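# Weigh in the small tins in the food store

### The job

Weigh in the small tins: the four-footed stand on the scale rocks, so first turn it on the platform, without lifting it off the scale, until its long foot drops into the pocket and it sits level on all four feet, and press the round zero key while the stand is empty. Then stand all the small tins on the stand's deck, press the bar key and after it the square key, one at a time, pressing these two only while all the tins are on the stand. Finally stand all the tins upright in the empty green tote, leave the stand seated on the scale, and do not knock the other goods about.

Things in the scene. Friction and masses are not known exactly. Their poses are not given: they have to be found in the camera images.
- stand_grip (a point): centre of the upright handle of the loose weighing stand (0.6 kg). The handle is a plate 40 mm long (stand's x) x 14 mm thick (stand's y) x 46 mm tall, rising from the middle of the deck; its top is 23 mm above and the deck surface 23 mm below this point, the three shorter soles 65 mm below. Axes: x towards the long foot, z up the handle.
- stand_long_foot (a point): centre of the sole of the stand's long foot
- stand_deck (a point): centre of the stand's round deck, on its upper face; the deck is 190 mm across, with an upright rim 18 mm high around it, 3 mm thick, inside radius 89 to 92 mm (it is slightly faceted)
- scale_top (a point): centre of the top face of the scale's square steel platform, 244 x 244 mm, 50 mm above the table, fixed; axes along its sides, z up
- scale_pocket (a point): centre of the mouth of the square pocket in the platform, 28 mm wide (sides along the platform's), 12 mm deep, 110 mm from the platform's centre towards its (+x,+y) corner. With the long foot in it and the stand centred on the platform, all four feet touch; otherwise the stand rocks over the long foot, tilted about 3 degrees.
- tote_floor (a point): centre of the inner floor of the shallow empty green tote, fixed, outside 270 mm (its x) x 190 mm (its y) x 60 mm tall, walls and floor 5 mm thick; it stands on the robot's right
- key_round_top (a point): centre of the top of the round key cap, 28 mm across: the zero key; one of three white keys in a row, 62 mm apart, on the flat grey console beside the scale; the places of the keys differ from start to start
- key_round (a joint): travel of the round key, 0 up to 0.006 m fully down; a spring returns it, 1.5 N to start and 5 N at the bottom; counts as pressed beyond 4 mm
- key_bar_top (a point): centre of the top of the narrow bar key cap, 14 mm (its x) x 46 mm (its y): the weigh key; one of three white keys in a row, 62 mm apart, on the flat grey console beside the scale; the places of the keys differ from start to start
- key_bar (a joint): travel of the bar key, 0 up to 0.006 m fully down; a spring returns it, 1.5 N to start and 5 N at the bottom; counts as pressed beyond 4 mm
- key_square_top (a point): centre of the top of the square key cap, 26 x 26 mm: the store key; one of three white keys in a row, 62 mm apart, on the flat grey console beside the scale; the places of the keys differ from start to start
- key_square (a joint): travel of the square key, 0 up to 0.006 m fully down; a spring returns it, 1.5 N to start and 5 N at the bottom; counts as pressed beyond 4 mm
- tin1_center (a point): centre of a small plain tin with a paper band, 54 mm diameter, 42 mm tall, 0.14 kg, z up its axis; all small tins are alike and two or three are there, on the robot's left
- tin2_center (a point): centre of a small plain tin with a paper band, 54 mm diameter, 42 mm tall, 0.14 kg, z up its axis; all small tins are alike and two or three are there, on the robot's left
- tin3_center (a point): centre of a small plain tin with a paper band, 54 mm diameter, 42 mm tall, 0.14 kg, z up its axis; all small tins are alike and two or three are there, on the robot's left
- tin4_center (a point): centre of a small plain tin with a paper band, 54 mm diameter, 42 mm tall, 0.14 kg, z up its axis; all small tins are alike and two or three are there, on the robot's left
- stand: the weighing stand, origin on its axis at the level of the three shorter soles, same axes as stand_grip. Its four rubber feet (14 mm across) stick out beyond the deck, 110 mm from the axis, along its +x, +y, -x and -y; the +x foot is 10 mm longer than the others
- spice_jar: bystander: small dark-capped spice jar, 36 mm across and 85 mm tall, standing among the tins; origin at the centre of its underside
- sauce_jar: bystander: glass sauce jar, 68 mm across and 90 mm tall; origin at the centre of its underside
- big_tin: bystander: large food tin, 100 mm across and 85 mm tall (not one of the small tins); origin at the centre of its underside
- carton: bystander: cardboard carton 60 x 100 x 150 mm (150 tall); origin at the centre of its underside
- tea_box: bystander: paper-covered box 70 x 120 x 70 mm; origin at the centre of its underside
- tape_roll: bystander: empty cardboard roll lying flat, 90 mm across and 40 mm tall; origin at the centre of its underside
- cordial: bystander: tall bottle, 72 mm across and 220 mm tall; origin at the centre of its underside
Mind the look-alikes: they are no part of the job. Leave any pink or red look-alike of the part that bears tin3_center alone.

How it is judged:
By the outcome, as a careful person would: the job done as asked, in the order asked, and still so for the second after the job is handed in, with the robot touching nothing.
Of tin1, tin2, tin3, tin4 only 2 to 3 are there at a start; the rules pass over those that are not, and their reading is None.
At some moment in a run one of tin1, tin2, tin3, tin4 may be knocked a few centimetres aside while the robot is not near it.
Once in a run the grip may slacken for a moment while it holds something.
It also fails if it takes over 210 s, if anything falls off the work surface, if the arm or the gripper's body presses on something with over 40 N, if the wrist force passes 120 N, or if a joint passes its speed limit or range.

### The arm

A 6-joint arm with a two-finger parallel gripper is mounted at the origin on the work surface. World frame = base frame: x ahead of the robot, y to its left, z up, the work surface at z = 0. Lengths are in m, angles in rad, forces in N, time in s.
With the tool pointing down it reaches from about 0.25 to 0.775 m from the base axis. Payload 4 kg.
Tool frame: the origin (TCP) lies at the very end of the fingers, on their centre line; the grasp point (between the pads) lies 19 mm behind it; z points along the fingers, x is the direction in which the jaws open and shut, and the axes are right-handed (so a half turn about z gives the same grasp; the last joint's range is limited). The gripper opens to 94 mm and grips with 3 to 60 N. Pads are 16 mm wide; open, the fingers measure 119 mm over their backs; the gripper's body (75 mm by 177 mm) begins 78 mm behind the grasp point.
Start: joints at [-1.297, 0.087, 1.371, -0, 1.684, -0.103], TCP at [0.202, -0.511, 0.173] pointing down, gripper open.
Joint ranges: [-3.1, 3.1], [-0.76, 2.03], [0.27, 2.55], [-1.08, 4.22], [0.17, 2.65], [-2.57, 2.57]. Speed limits (rad/s): [2.79, 2.79, 3.14, 3.14, 3.14, 3.14].

### API

Orientations are given as [roll, pitch, yaw] about the fixed x, y, z axes, in that order (R = Rz(yaw) Ry(pitch) Rx(roll)).
In Python, from bench import robot, cams, ticket gives the robot as it stands.
- The arm moves only by the tool jog_arm, never from a script. Its argument "series" is a list of rows, each an object of numbers: "x", "y", "z": the shift along the tool's x, y, z in m; "rx", "ry", "rz": the turn, a rotation vector about the tool's x, y, z in degrees. A call has 1 to 12 rows; each row shifts and turns the pose as measured when the row begins, along the tool's axes as they then stand; what a row does not reach is not made up. A row lasts 1/12 s, in which the tool goes at most 41.7 mm and 7.16 degrees, less where a joint would pass 70% of its speed; a pose out of reach is approached as far as the arm can. A call with a gripper value outside its range is refused whole. "claw" is the opening, from 0 (shut) to 1 (fully open), set as the call begins (left out, the last holds). The fingers move at their own pace and stop on an object; the grip force is fixed at half the most. Time passes only in rows, so rows that do not move let the fingers close. It gives the time, the measured TCP pose, the force and the opening at its end, in the units of the state.
- robot.get_obs(): the state, without advancing time (a new reading comes with each control period).
- cams.snapshot(name): name is "scene" or "top" or "wrist"; returns a dict with "img" (420x560x3 uint8, red, green, blue), "mtx" (3x3 intrinsics, pixels), "origin" and "attitude" of the camera in the world. Camera axes: x right, y down, z forward; pixel columns grow to the right and rows downward; lengths in m; the calibration is good to about 2 mm. A picture is of the moment at which its call begins. There is no depth.
- ticket.close_job(): hands the job in, once; it reports no verdict.
Trained networks look in a picture, given as the dict that the camera call returned (one of the last four; its "shot" number tells which), for a name from the list of things; names that differ only in an ending like _2 or _b are one class to them, and where a whole thing is asked for, a point or a joint stands for the part that bears it (a point fixed in the world has none). Each returns a list of dicts, best first, with "p" (0 to 1); they miss things now and then, are a little off and sometimes report something else, mostly with a low value. They report only what shows in the picture. A call takes as long as a camera call. They do not tell look-alikes from the thing itself.
- cams.look_for(thing, picture): "bbox" ([left, top, width, height] in pixels, round what is visible of it).
The state is a dict: "time": time; "joint_positions": joint angles; "qvel": joint speeds; "joint_torque": joint torques, N m; "tool_pos": TCP position; "ee_rot": TCP orientation; "wrist_force": force on the tool from outside, world axes, zero at the start; "wrist_torque": the same for the moment, N m; "width": finger opening in m.
Only numpy, scipy, OpenCV 4.12 (cv2) and the standard library are available. Lean on these libraries where they do the work, as an engineer would, in place of code of your own. Each camera call takes 0.05 s, during which the arm holds its last target.

## Working session

There is one attempt and no reset: what is moved stays moved. The work goes in short steps, Python scripts to look and compute and a tool call to move; the robot and the scene stay as the last step left them, time stands still between calls to the robot, and variables do not carry over. Pictures are saved under pics/ and viewed, and the job is handed in when it is done.

Besides the shell and the picture viewer there is one more tool, called after ">>>" in YAML: its name, and indented under it one key for each argument. jog_arm: Moves the arm, as the interface text tells. Its arguments: {"type":"object","properties":{"series":{"type":"array","items":{"type":"object","properties":{"x":{"type":"number"},"y":{"type":"number"},"z":{"type":"number"},"rx":{"type":"number"},"ry":{"type":"number"},"rz":{"type":"number"}}}},"claw":{"type":"number"}},"required":["series"]}

```bash
ls; mkdir -p pics; python3 - <<'E'
from bench import robot,cams,ticket
import cv2
print(robot.get_obs())
for n in ["scene","top","wrist"]:
    s=cams.snapshot(n); cv2.imwrite(f"pics/{n}0.png",s["img"][:,:,::-1]); print(n,s["mtx"],s["origin"],s["attitude"],s["shot"])
E
```

```text
pics
{'time': 0.0, 'joint_positions': array([-1.29707110e+00,  8.79675982e-02,  1.37224802e+00, -5.12484586e-06,
        1.68358414e+00, -1.03063811e-01]), 'qvel': array([1.03961411e-03, 1.57631886e-06, 8.32123751e-04, 2.72687699e-03,
       1.46101044e-03, 4.78414218e-04]), 'joint_torque': array([-5.43583064e-04, -3.40180779e+01, -3.02429366e+01,  7.16824830e-02,
        3.29936366e-02, -1.68151087e-04]), 'tool_pos': array([ 0.20221031, -0.51081744,  0.17200053]), 'ee_rot': array([-3.14137065e+00,  2.19591754e-03, -1.19400762e+00]), 'wrist_force': array([-0.11146833, -0.18670153, -0.39092998]), 'wrist_torque': array([-0.00252917,  0.04193884,  0.0124393 ]), 'width': 0.09400710062619595}
scene [[459.41545657   0.         283.54659868]
 [  0.         459.41545657 214.08974269]
 [  0.           0.           1.        ]] [1.10038458 0.95806096 0.84910368] [-2.20453556e+00  1.59224571e-03  2.54815396e+00] 1
top [[493.32935899   0.         278.8217838 ]
 [  0.         493.32935899 216.39235435]
 [  0.           0.           1.        ]] [0.34269529 0.09892332 1.49190566] [-3.00199741 -0.02002947 -1.54466078] 2
wrist [[304.58898173   0.         281.63269   ]
 [  0.         304.58898173 209.13580392]
 [  0.           0.           1.        ]] [ 0.26798336 -0.48624718  0.38414601] [ 2.89869754e+00  1.79738790e-03 -1.19506608e+00] 3
```

```bash
cat > h.py <<'E'
from bench import robot,cams,ticket
import cv2,numpy as np
from scipy.spatial.transform import Rotation as R
def rot(a): return R.from_euler('xyz',a).as_matrix()
def px2w(s,u,v,z):
    d=rot(s["attitude"])@np.linalg.inv(s["mtx"])@np.array([u,v,1.]); o=np.array(s["origin"])
    return o+d*(z-o[2])/d[2]
def w2px(s,p):
    q=s["mtx"]@(rot(s["attitude"]).T@(np.array(p)-s["origin"])); return q[:2]/q[2]
def save(s,n,crop=None,k=1):
    im=s["img"][:,:,::-1]
    if crop: x0,y0,x1,y1=crop; im=im[y0:y1,x0:x1]
    if k!=1: im=cv2.resize(im,None,fx=k,fy=k,interpolation=cv2.INTER_CUBIC)
    cv2.imwrite(f"pics/{n}.png",im)
def st():
    o=robot.get_obs(); print('t',round(o['time'],2),'p',o['tool_pos'].round(4),'rpy',np.degrees(o['ee_rot']).round(2),'F',o['wrist_force'].round(1),'M',o['wrist_torque'].round(2),'w',round(o['width'],4)); return o
def togo(p,yaw=None):
    """tool-axes shift to reach world p from here; yaw deg of tool x"""
    o=robot.get_obs(); M=rot(o['ee_rot']); print('tool shift mm',(M.T@(np.array(p)-o['tool_pos'])*1000).round(1), 'dyaw(world)', None if yaw is None else round(yaw-np.degrees(o['ee_rot'][2]),2))
E
python3 - <<'E'
from h import *
s=cams.snapshot("top"); save(s,"top1",(100,120,480,290),2)
z={'stand_grip':.138,'stand_deck':.095,'key_round_top':None,'scale_top':.05,'scale_pocket':.05,'tin1_center':.042,'spice_jar':.08,'sauce_jar':.09,'big_tin':.085,'tote_floor':.005,'key_bar_top':None,'key_square_top':None,'stand_long_foot':.05,'cordial':.2,'carton':.15}
for t,h in z.items():
    for r in cams.look_for(t,s)[:4]:
        if r['p']<.2: continue
        b=r['bbox']; u,v=b[0]+b[2]/2,b[1]+b[3]/2
        print(t,round(r['p'],2),np.round(b,1),px2w(s,u,v,h or .03).round(4))
E
```

```text
stand_grip 0.9 [253.  154.8  81.8  82.6] [0.592  0.0362 0.138 ]
stand_deck 0.8 [255.3 156.6  75.2  80.3] [0.5979 0.0371 0.095 ]
stand_deck 0.33 [336.7 136.1  42.1  40.7] [ 0.723  -0.1497  0.095 ]
key_round_top 0.63 [204.1 149.8  25.2  28.8] [0.7031 0.2674 0.03  ]
key_round_top 0.52 [356.4 213.5  11.1  10.5] [ 0.5489 -0.1746  0.03  ]
key_round_top 0.43 [249.9 155.1  86.6  86.4] [0.6051 0.0332 0.03  ]
key_round_top 0.24 [387.7 177.2  79.5 100.6] [ 0.5281 -0.3719  0.03  ]
scale_top 0.69 [251.3 156.1  84.5  84.9] [0.6008 0.033  0.05  ]
scale_pocket 0.92 [251.8 154.5  83.6  85. ] [0.6054 0.033  0.05  ]
scale_pocket 0.6 [360.4 256.1   7.4   7.2] [ 0.4253 -0.1775  0.05  ]
spice_jar 0.45 [178.7 213.3  15.3  18.6] [0.5161 0.3411 0.08  ]
sauce_jar 0.7 [207.7 154.4  22.3  23.5] [0.6827 0.254  0.09  ]
sauce_jar 0.27 [355.5 213.1  11.4   9. ] [ 0.5437 -0.1612  0.09  ]
big_tin 0.73 [148.1 146.2  38.   37.5] [0.6828 0.4049 0.085 ]
tote_floor 0.73 [391.  176.5  75.9 101.2] [ 0.5326 -0.3846  0.005 ]
tote_floor 0.51 [249.6 157.3  88.6  84.4] [0.6059 0.0298 0.005 ]
key_bar_top 0.59 [353.9 237.7  15.4   2.6] [ 0.4879 -0.1737  0.03  ]
stand_long_foot 0.84 [253.9 152.9  77.8  84.5] [0.611  0.0355 0.05  ]
cordial 0.58 [399.3 141.5  36.1  37.8] [ 0.6885 -0.2926  0.2   ]
carton 0.94 [340.5 133.5  39.5  41. ] [ 0.7153 -0.1469  0.15  ]
carton 0.36 [360.5 213.8   5.5   9.1] [ 0.5332 -0.1557  0.15  ]
```

>>> jog_arm:
  series:
    - {"z": -0.037, "rz": 5.4}
    - {"z": -0.037, "rz": 5.4}
    - {"z": -0.037, "rz": 5.4}
    - {"z": -0.037, "rz": 5.4}
    - {"x": -0.03, "y": -0.022}
    - {"x": -0.03, "y": -0.022}
    - {"x": -0.03, "y": -0.022}
    - {"x": -0.03, "y": -0.022}
    - {"x": -0.03, "y": -0.022}
    - {"x": -0.03, "y": -0.022}
    - {"x": -0.03, "y": -0.022}
    - {"x": -0.03, "y": -0.022}

```text
invalid input
```

>>> jog_arm:
  series:
    - {"x": -0.03, "y": -0.022}
    - {"x": -0.03, "y": -0.022}
    - {"x": -0.03, "y": -0.022}
    - {"x": -0.03, "y": -0.022}
    - {"x": -0.03, "y": -0.022}
    - {"x": -0.03, "y": -0.022}
    - {"x": -0.03, "y": -0.022}
    - {"x": -0.03, "y": -0.022}
    - {"x": -0.03, "y": -0.022}
    - {"x": 0}

```text
invalid input
```

```bash
python3 - <<'E'
from h import *
st()
s=cams.snapshot("wrist"); save(s,"w1"); 
s=cams.snapshot("top"); save(s,"t2",(100,120,480,290),2)
s=cams.snapshot("scene"); save(s,"s2",(100,120,400,380),2.5)
E
```

```text
t 0.95 p [ 0.2024 -0.5114  0.1732] rpy [180.    -0.   -68.41] F [ 0.7 -0.3  0.1] M [-0.05  0.06 -0.01] w 0.094
```

>>> jog_arm:
  series:
    - {"x": 0.0, "y": 0.0, "z": -0.037, "rx": 0.0, "ry": 0.0, "rz": 5.4}

```text
time: 1.18
tool_pos: [0.2006, -0.5055, 0.1997]
ee_rot: [-3.142, 0.021, -1.29]
wrist_force: [0.1, 0.1, -1.8]
width: 0.0939
```

>>> jog_arm:
  series:
    - {"z": -0.037, "rz": 5.4}
  claw: 1

```text
invalid input
```

>>> jog_arm:
  series:
    - {"x": 0, "y": 0, "z": -0.037, "rx": 0, "ry": 0, "rz": 5.4}
    - {"x": 0, "y": 0, "z": -0.037, "rx": 0, "ry": 0, "rz": 5.4}
    - {"x": 0, "y": 0, "z": -0.037, "rx": 0, "ry": 0, "rz": 5.4}
    - {"x": 0, "y": 0, "z": 0, "rx": 0, "ry": 0, "rz": 0}

```text
time: 1.52
tool_pos: [0.201, -0.5067, 0.3177]
ee_rot: [3.136, 0.02, -1.59]
wrist_force: [0.3, 1.1, 1.3]
width: 0.0941
```

```bash
python3 - <<'E'
from h import *
st(); togo([.6,.035,.33],-90)
E
```

```text
t 1.52 p [ 0.201  -0.5067  0.3177] rpy [179.66   1.12 -91.08] F [0.3 1.1 1.3] M [0.04 0.01 0.05] w 0.0941
tool shift mm [-549.2 -388.7   -3.9] dyaw(world) 1.08
```

>>> jog_arm:
  series:
    - {"x": -0.0323, "y": -0.0229, "z": 0, "rx": 0, "ry": 0, "rz": 0}
    - {"x": -0.0323, "y": -0.0229, "z": 0, "rx": 0, "ry": 0, "rz": 0}
    - {"x": -0.0323, "y": -0.0229, "z": 0, "rx": 0, "ry": 0, "rz": 0}
    - {"x": -0.0323, "y": -0.0229, "z": 0, "rx": 0, "ry": 0, "rz": 0}
    - {"x": -0.0323, "y": -0.0229, "z": 0, "rx": 0, "ry": 0, "rz": 0}
    - {"x": -0.0323, "y": -0.0229, "z": 0, "rx": 0, "ry": 0, "rz": 0}
    - {"x": -0.0323, "y": -0.0229, "z": 0, "rx": 0, "ry": 0, "rz": 0}
    - {"x": -0.0323, "y": -0.0229, "z": 0, "rx": 0, "ry": 0, "rz": 0}
    - {"x": -0.0323, "y": -0.0229, "z": 0, "rx": 0, "ry": 0, "rz": 0}
    - {"x": -0.0323, "y": -0.0229, "z": 0, "rx": 0, "ry": 0, "rz": 0}
    - {"x": -0.0323, "y": -0.0229, "z": 0, "rx": 0, "ry": 0, "rz": 0}
    - {"x": -0.0323, "y": -0.0229, "z": 0, "rx": 0, "ry": 0, "rz": 0}

```text
time: 2.52
tool_pos: [0.4913, -0.1168, 0.3204]
ee_rot: [3.139, 0.013, -1.601]
wrist_force: [0.8, -0.3, -0.2]
width: 0.094
```

```bash
cat >> h.py <<'E'
def go(p,yaw,rp=(180,0)):
    "tool shift (mm, in current axes) and rotvec(deg) to pose"
    o=robot.get_obs(); M=rot(o['ee_rot']); T=R.from_euler('xyz',[rp[0],rp[1],yaw],degrees=True).as_matrix()
    rv=np.degrees(R.from_matrix(M.T@T).as_rotvec())
    print('GO shift mm',(M.T@(np.array(p)-o['tool_pos'])*1000).round(1),'rot',rv.round(2))
E
python3 - <<'E'
from h import *
st(); go([.6,.035,.33],-90)
E
```

```text
t 2.52 p [ 0.4913 -0.1168  0.3204] rpy [179.82   0.72 -91.74] F [ 0.8 -0.3 -0.2] M [-0.02 -0.03  0.01] w 0.094
GO shift mm [-155.2 -104.    -8. ] rot [ 0.16  0.73 -1.74]
```

>>> jog_arm:
  series:
    - {"x": -0.031, "y": -0.021, "z": 0, "rx": 0, "ry": 0.15, "rz": -0.35}
    - {"x": -0.031, "y": -0.021, "z": 0, "rx": 0, "ry": 0.15, "rz": -0.35}
    - {"x": -0.031, "y": -0.021, "z": 0, "rx": 0, "ry": 0.15, "rz": -0.35}
    - {"x": -0.031, "y": -0.021, "z": 0, "rx": 0, "ry": 0.15, "rz": -0.35}
    - {"x": -0.031, "y": -0.021, "z": 0, "rx": 0, "ry": 0.15, "rz": -0.35}
    - {"x": 0, "y": 0, "z": 0, "rx": 0, "ry": 0, "rz": 0}

```text
time: 3.02
tool_pos: [0.605, 0.0521, 0.3162]
ee_rot: [3.136, 0.001, -1.556]
wrist_force: [-1.6, -0.6, -0.0]
width: 0.094
```

```bash
python3 - <<'E'
from h import *
st(); go([.6,.035,.33],-90)
s=cams.snapshot("wrist"); save(s,"w2"); 
s=cams.snapshot("top"); save(s,"t2",(100,120,480,290),2)
E
```

```text
t 3.02 p [0.605  0.0521 0.3162] rpy [ 1.7968e+02  6.0000e-02 -8.9170e+01] F [-1.6 -0.6 -0. ] M [ 0.02  0.01 -0.  ] w 0.094
GO shift mm [ 17.    5.3 -13.8] rot [0.32 0.06 0.83]
```

```bash
python3 - <<'E'
from h import *
s=cams.snapshot("scene"); save(s,"s3",(180,175,315,275),5.9); print(s['shot'])
s=cams.snapshot("wrist"); save(s,"w3",(200,80,380,260),3.3)
st()
E
```

```text
10
t 3.22 p [0.6024 0.0455 0.3195] rpy [ 1.7984e+02 -1.2000e-01 -8.9680e+01] F [-0.5 -0.6 -0.8] M [-0.01 -0.   -0.01] w 0.0938
```

```bash
python3 - <<'E'
from h import *
s=cams.snapshot("scene"); w=cams.snapshot("wrist")
def ray(c,u,v): 
    d=rot(c["attitude"])@np.linalg.inv(c["mtx"])@np.array([u,v,1.]); return np.array(c["origin"]),d/np.linalg.norm(d)
def tri(a,b):
    (o1,d1),(o2,d2)=ray(s,a[0]/5.9+180,a[1]/5.9+175),ray(w,b[0]/3.3+200,b[1]/3.3+80)
    A=sum(np.eye(3)-np.outer(d,d) for d in(d1,d2)); B=sum((np.eye(3)-np.outer(d,d))@o for o,d in((o1,d1),(o2,d2)))
    p=np.linalg.solve(A,B); e=np.linalg.norm(np.cross(p-o1,d1))*2000
    return p.round(4),round(e,1)
print('px foot top far edge',tri((182,298),(316,57)))
print('mx foot',tri((594,143),(280,578)))
print('py foot',tri((500,340),(36,313)))
print('handle top (x-end far)',tri((350,148),(303,290)),tri((412,122),(300,392)))
print('rim +x',tri((188,215),(300,104)))
print('pocket',tri((357,451),(108,163)), px2w(w,108/3.3+200,163/3.3+80,.05), px2w(s,357/5.9+180,451/5.9+175,.05))
for c in [(0,75),(540,18),(552,540),(75,570)]: print(px2w(w,c[0]/3.3+200,c[1]/3.3+80,.05).round(4))
for c in [(50,275),(340,540),(755,360)]: print('sc',px2w(s,c[0]/5.9+180,c[1]/5.9+175,.05).round(4))
t=cams.snapshot("top")
for c in [(298,81),(461,70),(474,228),(308,240),(328,105)]: print('top',px2w(t,c[0]/2+100,c[1]/2+120,.05).round(4))
E
```

```text
px foot top far edge (array([0.7172, 0.0269, 0.0864]), np.float64(9.0))
mx foot (array([0.4908, 0.0384, 0.0924]), np.float64(1.3))
py foot (array([0.6141, 0.146 , 0.094 ]), np.float64(0.7))
handle top (x-end far) (array([0.6267, 0.0323, 0.1374]), np.float64(6.5)) (array([0.5891, 0.0317, 0.138 ]), np.float64(0.3))
rim +x (array([0.7027, 0.0312, 0.1302]), np.float64(6.9))
pocket (array([0.6774, 0.1208, 0.0412]), np.float64(2.4)) [0.67841063 0.11893216 0.05      ] [0.68088985 0.13030353 0.05      ]
[0.7169 0.1666 0.05  ]
[ 0.7421 -0.0772  0.05  ]
[ 0.4935 -0.1004  0.05  ]
[0.4766 0.143  0.05  ]
sc [ 0.74   -0.0672  0.05  ]
sc [0.7159 0.177  0.05  ]
sc [0.4947 0.1783 0.05  ]
top [0.7125 0.1691 0.05  ]
top [ 0.7371 -0.0754  0.05  ]
top [ 0.4986 -0.0973  0.05  ]
top [0.4741 0.1462 0.05  ]
top [0.6771 0.1231 0.05  ]
```

```bash
cat > fit.py <<'E'
from h import *
from scipy.optimize import minimize
def pose(par,sg,sy):
    x,y,yaw=par[:3]
    # tilt: plane through soles. sg=+1 long toward local +x ; local frame x=long. sy raised side
    # ground z .05: long(110,0,-10), (-110,0,0),(0,-sy*110,0) on ground
    P=np.array([[.11,0,-.01],[-.11,0,0],[0,-sy*.11,0]])
    n=np.cross(P[1]-P[0],P[2]-P[0]); n*=np.sign(n[2]); n/=np.linalg.norm(n)
    Rt,_=R.align_vectors([[0,0,1]],[n]); 
    h0=-(Rt.apply(P[0]))[2]
    Rw=R.from_euler('z',yaw)*Rt
    return Rw,np.array([x,y,.05+h0])
if __name__=="__main__":
    S=[cams.snapshot("scene"),cams.snapshot("wrist")]
    D=[]
    for s in S:
        e=cv2.Canny(cv2.GaussianBlur(s["img"],(3,3),0),50,120); D.append(cv2.distanceTransform(255-e,cv2.DIST_L2,5))
    a=np.linspace(0,2*np.pi,120,endpoint=False)
    def feats():
        f=[]
        f.append(np.c_[.095*np.cos(a),.095*np.sin(a),0*a+.060])
        t=np.linspace(-1,1,15)
        for z in (.088,):
            for sgn in (-1,1):
                f.append(np.c_[.02*t,0*t+sgn*.007,0*t+z]); f.append(np.c_[0*t+sgn*.02,.007*t,0*t+z])
        return np.vstack(f)
    F=feats()
    def cost(par,sg,sy,full=False):
        Rw,T=pose(par,sg,sy)
        T=T+np.array([0,0,0]); P=Rw.apply(F)+T
        c=[]
        for k,(s,d) in enumerate(zip(S,D)):
            q=(s["mtx"]@(rot(s["attitude"]).T@(P-s["origin"]).T)); q=q[:2]/q[2]+np.array(par[3+2*k:5+2*k])[:,None]
            v=cv2.remap(d,q[0].astype(np.float32)[None],q[1].astype(np.float32)[None],cv2.INTER_LINEAR,borderValue=20)[0]
            c.append(np.minimum(v,6).mean())
        return c if full else sum(c)+.02*np.sum(np.square(par[3:]))
    for base in(0,np.pi):
      for sy in(1,-1):
        best=None
        for dx in(-.004,.004):
          for dy in(-.004,.004):
            r=minimize(cost,[.605+dx,.034+dy,base-.04,0,0,0,0],args=(0,sy),method='Nelder-Mead',options=dict(maxiter=2500,initial_simplex=np.array([[.605+dx,.034+dy,base-.04,0,0,0,0]]+[[.605+dx+.006*(i==0),.034+dy+.006*(i==1),base-.04+.1*(i==2)]+[1.5*(i==j) for j in range(3,7)] for i in range(7)])))
            if best is None or r.fun<best.fun: best=r
        print(base,sy,round(best.fun,3),best.x.round(4),np.round(cost(best.x,0,sy,True),3))
E
python3 fit.py
```

```text
0 1 2.063 [ 0.6112  0.0378 -0.0773 -0.4096  0.4448  0.2017  0.5465] [0.944 1.104]
0 -1 2.114 [ 0.612   0.0303 -0.0679 -0.1552  0.3172 -0.3313  0.5044] [0.845 1.26 ]
3.141592653589793 1 1.874 [ 0.6056  0.0309  3.0185 -0.083  -0.1348 -0.7817  0.1728] [0.67 1.19]
3.141592653589793 -1 1.523 [ 0.6054  0.0379  3.0808 -0.1574  0.9253 -0.0556 -0.6267] [0.628 0.869]
```

>>> jog_arm:
  series:
    - {"x": 0, "y": 0, "z": 0, "rx": 0, "ry": 0, "rz": -7}
    - {"x": 0, "y": 0, "z": 0, "rx": 0, "ry": 0, "rz": -7}
    - {"x": 0, "y": 0, "z": 0, "rx": 0, "ry": 0, "rz": -7}
    - {"x": 0, "y": 0, "z": 0, "rx": 0, "ry": 0, "rz": -7}
    - {"x": 0, "y": 0, "z": 0, "rx": 0, "ry": 0, "rz": -7}
    - {"x": 0, "y": 0, "z": 0, "rx": 0, "ry": 0, "rz": -7}
    - {"x": 0, "y": 0, "z": 0, "rx": 0, "ry": 0, "rz": -7}
    - {"x": 0, "y": 0, "z": 0, "rx": 0, "ry": 0, "rz": -7}
    - {"x": 0, "y": 0, "z": 0, "rx": 0, "ry": 0, "rz": -7}
    - {"x": 0, "y": 0, "z": 0, "rx": 0, "ry": 0, "rz": -7}
    - {"x": 0, "y": 0, "z": 0, "rx": 0, "ry": 0, "rz": -7}
    - {"x": 0, "y": 0, "z": 0, "rx": 0, "ry": 0, "rz": -7}

```text
time: 4.47
tool_pos: [0.5988, 0.034, 0.3268]
ee_rot: [3.14, -0.009, -0.067]
wrist_force: [0.5, 0.2, 1.4]
width: 0.0937
```

>>> jog_arm:
  series:
    - {"x": 0, "y": 0, "z": 0, "rx": 0, "ry": 0, "rz": -7}
    - {"x": 0, "y": 0, "z": 0, "rx": 0, "ry": 0, "rz": -7}
    - {"x": 0, "y": 0, "z": 0, "rx": 0, "ry": 0, "rz": -7}
    - {"x": 0, "y": 0, "z": 0, "rx": 0, "ry": 0, "rz": -7}
    - {"x": 0, "y": 0, "z": 0, "rx": 0, "ry": 0, "rz": -7}
    - {"x": 0, "y": 0, "z": 0, "rx": 0, "ry": 0, "rz": -7}
    - {"x": 0, "y": 0, "z": 0, "rx": 0, "ry": 0, "rz": -7}
    - {"x": 0, "y": 0, "z": 0, "rx": 0, "ry": 0, "rz": -7}
    - {"x": 0, "y": 0, "z": 0, "rx": 0, "ry": 0, "rz": -7}
    - {"x": 0, "y": 0, "z": 0, "rx": 0, "ry": 0, "rz": -7}
    - {"x": 0, "y": 0, "z": 0, "rx": 0, "ry": 0, "rz": -7}
    - {"x": 0, "y": 0, "z": 0, "rx": 0, "ry": 0, "rz": 0}

```text
time: 5.47
tool_pos: [0.595, 0.0234, 0.3333]
ee_rot: [3.123, -0.001, 1.309]
wrist_force: [0.5, 0.1, -0.0]
width: 0.0938
```

```bash
python3 - <<'E'
from h import *
st(); go([.606,.037,.20],86.5); print(robot.get_obs()['joint_positions'].round(2))
s=cams.snapshot("wrist"); save(s,"w4"); 
E
```

```text
t 5.47 p [0.595  0.0234 0.3333] rpy [ 1.7892e+02 -7.0000e-02  7.5000e+01] F [ 0.5  0.1 -0. ] M [ 0.01 -0.2  -0.04] w 0.0938
GO shift mm [ 15.8   4.6 133.4] rot [  1.09   0.04 -11.5 ]
[-0.05  0.2   0.92 -0.    2.   -1.36]
```

```bash
python3 fit.py; python3 -c "
from h import *
st()"
```

```text
0 1 2.089 [ 0.6126  0.037  -0.0918 -0.5565  0.63   -0.192  -0.953 ] [0.9   1.156]
0 -1 2.34 [ 0.612   0.0294 -0.0885 -0.7302  0.5088 -0.0552 -0.7513] [0.827 1.486]
3.141592653589793 1 1.993 [ 0.6048  0.0284  3.0556 -0.1668  0.352   0.8839 -0.9279] [0.685 1.272]
3.141592653589793 -1 1.706 [ 0.6066  0.0379  3.0553 -0.07    0.8134 -0.4339 -0.8873] [0.635 1.038]
t 5.62 p [0.5952 0.0238 0.3332] rpy [ 1.7893e+02 -8.0000e-02  7.4740e+01] F [-0.2  0.4  0.7] M [ 0.09 -0.12 -0.04] w 0.0942
```

>>> jog_arm:
  series:
    - {"x": 0.004, "y": 0.001, "z": 0.033, "rx": 0.27, "ry": 0, "rz": -2.9}
    - {"x": 0.004, "y": 0.001, "z": 0.033, "rx": 0.27, "ry": 0, "rz": -2.9}
    - {"x": 0.004, "y": 0.001, "z": 0.033, "rx": 0.27, "ry": 0, "rz": -2.9}
    - {"x": 0.004, "y": 0.001, "z": 0.033, "rx": 0.27, "ry": 0, "rz": -2.9}
    - {"x": 0, "y": 0, "z": 0, "rx": 0, "ry": 0, "rz": 0}
    - {"x": 0, "y": 0, "z": 0, "rx": 0, "ry": 0, "rz": 0}
  claw: 0.5

```text
time: 6.12
tool_pos: [0.6052, 0.0375, 0.201]
ee_rot: [3.133, 0.0, 1.5]
wrist_force: [-0.1, -1.4, 0.4]
width: 0.0572
```

```bash
python3 - <<'E'
from h import *
st(); go([.606,.037,.108],86.5)
s=cams.snapshot("wrist"); save(s,"w5"); 
E
```

```text
t 6.12 p [0.6052 0.0375 0.201 ] rpy [1.7951e+02 2.0000e-02 8.5920e+01] F [-0.1 -1.4  0.4] M [ 0.07 -0.15  0.01] w 0.0572
GO shift mm [-0.4  0.  93. ] rot [ 0.49  0.02 -0.58]
```

>>> jog_arm:
  series:
    - {"x": 0, "y": 0, "z": 0.031, "rx": 0.2, "ry": 0, "rz": -0.2}
    - {"x": 0, "y": 0, "z": 0.031, "rx": 0.2, "ry": 0, "rz": -0.2}
    - {"x": 0, "y": 0, "z": 0.02, "rx": 0, "ry": 0, "rz": 0}
    - {"x": 0, "y": 0, "z": 0.006, "rx": 0, "ry": 0, "rz": 0}
    - {"x": 0, "y": 0, "z": 0, "rx": 0, "ry": 0, "rz": 0}

```text
time: 6.58
tool_pos: [0.6147, 0.0359, 0.1263]
ee_rot: [3.115, -0.0, 1.497]
wrist_force: [0.1, 0.1, 0.2]
width: 0.0473
```

```bash
python3 - <<'E'
from h import *
st(); go([.606,.037,.108],86.5)
s=cams.snapshot("wrist"); save(s,"w6"); 
E
```

```text
t 6.58 p [0.6147 0.0359 0.1263] rpy [ 1.7848e+02 -2.0000e-02  8.5790e+01] F [0.1 0.1 0.2] M [ 0.07 -0.13 -0.05] w 0.0473
GO shift mm [ 0.5 -9.2 18.1] rot [ 1.52 -0.01 -0.71]
```

>>> jog_arm:
  series:
    - {"x": 0, "y": -0.004, "z": 0.006, "rx": 0.8, "ry": 0, "rz": -0.3}
    - {"x": 0, "y": -0.004, "z": 0.006, "rx": 0.8, "ry": 0, "rz": -0.3}
    - {"x": 0, "y": -0.001, "z": 0.004, "rx": 0, "ry": 0, "rz": 0}
    - {"x": 0, "y": 0, "z": 0.002, "rx": 0, "ry": 0, "rz": 0}
    - {"x": 0, "y": 0, "z": 0, "rx": 0, "ry": 0, "rz": 0}
    - {"x": 0, "y": 0, "z": 0, "rx": 0, "ry": 0, "rz": 0}

```text
time: 7.13
tool_pos: [0.6108, 0.0361, 0.1175]
ee_rot: [3.129, -0.001, 1.507]
wrist_force: [0.7, 0.9, 0.4]
width: 0.0469
```

```bash
python3 - <<'E'
from h import *
st(); go([.606,.037,.108],86.5)
E
```

```text
t 7.13 p [0.6108 0.0361 0.1175] rpy [ 1.7927e+02 -4.0000e-02  8.6360e+01] F [0.7 0.9 0.4] M [ 0.01 -0.15  0.01] w 0.0469
GO shift mm [ 0.6 -5.   9.5] rot [ 0.73 -0.03 -0.14]
```

>>> jog_arm:
  series:
    - {"x": 0, "y": -0.004, "z": 0.006, "rx": 0.6, "ry": 0, "rz": 0}
    - {"x": 0, "y": -0.003, "z": 0.005, "rx": 0.4, "ry": 0, "rz": 0}
    - {"x": 0, "y": -0.001, "z": 0.003, "rx": 0, "ry": 0, "rz": 0}
    - {"x": 0, "y": 0, "z": 0.001, "rx": 0, "ry": 0, "rz": 0}
    - {"x": 0, "y": 0, "z": 0, "rx": 0, "ry": 0, "rz": 0}

```text
time: 7.55
tool_pos: [0.6019, 0.0368, 0.101]
ee_rot: [-3.135, -0.001, 1.507]
wrist_force: [-0.1, -0.2, 0.6]
width: 0.0471
```

```bash
python3 - <<'E'
from h import *
st(); go([.606,.037,.108],86.5)
s=cams.snapshot("wrist"); save(s,"w7"); 
E
```

```text
t 7.55 p [0.6019 0.0368 0.101 ] rpy [-1.7963e+02 -4.0000e-02  8.6360e+01] F [-0.1 -0.2  0.6] M [ 0.08 -0.16 -0.03] w 0.0471
GO shift mm [ 0.5  4.  -7. ] rot [-0.37 -0.04 -0.14]
```

>>> jog_arm:
  series:
    - {"x": 0, "y": 0.003, "z": -0.004, "rx": -0.2, "ry": 0, "rz": 0}
    - {"x": 0, "y": 0, "z": 0, "rx": 0, "ry": 0, "rz": 0}
    - {"x": 0, "y": 0, "z": 0, "rx": 0, "ry": 0, "rz": 0}
    - {"x": 0, "y": 0, "z": 0, "rx": 0, "ry": 0, "rz": 0}

```text
time: 7.93
tool_pos: [0.6057, 0.0365, 0.106]
ee_rot: [-3.14, -0.001, 1.507]
wrist_force: [-0.2, 0.3, 0.3]
width: 0.047
```

```bash
python3 - <<'E'
from h import *
st(); go([.606,.037,.107],86.5)
E
```

```text
t 7.93 p [0.6057 0.0365 0.106 ] rpy [-1.7991e+02 -4.0000e-02  8.6360e+01] F [-0.2  0.3  0.3] M [ 0.06 -0.15 -0.01] w 0.047
GO shift mm [ 0.5  0.3 -1. ] rot [-0.09 -0.04 -0.14]
```

Good. Close on the handle.

>>> jog_arm:
  series:
    - {"x": 0, "y": 0, "z": 0, "rx": 0, "ry": 0, "rz": 0}
    - {"x": 0, "y": 0, "z": 0, "rx": 0, "ry": 0, "rz": 0}
    - {"x": 0, "y": 0, "z": 0, "rx": 0, "ry": 0, "rz": 0}
    - {"x": 0, "y": 0, "z": 0, "rx": 0, "ry": 0, "rz": 0}
    - {"x": 0, "y": 0, "z": 0, "rx": 0, "ry": 0, "rz": 0}
    - {"x": 0, "y": 0, "z": 0, "rx": 0, "ry": 0, "rz": 0}
  claw: 0

```text
time: 8.43
tool_pos: [0.606, 0.0364, 0.1066]
ee_rot: [-3.141, -0.0, 1.507]
wrist_force: [-0.2, -0.7, 1.8]
width: 0.0134
```

```bash
python3 - <<'E'
from h import *
st(); go([.606,.037,.107],86.5)
s=cams.snapshot("wrist"); save(s,"w8");s=cams.snapshot("scene"); save(s,"s8",(180,175,315,275),5.9)
E
```

```text
t 8.43 p [0.606  0.0364 0.1066] rpy [-1.7997e+02 -2.0000e-02  8.6360e+01] F [-0.2 -0.7  1.8] M [-0.02 -0.16  0.08] w 0.0134
GO shift mm [ 0.6 -0.1 -0.4] rot [-0.03 -0.02 -0.14]
```

>>> jog_arm:
  series:
    - {"x": 0, "y": 0, "z": -0.0005, "rx": 0, "ry": 0, "rz": 3}
    - {"x": 0, "y": 0, "z": 0, "rx": 0, "ry": 0, "rz": 4}
    - {"x": 0, "y": 0, "z": 0, "rx": 0, "ry": 0, "rz": 4}
    - {"x": 0, "y": 0, "z": 0, "rx": 0, "ry": 0, "rz": 4}
    - {"x": 0, "y": 0, "z": 0, "rx": 0, "ry": 0, "rz": 4}
    - {"x": 0, "y": 0, "z": 0, "rx": 0, "ry": 0, "rz": 2}

```text
time: 9.03
tool_pos: [0.6058, 0.0368, 0.1066]
ee_rot: [-3.14, 0.0, 1.13]
wrist_force: [0.2, 0.3, -0.2]
width: 0.0135
```

```bash
python3 - <<'E'
from h import *
st(); go([.606,.036,.107],-39.3)
s=cams.snapshot("wrist"); save(s,"w9")
E
```

```text
t 9.03 p [0.6058 0.0368 0.1066] rpy [-1.7992e+02  1.0000e-02  6.4750e+01] F [ 0.2  0.3 -0.2] M [-0.03 -0.14  0.41] w 0.0135
GO shift mm [-0.6  0.5 -0.4] rot [-4.0000e-02  8.0000e-02  1.0405e+02]
```

>>> jog_arm:
  series:
    - {"x": 0, "y": 0, "z": 0, "rx": 0, "ry": 0, "rz": 4.5}
    - {"x": 0, "y": 0, "z": 0, "rx": 0, "ry": 0, "rz": 4.5}
    - {"x": 0, "y": 0, "z": 0, "rx": 0, "ry": 0, "rz": 4.5}
    - {"x": 0, "y": 0, "z": 0, "rx": 0, "ry": 0, "rz": 4.5}
    - {"x": 0, "y": 0, "z": 0, "rx": 0, "ry": 0, "rz": 4.5}
    - {"x": 0, "y": 0, "z": 0, "rx": 0, "ry": 0, "rz": 4.5}
    - {"x": 0, "y": 0, "z": 0, "rx": 0, "ry": 0, "rz": 4.5}
    - {"x": 0, "y": 0, "z": 0, "rx": 0, "ry": 0, "rz": 4.5}
    - {"x": 0, "y": 0, "z": 0, "rx": 0, "ry": 0, "rz": 4.5}
    - {"x": 0, "y": 0, "z": 0, "rx": 0, "ry": 0, "rz": 4.5}
    - {"x": 0, "y": 0, "z": 0, "rx": 0, "ry": 0, "rz": 4}

```text
time: 10.0
tool_pos: [0.6055, 0.038, 0.1066]
ee_rot: [-3.141, 0.002, 0.256]
wrist_force: [-0.4, -0.0, 1.1]
width: 0.0135
```

```bash
python3 - <<'E'
from h import *
st(); go([.606,.036,.107],-39.3)
s=cams.snapshot("wrist"); save(s,"w10")
E
```

```text
t 10.0 p [0.6055 0.038  0.1066] rpy [-1.7995e+02  9.0000e-02  1.4650e+01] F [-0.4 -0.   1.1] M [-0.01 -0.09  0.42] w 0.0135
GO shift mm [-0.   2.1 -0.4] rot [-0.    0.11 53.95]
```

>>> jog_arm:
  series:
    - {"x": 0, "y": 0, "z": 0, "rx": 0, "ry": 0, "rz": 4.5}
    - {"x": 0, "y": 0, "z": 0, "rx": 0, "ry": 0, "rz": 4.5}
    - {"x": 0, "y": 0, "z": 0, "rx": 0, "ry": 0, "rz": 4.5}
    - {"x": 0, "y": 0, "z": 0, "rx": 0, "ry": 0, "rz": 4.5}
    - {"x": 0, "y": 0, "z": 0, "rx": 0, "ry": 0, "rz": 4.5}
    - {"x": 0, "y": 0, "z": 0, "rx": 0, "ry": 0, "rz": 4.5}
    - {"x": 0, "y": 0, "z": 0, "rx": 0, "ry": 0, "rz": 4.5}
    - {"x": 0, "y": 0, "z": 0, "rx": 0, "ry": 0, "rz": 4.5}
    - {"x": 0, "y": 0, "z": 0, "rx": 0, "ry": 0, "rz": 4.5}
    - {"x": 0, "y": 0, "z": 0, "rx": 0, "ry": 0, "rz": 3}

```text
time: 10.88
tool_pos: [0.6049, 0.0391, 0.1066]
ee_rot: [3.141, 0.003, -0.51]
wrist_force: [-0.1, 0.6, 0.5]
width: 0.0131
```

```bash
python3 - <<'E'
from h import *
st(); go([.606,.036,.107],-39.3)
s=cams.snapshot("wrist"); save(s,"w11")
E
```

```text
t 10.88 p [0.6049 0.0391 0.1066] rpy [ 1.7996e+02  1.7000e-01 -2.9230e+01] F [-0.1  0.6  0.5] M [-0.01  0.    0.44] w 0.0131
GO shift mm [ 2.5  2.2 -0.4] rot [ 0.05  0.17 10.07]
```

>>> jog_arm:
  series:
    - {"x": 0.0008, "y": 0.0007, "z": 0, "rx": 0, "ry": 0, "rz": 3.2}
    - {"x": 0.0008, "y": 0.0007, "z": 0, "rx": 0, "ry": 0, "rz": 3.2}
    - {"x": 0.0008, "y": 0.0007, "z": 0, "rx": 0, "ry": 0, "rz": 3.2}
    - {"x": 0, "y": 0, "z": 0, "rx": 0, "ry": 0, "rz": 2.5}
    - {"x": 0, "y": 0, "z": 0, "rx": 0, "ry": 0, "rz": 0}

```text
time: 11.35
tool_pos: [0.6061, 0.037, 0.1065]
ee_rot: [-3.141, 0.003, -0.715]
wrist_force: [0.9, 0.7, 0.4]
width: 0.0139
```

```bash
python3 - <<'E'
from h import *
st(); go([.606,.036,.107],-39.3)
s=cams.snapshot("wrist"); save(s,"w12")
s=cams.snapshot("scene"); save(s,"s12",(180,175,315,275),5.9)
E
```

```text
t 11.35 p [0.6061 0.037  0.1065] rpy [-179.97    0.19  -40.98] F [0.9 0.7 0.4] M [-0.05 -0.1   0.35] w 0.0139
GO shift mm [ 0.5  0.8 -0.5] rot [-0.03  0.18 -1.68]
```

>>> jog_arm:
  series:
    - {"x": 0, "y": 0, "z": 0, "rx": 0, "ry": 0, "rz": 2.5}
    - {"x": 0, "y": 0, "z": 0, "rx": 0, "ry": 0, "rz": 2.5}
    - {"x": 0, "y": 0, "z": 0, "rx": 0, "ry": 0, "rz": 2.5}
    - {"x": 0, "y": 0, "z": 0, "rx": 0, "ry": 0, "rz": 1}
    - {"x": 0, "y": 0, "z": 0, "rx": 0, "ry": 0, "rz": 0}

```text
time: 11.87
tool_pos: [0.6049, 0.0377, 0.103]
ee_rot: [3.139, 0.007, -0.858]
wrist_force: [-0.9, 1.5, 0.3]
width: 0.0136
```

```bash
python3 - <<'E'
from h import *
st(); go([.606,.036,.107],-39.3)
s=cams.snapshot("wrist"); save(s,"w13")
s=cams.snapshot("scene"); save(s,"s13",(180,175,315,275),5.9)
E
```

```text
t 11.87 p [0.6049 0.0377 0.103 ] rpy [179.83   0.39 -49.14] F [-0.9  1.5  0.3] M [-0.18 -0.06  0.19] w 0.0136
GO shift mm [ 2.   0.2 -4. ] rot [ 0.13  0.4  -9.84]
```

>>> jog_arm:
  series:
    - {"x": 0.0005, "y": 0, "z": 0, "rx": 0, "ry": 0, "rz": -2}
    - {"x": 0.0005, "y": 0, "z": 0, "rx": 0, "ry": 0, "rz": -2}
    - {"x": 0, "y": 0, "z": 0, "rx": 0, "ry": 0, "rz": -2}
    - {"x": 0, "y": 0, "z": 0, "rx": 0, "ry": 0, "rz": 0}

```text
time: 12.3
tool_pos: [0.6032, 0.0375, 0.1016]
ee_rot: [3.136, 0.012, -0.745]
wrist_force: [-0.3, 0.5, -0.6]
width: 0.0134
```

>>> jog_arm:
  series:
    - {"x": 0, "y": 0, "z": 0, "rx": 0, "ry": 0, "rz": 0}
    - {"x": 0, "y": 0, "z": 0, "rx": 0, "ry": 0, "rz": 0}
    - {"x": 0, "y": 0, "z": 0, "rx": 0, "ry": 0, "rz": 0}
    - {"x": 0, "y": 0, "z": 0, "rx": 0, "ry": 0, "rz": 0}
  claw: 0.4

```text
time: 12.63
tool_pos: [0.6038, 0.037, 0.1029]
ee_rot: [3.137, 0.01, -0.747]
wrist_force: [-0.2, -0.3, -0.5]
width: 0.0355
```

```bash
python3 - <<'E'
from h import *
st(); go([.606,.036,.107],-39.3)
s=cams.snapshot("wrist"); save(s,"w14")
s=cams.snapshot("scene"); save(s,"s14",(180,175,315,275),5.9)
E
```

```text
t 12.63 p [0.6038 0.037  0.1029] rpy [179.75   0.58 -42.81] F [-0.2 -0.3 -0.5] M [ 0.02 -0.02 -0.03] w 0.0355
GO shift mm [ 2.2 -0.8 -4.1] rot [ 0.23  0.59 -3.51]
```

>>> jog_arm:
  series:
    - {"x": 0, "y": 0, "z": -0.02, "rx": 0, "ry": 0, "rz": 0}
    - {"x": 0, "y": 0, "z": -0.03, "rx": 0, "ry": 0, "rz": 0}
    - {"x": 0, "y": 0, "z": -0.035, "rx": 0, "ry": 0, "rz": 0}
    - {"x": 0, "y": 0, "z": -0.035, "rx": 0, "ry": 0, "rz": 0}
    - {"x": 0.02, "y": 0.02, "z": -0.02, "rx": 0, "ry": 0, "rz": 0}
    - {"x": 0.02, "y": 0.02, "z": -0.01, "rx": 0, "ry": 0, "rz": 0}
    - {"x": 0.02, "y": 0.02, "z": 0, "rx": 0, "ry": 0, "rz": 0}
    - {"x": 0, "y": 0, "z": 0, "rx": 0, "ry": 0, "rz": 0}
    - {"x": 0, "y": 0, "z": 0, "rx": 0, "ry": 0, "rz": 0}

```text
time: 13.48
tool_pos: [0.6083, -0.0506, 0.2599]
ee_rot: [3.136, 0.009, -0.744]
wrist_force: [-0.3, 0.3, -0.3]
width: 0.0375
```

```bash
python3 - <<'E'
from h import *
st()
w=cams.snapshot("wrist"); save(w,"w15")
s=cams.snapshot("scene"); save(s,"s15",(180,135,340,255),5)
t=cams.snapshot("top"); save(t,"t15",(240,130,480,290),3.3)
E
```

```text
t 13.48 p [ 0.6083 -0.0506  0.2599] rpy [179.67   0.51 -42.65] F [-0.3  0.3 -0.3] M [-0.02 -0.02  0.03] w 0.0375
```

```bash
python3 - <<'E'
from h import *
s=cams.snapshot("scene"); t=cams.snapshot("top")
def ray(c,u,v): 
    d=rot(c["attitude"])@np.linalg.inv(c["mtx"])@np.array([u,v,1.]); return np.array(c["origin"]),d/np.linalg.norm(d)
for n,a,b in [('round',(247,258),(526,197)),('bar',(331,231),(526,239)),('sq',(408,199),(526,280))]:
    (o1,d1),(o2,d2)=ray(s,a[0]/5+180,a[1]/5+135),ray(t,b[0]/2+100,b[1]/2+120)
    A=sum(np.eye(3)-np.outer(d,d) for d in(d1,d2)); B=sum((np.eye(3)-np.outer(d,d))@o for o,d in((o1,d1),(o2,d2)))
    p=np.linalg.solve(A,B); print(n,p.round(4),np.linalg.norm(np.cross(p-o1,d1))*2000, [px2w(t,b[0]/2+100,b[1]/2+120,z)[:2].round(4) for z in (.03,.04)])
E
```

```text
round [ 0.5482 -0.1755  0.042 ] 0.19942590421280895 [array([ 0.5498, -0.1778]), array([ 0.5484, -0.1759])]
bar [ 0.4855 -0.1759  0.0402] 0.07666754006236222 [array([ 0.4865, -0.1779]), array([ 0.4855, -0.176 ])]
sq [ 0.4251 -0.1757  0.0442] 1.114682027400916 [array([ 0.4255, -0.1781]), array([ 0.4249, -0.1762])]
```

>>> jog_arm:
  series:
    - {"x": 0, "y": 0, "z": 0, "rx": 0, "ry": 0, "rz": -7}
    - {"x": 0, "y": 0, "z": 0, "rx": 0, "ry": 0, "rz": -7}
    - {"x": 0, "y": 0, "z": 0, "rx": 0, "ry": 0, "rz": -7}
    - {"x": 0, "y": 0, "z": 0, "rx": 0, "ry": 0, "rz": -7}
    - {"x": 0, "y": 0, "z": 0, "rx": 0, "ry": 0, "rz": -7}
    - {"x": 0, "y": 0, "z": 0, "rx": 0, "ry": 0, "rz": -7}
    - {"x": 0, "y": 0, "z": 0, "rx": 0, "ry": 0, "rz": 0}
  claw: 0

```text
time: 14.32
tool_pos: [0.606, -0.0405, 0.2535]
ee_rot: [-3.137, 0.022, 0.017]
wrist_force: [0.5, -0.1, 0.1]
width: 0.0003
```

```bash
python3 - <<'E'
from h import *
st(); go([.548,-.176,.12],0)
E
```

```text
t 14.32 p [ 0.606  -0.0405  0.2535] rpy [-179.71    1.26    1.  ] F [ 0.5 -0.1  0.1] M [ 0.03 -0.1  -0.03] w 0.0003
GO shift mm [-57.4 135.1 134.2] rot [-0.28  1.26  1.  ]
```

>>> jog_arm:
  series:
    - {"x": -0.009, "y": 0.022, "z": 0.006, "rx": -0.05, "ry": 0.2, "rz": 0.15}
    - {"x": -0.009, "y": 0.022, "z": 0.012, "rx": -0.05, "ry": 0.2, "rz": 0.15}
    - {"x": -0.009, "y": 0.022, "z": 0.022, "rx": -0.05, "ry": 0.2, "rz": 0.15}
    - {"x": -0.009, "y": 0.022, "z": 0.03, "rx": -0.05, "ry": 0.2, "rz": 0.15}
    - {"x": -0.009, "y": 0.022, "z": 0.03, "rx": -0.05, "ry": 0.2, "rz": 0.15}
    - {"x": -0.009, "y": 0.022, "z": 0.03, "rx": -0.05, "ry": 0.2, "rz": 0.15}
    - {"x": 0, "y": 0, "z": 0, "rx": 0, "ry": 0, "rz": 0}
    - {"x": 0, "y": 0, "z": 0, "rx": 0, "ry": 0, "rz": 0}

```text
time: 14.98
tool_pos: [0.5506, -0.1688, 0.1171]
ee_rot: [-3.139, -0.001, -0.011]
wrist_force: [0.3, 0.1, 0.4]
width: 0.0003
```

```bash
python3 - <<'E'
from h import *
st(); go([.548,-.176,.05],0)
w=cams.snapshot("wrist"); save(w,"w16")
E
```

```text
t 14.98 p [ 0.5506 -0.1688  0.1171] rpy [-1.7987e+02 -6.0000e-02 -6.1000e-01] F [0.3 0.1 0.4] M [-0.02 -0.15 -0.07] w 0.0003
GO shift mm [-2.6  7.3 67.1] rot [-0.13 -0.06 -0.61]
```

```bash
python3 - <<'E'
from h import *
w=cams.snapshot("wrist")
for n,u,v in[('round',281,213),('bar',217,216),('sq',151,218)]: print(n,px2w(w,u,v,.041).round(4))
E
```

```text
round [ 0.5503 -0.1747  0.041 ]
bar [ 0.4877 -0.177   0.041 ]
sq [ 0.4229 -0.1784  0.041 ]
```

>>> jog_arm:
  series:
    - {"x": -0.001, "y": 0.003, "z": 0.022, "rx": 0, "ry": 0, "rz": 0}
    - {"x": -0.001, "y": 0.003, "z": 0.018, "rx": 0, "ry": 0, "rz": 0}
    - {"x": 0, "y": 0.001, "z": 0.01, "rx": 0, "ry": 0, "rz": 0}
    - {"x": 0, "y": 0, "z": 0, "rx": 0, "ry": 0, "rz": 0}
    - {"x": 0, "y": 0, "z": 0, "rx": 0, "ry": 0, "rz": 0}

```text
time: 15.5
tool_pos: [0.5595, -0.1726, 0.0776]
ee_rot: [3.138, -0.021, -0.004]
wrist_force: [-0.0, 0.1, 0.3]
width: 0.0006
```

```bash
python3 - <<'E'
from h import *
st(); go([.549,-.176,.042],0)
E
```

```text
t 15.5 p [ 0.5595 -0.1726  0.0776] rpy [179.78  -1.21  -0.23] F [-0.   0.1  0.3] M [ 0.   -0.08 -0.03] w 0.0006
GO shift mm [-11.2   3.3  35.4] rot [ 0.22 -1.21 -0.24]
```

>>> jog_arm:
  series:
    - {"x": -0.006, "y": 0.002, "z": 0.008, "rx": 0.1, "ry": -0.6, "rz": 0}
    - {"x": -0.005, "y": 0.001, "z": 0.008, "rx": 0.1, "ry": -0.5, "rz": 0}
    - {"x": -0.002, "y": 0.001, "z": 0.006, "rx": 0, "ry": -0.2, "rz": 0}
    - {"x": 0, "y": 0, "z": 0, "rx": 0, "ry": 0, "rz": 0}
    - {"x": 0, "y": 0, "z": 0, "rx": 0, "ry": 0, "rz": 0}

```text
time: 15.92
tool_pos: [0.5491, -0.1766, 0.0584]
ee_rot: [3.139, -0.004, -0.002]
wrist_force: [-0.3, 0.4, 0.2]
width: 0.0008
```

```bash
python3 - <<'E'
from h import *
st(); go([.549,-.1755,.038],0)
E
```

```text
t 15.92 p [ 0.5491 -0.1766  0.0584] rpy [ 1.7984e+02 -2.2000e-01 -1.4000e-01] F [-0.3  0.4  0.2] M [-0.06 -0.06  0.05] w 0.0008
GO shift mm [-0.2 -1.2 20.4] rot [ 0.16 -0.22 -0.14]
```

>>> jog_arm:
  series:
    - {"x": -0.001, "y": 0, "z": 0.005, "rx": 0, "ry": -0.15, "rz": 0}
    - {"x": -0.001, "y": 0, "z": 0.005, "rx": 0, "ry": -0.15, "rz": 0}
    - {"x": -0.001, "y": 0, "z": 0.004, "rx": 0, "ry": -0.1, "rz": 0}
    - {"x": 0, "y": 0, "z": 0.001, "rx": 0, "ry": 0, "rz": 0}
    - {"x": 0, "y": 0, "z": 0, "rx": 0, "ry": 0, "rz": 0}

```text
time: 16.33
tool_pos: [0.5458, -0.177, 0.0421]
ee_rot: [3.139, 0.004, -0.003]
wrist_force: [-0.1, -0.6, -0.8]
width: 0.0006
```

```bash
python3 - <<'E'
from h import *
st(); go([.549,-.1755,.038],0)
w=cams.snapshot("wrist"); save(w,"w17")
E
```

```text
t 16.33 p [ 0.5458 -0.177   0.0421] rpy [179.83   0.21  -0.18] F [-0.1 -0.6 -0.8] M [-0.05 -0.11  0.04] w 0.0006
GO shift mm [ 3.3 -1.5  4.1] rot [ 0.16  0.21 -0.18]
```

>>> jog_arm:
  series:
    - {"x": 0.002, "y": -0.001, "z": 0.002, "rx": 0, "ry": 0, "rz": 0}
    - {"x": 0, "y": 0, "z": 0.002, "rx": 0, "ry": 0, "rz": 0}
    - {"x": 0, "y": 0, "z": 0.002, "rx": 0, "ry": 0, "rz": 0}

```text
time: 16.63
tool_pos: [0.5486, -0.1761, 0.0365]
ee_rot: [3.138, 0.002, -0.003]
wrist_force: [0.4, -0.3, -0.1]
width: 0.0004
```

>>> jog_arm:
  series:
    - {"x": 0, "y": 0, "z": 0.002, "rx": 0, "ry": 0, "rz": 0}
    - {"x": 0, "y": 0, "z": 0.002, "rx": 0, "ry": 0, "rz": 0}

```text
time: 16.8
tool_pos: [0.5488, -0.1761, 0.0322]
ee_rot: [3.138, 0.002, -0.003]
wrist_force: [0.1, -1.0, -0.2]
width: 0.0006
```

>>> jog_arm:
  series:
    - {"x": 0, "y": 0, "z": 0.001, "rx": 0, "ry": 0, "rz": 0}
    - {"x": 0, "y": 0, "z": 0.001, "rx": 0, "ry": 0, "rz": 0}

```text
time: 16.97
tool_pos: [0.5487, -0.1761, 0.0297]
ee_rot: [3.138, 0.002, -0.003]
wrist_force: [-0.4, 0.3, 0.0]
width: 0.0004
```

>>> jog_arm:
  series:
    - {"x": 0, "y": 0, "z": 0.001, "rx": 0, "ry": 0, "rz": 0}
    - {"x": 0, "y": 0, "z": 0.001, "rx": 0, "ry": 0, "rz": 0}

```text
time: 17.13
tool_pos: [0.5486, -0.176, 0.0274]
ee_rot: [3.138, 0.002, -0.003]
wrist_force: [0.0, 0.1, -0.0]
width: 0.0004
```

```bash
python3 - <<'E'
from h import *
st()
w=cams.snapshot("wrist"); save(w,"w18")
s=cams.snapshot("scene"); save(s,"s18",(180,135,340,255),5)
E
```

```text
t 17.13 p [ 0.5486 -0.176   0.0274] rpy [ 1.798e+02  1.200e-01 -1.700e-01] F [ 0.   0.1 -0. ] M [ 0.03 -0.12  0.02] w 0.0004
```

>>> jog_arm:
  series:
    - {"x": 0, "y": 0, "z": 0.001, "rx": 0, "ry": 0, "rz": 0}
    - {"x": 0, "y": 0, "z": 0.001, "rx": 0, "ry": 0, "rz": 0}

```text
time: 17.4
tool_pos: [0.5487, -0.1761, 0.0255]
ee_rot: [3.138, 0.002, -0.003]
wrist_force: [0.0, -0.1, 0.1]
width: 0.0006
```

>>> jog_arm:
  series:
    - {"x": 0, "y": 0, "z": 0.001, "rx": 0, "ry": 0, "rz": 0}
    - {"x": 0, "y": 0, "z": 0.001, "rx": 0, "ry": 0, "rz": 0}

```text
time: 17.57
tool_pos: [0.5488, -0.1762, 0.0235]
ee_rot: [3.138, 0.002, -0.003]
wrist_force: [0.3, 0.1, -0.1]
width: 0.0004
```

>>> jog_arm:
  series:
    - {"x": 0, "y": 0, "z": 0.001, "rx": 0, "ry": 0, "rz": 0}
    - {"x": 0, "y": 0, "z": 0.001, "rx": 0, "ry": 0, "rz": 0}

```text
time: 17.73
tool_pos: [0.5488, -0.1762, 0.0213]
ee_rot: [3.138, 0.001, -0.003]
wrist_force: [0.1, -0.1, 1.1]
width: 0.0004
```

>>> jog_arm:
  series:
    - {"x": 0, "y": 0, "z": 0.001, "rx": 0, "ry": 0, "rz": 0}
    - {"x": 0, "y": 0, "z": 0.001, "rx": 0, "ry": 0, "rz": 0}

```text
time: 17.9
tool_pos: [0.5488, -0.1762, 0.0191]
ee_rot: [3.138, 0.002, -0.003]
wrist_force: [1.2, 0.1, 0.5]
width: 0.0004
```

>>> jog_arm:
  series:
    - {"x": 0, "y": 0, "z": 0.001, "rx": 0, "ry": 0, "rz": 0}
    - {"x": 0, "y": 0, "z": 0.001, "rx": 0, "ry": 0, "rz": 0}

```text
time: 18.07
tool_pos: [0.5488, -0.1762, 0.017]
ee_rot: [3.138, 0.002, -0.003]
wrist_force: [-0.9, 0.3, 2.4]
width: 0.0003
```

>>> jog_arm:
  series:
    - {"x": 0, "y": 0, "z": 0.001, "rx": 0, "ry": 0, "rz": 0}
    - {"x": 0, "y": 0, "z": 0.001, "rx": 0, "ry": 0, "rz": 0}

```text
time: 18.23
tool_pos: [0.5488, -0.1762, 0.0156]
ee_rot: [3.138, 0.001, -0.003]
wrist_force: [-0.7, 0.0, 2.7]
width: 0.0007
```

>>> jog_arm:
  series:
    - {"x": 0, "y": 0, "z": 0.001, "rx": 0, "ry": 0, "rz": 0}
    - {"x": 0, "y": 0, "z": 0.001, "rx": 0, "ry": 0, "rz": 0}

```text
time: 18.4
tool_pos: [0.5489, -0.1763, 0.0143]
ee_rot: [3.138, 0.001, -0.003]
wrist_force: [-2.3, 0.4, 3.5]
width: 0.0004
```

```bash
python3 - <<'E'
from h import *
st()
w=cams.snapshot("wrist"); save(w,"w19")
E
```

```text
t 18.4 p [ 0.5489 -0.1763  0.0143] rpy [ 1.7978e+02  6.0000e-02 -1.7000e-01] F [-2.3  0.4  3.5] M [ 0.1  0.2 -0. ] w 0.0004
```

>>> jog_arm:
  series:
    - {"x": 0, "y": 0, "z": 0.0015, "rx": 0, "ry": 0, "rz": 0}
    - {"x": 0, "y": 0, "z": 0.0015, "rx": 0, "ry": 0, "rz": 0}

```text
time: 18.62
tool_pos: [0.5489, -0.1763, 0.0119]
ee_rot: [3.137, 0.001, -0.003]
wrist_force: [-1.6, 0.5, 7.9]
width: -0.0
```

>>> jog_arm:
  series:
    - {"x": 0, "y": 0, "z": 0.0015, "rx": 0, "ry": 0, "rz": 0}
    - {"x": 0, "y": 0, "z": 0.0015, "rx": 0, "ry": 0, "rz": 0}

```text
time: 18.78
tool_pos: [0.549, -0.1763, 0.0119]
ee_rot: [3.137, 0.0, -0.003]
wrist_force: [-3.9, 1.3, 10.0]
width: 0.0009
```

>>> jog_arm:
  series:
    - {"x": 0, "y": 0, "z": -0.015, "rx": 0, "ry": 0, "rz": 0}
    - {"x": 0, "y": 0, "z": -0.035, "rx": 0, "ry": 0, "rz": 0}
    - {"x": 0, "y": 0, "z": -0.04, "rx": 0, "ry": 0, "rz": 0}
    - {"x": 0, "y": 0, "z": -0.04, "rx": 0, "ry": 0, "rz": 0}
    - {"x": 0, "y": 0, "z": -0.04, "rx": 0, "ry": 0, "rz": 0}
    - {"x": 0, "y": 0, "z": -0.04, "rx": 0, "ry": 0, "rz": 0}
    - {"x": 0, "y": 0, "z": -0.03, "rx": 0, "ry": 0, "rz": 0}
    - {"x": 0, "y": 0, "z": 0, "rx": 0, "ry": 0, "rz": 0}

```text
time: 19.45
tool_pos: [0.5484, -0.1749, 0.2528]
ee_rot: [3.141, 0.008, -0.003]
wrist_force: [0.6, 0.2, 0.8]
width: 0.0007
```

```bash
python3 - <<'E'
from h import *
st()
t=cams.snapshot("top"); save(t,"t19",(100,120,340,290),3.3); save(t,"t19b",(340,120,480,290),3)
for t_ in ('tin1_center',):
  for r in cams.look_for(t_,t): print(np.round(r['bbox'],1),round(r['p'],2))
E
```

```text
t 19.45 p [ 0.5484 -0.1749  0.2528] rpy [ 1.7994e+02  4.6000e-01 -1.7000e-01] F [0.6 0.2 0.8] M [-0.04 -0.08 -0.03] w 0.0007
```

```bash
python3 - <<'E'
from h import *
t=cams.snapshot("top")
for n,u,v,z in [('A',372,263,.042),('B',255,293,.042),('spice',288,340,.085),('sauce',385,137,.09),('sauceb',392,158,.0),('handle',637,243,.138),('deckc',636,250,.110),('footL',540,173,.09),('red',155,385,.042)]:
    print(n,px2w(t,u/3.3+100,v/3.3+120,z).round(4))
go([.57,.26,.25],50.7)
E
```

```text
A [0.5916 0.2731 0.042 ]
B [0.5612 0.3766 0.042 ]
spice [0.5143 0.3376 0.085 ]
sauce [0.6963 0.2609 0.09  ]
sauceb [0.699  0.2639 0.    ]
handle [0.5989 0.0388 0.138 ]
deckc [0.598  0.0383 0.11  ]
footL [0.668  0.1235 0.09  ]
red [0.4759 0.4606 0.042 ]
GO shift mm [  23.1 -433.9   -4.3] rot [ -0.77   1.01 -50.87]
```

>>> jog_arm:
  series:
    - {"x": 0.002, "y": -0.038, "z": 0, "rx": 0, "ry": 0.1, "rz": 0}
    - {"x": 0.002, "y": -0.038, "z": 0, "rx": 0, "ry": 0.1, "rz": 0}
    - {"x": 0.002, "y": -0.038, "z": 0, "rx": 0, "ry": 0.1, "rz": 0}
    - {"x": 0.002, "y": -0.038, "z": 0, "rx": 0, "ry": 0, "rz": 0}
    - {"x": 0.002, "y": -0.038, "z": 0, "rx": 0, "ry": 0, "rz": 0}
    - {"x": 0.002, "y": -0.038, "z": 0, "rx": 0, "ry": 0, "rz": 0}
    - {"x": 0.002, "y": -0.038, "z": 0, "rx": 0, "ry": 0, "rz": 0}
    - {"x": 0.002, "y": -0.038, "z": 0, "rx": 0, "ry": 0, "rz": 0}
    - {"x": 0.002, "y": -0.038, "z": 0, "rx": 0, "ry": 0, "rz": 0}
    - {"x": 0.002, "y": -0.038, "z": 0, "rx": 0, "ry": 0, "rz": 0}
    - {"x": 0.002, "y": -0.03, "z": 0, "rx": 0, "ry": 0, "rz": 0}
    - {"x": 0, "y": 0, "z": 0, "rx": 0, "ry": 0, "rz": 0}
  claw: 0.85

```text
time: 20.6
tool_pos: [0.5561, 0.2501, 0.1962]
ee_rot: [-3.141, 0.088, -0.014]
wrist_force: [0.5, -0.3, -0.7]
width: 0.077
```

>>> jog_arm:
  series:
    - {"x": 0, "y": 0, "z": 0, "rx": 0, "ry": 0, "rz": -6.5}
    - {"x": 0, "y": 0, "z": 0, "rx": 0, "ry": 0, "rz": -6.5}
    - {"x": 0, "y": 0, "z": 0, "rx": 0, "ry": 0, "rz": -6.5}
    - {"x": 0, "y": 0, "z": 0, "rx": 0, "ry": 0, "rz": -6.5}
    - {"x": 0, "y": 0, "z": 0, "rx": 0, "ry": 0, "rz": -6.5}
    - {"x": 0, "y": 0, "z": 0, "rx": 0, "ry": 0, "rz": -6.5}
    - {"x": 0, "y": 0, "z": 0, "rx": 0, "ry": 0, "rz": -6.5}
    - {"x": 0, "y": 0, "z": 0, "rx": 0, "ry": 0, "rz": -5}
    - {"x": 0, "y": 0, "z": 0, "rx": 0, "ry": 0, "rz": 0}

```text
time: 21.35
tool_pos: [0.5432, 0.2437, 0.1622]
ee_rot: [-3.042, 0.101, 0.917]
wrist_force: [0.4, 1.0, 0.0]
width: 0.0799
```

```bash
python3 - <<'E'
from h import *
st(); go([.59,.272,.16],50.7)
w=cams.snapshot("wrist"); save(w,"w20")
E
```

```text
t 21.35 p [0.5432 0.2437 0.1622] rpy [-174.29    5.78   52.56] F [0.4 1.  0. ] M [-0.01 -0.17 -0.01] w 0.0799
GO shift mm [50.9 19.6 -4.9] rot [-5.61  5.87  1.57]
```

>>> jog_arm:
  series:
    - {"x": 0, "y": 0, "z": -0.005, "rx": -1.4, "ry": 1.5, "rz": 0.4}
    - {"x": 0, "y": 0, "z": -0.005, "rx": -1.4, "ry": 1.5, "rz": 0.4}
    - {"x": 0, "y": 0, "z": -0.005, "rx": -1.4, "ry": 1.5, "rz": 0.4}
    - {"x": 0, "y": 0, "z": -0.005, "rx": -1.4, "ry": 1.4, "rz": 0.4}
    - {"x": 0, "y": 0, "z": 0, "rx": 0, "ry": 0, "rz": 0}

```text
time: 21.82
tool_pos: [0.5418, 0.2397, 0.1712]
ee_rot: [-3.137, 0.013, 0.864]
wrist_force: [-0.0, 0.3, 1.3]
width: 0.0799
```

```bash
python3 - <<'E'
from h import *
st(); go([.59,.272,.16],50.7)
E
```

```text
t 21.82 p [0.5418 0.2397 0.1712] rpy [-179.75    0.72   49.48] F [-0.   0.3  1.3] M [-0.   -0.08  0.  ] w 0.0799
GO shift mm [56.  15.7 10.4] rot [-0.25  0.72 -1.22]
```

>>> jog_arm:
  series:
    - {"x": 0.014, "y": 0.004, "z": 0, "rx": 0, "ry": 0.2, "rz": -0.3}
    - {"x": 0.014, "y": 0.004, "z": 0, "rx": 0, "ry": 0.2, "rz": -0.3}
    - {"x": 0.014, "y": 0.004, "z": 0, "rx": 0, "ry": 0.2, "rz": -0.3}
    - {"x": 0.014, "y": 0.004, "z": 0, "rx": 0, "ry": 0.2, "rz": -0.3}
    - {"x": 0, "y": 0, "z": 0, "rx": 0, "ry": 0, "rz": 0}
    - {"x": 0, "y": 0, "z": 0, "rx": 0, "ry": 0, "rz": 0}

```text
time: 22.32
tool_pos: [0.5889, 0.2698, 0.1633]
ee_rot: [-3.13, 0.01, 0.874]
wrist_force: [-0.1, 0.7, -0.7]
width: 0.0798
```

```bash
python3 - <<'E'
from h import *
st(); go([.59,.272,.16],50.7)
w=cams.snapshot("wrist"); save(w,"w21")
E
```

```text
t 22.32 p [0.5889 0.2698 0.1633] rpy [-179.34    0.59   50.06] F [-0.1  0.7 -0.7] M [-0.01 -0.19  0.01] w 0.0798
GO shift mm [ 2.4 -0.6  3.3] rot [-0.66  0.59 -0.64]
```

```bash
python3 - <<'E'
from h import *
w=cams.snapshot("wrist")
for n,u,v,z in [('A',287,196,.042),('B',345,115,.042),('spice',290,102,.085),('big',470,193,.085)]: print(n,px2w(w,u,v,z).round(4))
p=px2w(w,287,196,.042); go([p[0],p[1],.08],50.7)
E
```

```text
A [0.5899 0.2748 0.042 ]
B [0.5626 0.3766 0.042 ]
spice [0.5187 0.3373 0.085 ]
big [0.694  0.4167 0.085 ]
GO shift mm [ 5.8 -1.3 83.3] rot [-0.66  0.59 -0.62]
```

>>> jog_arm:
  series:
    - {"x": 0.003, "y": 0, "z": 0.02, "rx": -0.2, "ry": 0.2, "rz": -0.2}
    - {"x": 0.002, "y": -0.001, "z": 0.025, "rx": -0.2, "ry": 0.2, "rz": -0.2}
    - {"x": 0, "y": 0, "z": 0.025, "rx": -0.1, "ry": 0.1, "rz": -0.2}
    - {"x": 0, "y": 0, "z": 0.01, "rx": 0, "ry": 0, "rz": 0}
    - {"x": 0, "y": 0, "z": 0, "rx": 0, "ry": 0, "rz": 0}
    - {"x": 0, "y": 0, "z": 0, "rx": 0, "ry": 0, "rz": 0}

```text
time: 22.92
tool_pos: [0.589, 0.2721, 0.0835]
ee_rot: [-3.141, -0.001, 0.881]
wrist_force: [-1.4, -0.4, 0.3]
width: 0.0798
```

```bash
python3 - <<'E'
from h import *
st(); go([.5905,.274,.012],50.7)
w=cams.snapshot("wrist"); save(w,"w22")
E
```

```text
t 22.92 p [0.589  0.2721 0.0835] rpy [-1.7995e+02 -3.0000e-02  5.0470e+01] F [-1.4 -0.4  0.3] M [ 0.04 -0.19 -0.02] w 0.0798
GO shift mm [ 2.3  0.  71.5] rot [-0.05 -0.03 -0.23]
```

>>> jog_arm:
  series:
    - {"x": 0.001, "y": 0, "z": 0.02, "rx": 0, "ry": 0, "rz": 0}
    - {"x": 0.001, "y": 0, "z": 0.02, "rx": 0, "ry": 0, "rz": 0}
    - {"x": 0, "y": 0, "z": 0.015, "rx": 0, "ry": 0, "rz": 0}
    - {"x": 0, "y": 0, "z": 0.005, "rx": 0, "ry": 0, "rz": 0}
    - {"x": 0, "y": 0, "z": 0, "rx": 0, "ry": 0, "rz": 0}
    - {"x": 0, "y": 0, "z": 0, "rx": 0, "ry": 0, "rz": 0}

```text
time: 23.47
tool_pos: [0.5981, 0.276, 0.0351]
ee_rot: [3.132, -0.018, 0.879]
wrist_force: [-0.0, -0.1, -1.1]
width: 0.08
```

```bash
python3 - <<'E'
from h import *
st(); go([.5905,.274,.012],50.7)
E
```

```text
t 23.47 p [0.5981 0.276  0.0351] rpy [179.44  -1.06  50.39] F [-0.  -0.1 -1.1] M [-0.02 -0.13 -0.04] w 0.08
GO shift mm [-6.8 -4.8 23. ] rot [ 0.56 -1.06 -0.32]
```

>>> jog_arm:
  series:
    - {"x": -0.003, "y": -0.002, "z": 0.007, "rx": 0.3, "ry": -0.5, "rz": 0}
    - {"x": -0.003, "y": -0.002, "z": 0.007, "rx": 0.2, "ry": -0.4, "rz": 0}
    - {"x": -0.002, "y": -0.001, "z": 0.004, "rx": 0.1, "ry": -0.2, "rz": 0}
    - {"x": 0, "y": 0, "z": 0, "rx": 0, "ry": 0, "rz": 0}
    - {"x": 0, "y": 0, "z": 0, "rx": 0, "ry": 0, "rz": 0}

```text
time: 23.88
tool_pos: [0.5916, 0.274, 0.021]
ee_rot: [3.139, -0.005, 0.879]
wrist_force: [0.0, 0.3, 0.3]
width: 0.0794
```

```bash
python3 - <<'E'
from h import *
st(); go([.5905,.274,.012],50.7)
E
```

```text
t 23.88 p [0.5916 0.274  0.021 ] rpy [179.85  -0.27  50.37] F [0.  0.3 0.3] M [-0.01 -0.12  0.04] w 0.0794
GO shift mm [-0.7 -0.9  9. ] rot [ 0.15 -0.27 -0.33]
```

>>> jog_arm:
  series:
    - {"x": -0.001, "y": -0.001, "z": 0.005, "rx": 0.1, "ry": -0.2, "rz": 0}
    - {"x": -0.001, "y": -0.001, "z": 0.004, "rx": 0.1, "ry": -0.1, "rz": 0}
    - {"x": 0, "y": 0, "z": 0, "rx": 0, "ry": 0, "rz": 0}
    - {"x": 0, "y": 0, "z": 0, "rx": 0, "ry": 0, "rz": 0}

```text
time: 24.22
tool_pos: [0.5887, 0.2737, 0.0113]
ee_rot: [-3.14, 0.001, 0.879]
wrist_force: [-0.0, -0.1, -0.2]
width: 0.08
```

>>> jog_arm:
  series:
    - {"x": 0, "y": 0, "z": 0, "rx": 0, "ry": 0, "rz": 0}
    - {"x": 0, "y": 0, "z": 0, "rx": 0, "ry": 0, "rz": 0}
    - {"x": 0, "y": 0, "z": 0, "rx": 0, "ry": 0, "rz": 0}
    - {"x": 0, "y": 0, "z": 0, "rx": 0, "ry": 0, "rz": 0}
    - {"x": 0, "y": 0, "z": 0, "rx": 0, "ry": 0, "rz": 0}
  claw: 0

```text
time: 24.63
tool_pos: [0.5888, 0.2738, 0.0114]
ee_rot: [-3.141, 0.001, 0.879]
wrist_force: [-0.0, 0.3, -0.4]
width: 0.0499
```

```bash
python3 - <<'E'
from h import *
st(); go([.5905,.274,.012],50.7)
w=cams.snapshot("wrist"); save(w,"w23")
E
```

```text
t 24.63 p [0.5888 0.2738 0.0114] rpy [-1.7994e+02  3.0000e-02  5.0380e+01] F [-0.   0.3 -0.4] M [ 0.04 -0.12  0.05] w 0.0499
GO shift mm [ 1.3  1.2 -0.6] rot [-0.06  0.03 -0.32]
```

```bash
python3 - <<'E'
from h import *
o=st(); 
w=cams.snapshot("wrist"); save(w,"w24")
print(px2w(w,285,247,.042), w2px(w,o['tool_pos']),w2px(w,o['tool_pos']+[0,0,.03]))
E
```

```text
t 24.68 p [0.5888 0.2738 0.0114] rpy [-1.7995e+02  3.0000e-02  5.0380e+01] F [1.1 0.3 0.2] M [-0.01 -0.11 -0.05] w 0.046
[0.59143826 0.27468819 0.042     ] [281.3739087  230.04069046] [281.26689798 244.48848459]
```

>>> jog_arm:
  series:
    - {"x": 0, "y": 0, "z": 0, "rx": 0, "ry": 0, "rz": 0}
    - {"x": 0, "y": 0, "z": 0, "rx": 0, "ry": 0, "rz": 0}

```text
time: 24.9
tool_pos: [0.5889, 0.2738, 0.0116]
ee_rot: [-3.141, 0.0, 0.879]
wrist_force: [-0.6, -0.6, 0.2]
width: 0.0286
```

```bash
python3 - <<'E'
from h import *
o=st(); 
w=cams.snapshot("wrist"); save(w,"w25")
s=cams.snapshot("scene"); save(s,"s25",(230,200,430,350),4)
E
```

```text
t 24.9 p [0.5889 0.2738 0.0116] rpy [-1.7995e+02  2.0000e-02  5.0380e+01] F [-0.6 -0.6  0.2] M [ 0.01 -0.11 -0.03] w 0.0286
```

```bash
python3 - <<'E'
from h import *
o=st(); s=cams.snapshot("scene"); 
for dz in (0,.02,.03,.04): print(dz,((w2px(s,o['tool_pos']+[0,0,dz])-[230,200])*4).round(0))
for n,p in [('A top',(.5905,.274,.042)),('A bot',(.5905,.274,0)),('B top',(.562,.3766,.042)),('B bot',(.562,.3766,0)),('spice top',(.5165,.3373,.085)),('sauce top',(.697,.262,.09))]: print(n,((w2px(s,p)-[230,200])*4).round(0))
t=cams.snapshot("top"); save(t,"t25",(100,120,340,290),3.3)
j=o['joint_positions']; print(j)
E
```

```text
t 25.0 p [0.5889 0.2738 0.0116] rpy [-1.7995e+02  2.0000e-02  5.0380e+01] F [-0.2 -0.1  0.1] M [-0.03 -0.15  0.04] w 0.021
0 [281. 320.]
0.02 [281. 297.]
0.03 [282. 286.]
0.04 [282. 274.]
A top [280. 286.]
A bot [278. 334.]
B top [417. 365.]
B bot [413. 413.]
spice top [439. 247.]
sauce top [124. 285.]
[ 3.47658763e-01  3.83751970e-01  1.33745576e+00  5.76799235e-04
  1.42105846e+00 -5.31734339e-01]
```

```bash
python3 - <<'E'
from h import *
s=cams.snapshot("scene"); save(s,"s26",(270,230,340,300),8)
w=cams.snapshot("wrist"); save(w,"w26",(200,180,370,340),4)
E
python3 - <<'E'
from h import *
o=robot.get_obs(); w=cams.snapshot("wrist")
M=rot(o['ee_rot']); print(M.T@(np.array(w['origin'])-o['tool_pos']), np.degrees(R.from_matrix(M.T@rot(w['attitude'])).as_rotvec()))
# FK-free check: joints vs start
print(o['width'],o['time'])
for d in (0,.01,.02,.03,.04):
    print(d,w2px(w,o['tool_pos']+M@np.array([0,-.008,-d])), w2px(w,o['tool_pos']+M@np.array([.0,.0,-d])))
E
```

```text
[ 0.0004785  -0.06797012 -0.21200073] [-13.84826209  -0.0609323    0.05730107]
0.005188965929046347 25.2
0 [281.33713037 219.48910367] [281.35194688 230.05181166]
0.01 [281.30999708 223.43032851] [281.32573551 234.44035679]
0.02 [281.2802395 227.7527441] [281.29701295 239.24934714]
0.03 [281.24745753 232.51446322] [281.26540018 244.54224387]
0.04 [281.21116544 237.78604354] [281.23043784 250.39595638]
```

>>> jog_arm:
  series:
    - {"x": 0, "y": 0, "z": -0.005, "rx": 0, "ry": 0, "rz": 0}
    - {"x": 0, "y": 0, "z": -0.003, "rx": 0, "ry": 0, "rz": 0}
    - {"x": 0, "y": 0, "z": 0, "rx": 0, "ry": 0, "rz": 0}
    - {"x": 0, "y": 0, "z": 0, "rx": 0, "ry": 0, "rz": 0}
    - {"x": 0, "y": 0, "z": 0, "rx": 0, "ry": 0, "rz": 0}
    - {"x": 0, "y": 0, "z": 0, "rx": 0, "ry": 0, "rz": 0}
    - {"x": 0, "y": 0, "z": 0, "rx": 0, "ry": 0, "rz": 0}
    - {"x": 0, "y": 0, "z": 0, "rx": 0, "ry": 0, "rz": 0}
    - {"x": 0, "y": 0, "z": 0, "rx": 0, "ry": 0, "rz": 0}
    - {"x": 0, "y": 0, "z": 0, "rx": 0, "ry": 0, "rz": 0}
    - {"x": 0, "y": 0, "z": 0, "rx": 0, "ry": 0, "rz": 0}
    - {"x": 0, "y": 0, "z": 0, "rx": 0, "ry": 0, "rz": 0}
  claw: 0.85

```text
time: 26.25
tool_pos: [0.5888, 0.2738, 0.0204]
ee_rot: [-3.141, 0.0, 0.879]
wrist_force: [-0.6, 0.8, -0.5]
width: 0.078
```

```bash
python3 - <<'E'
from h import *
o=st(); go([.5905,.2745,-.017],50.7)
w=cams.snapshot("wrist"); save(w,"w27",(180,160,390,340),3.5)
E
```

```text
t 26.25 p [0.5888 0.2738 0.0204] rpy [-1.7995e+02  2.0000e-02  5.0380e+01] F [-0.6  0.8 -0.5] M [ 0.04 -0.16  0.04] w 0.078
GO shift mm [ 1.6  0.9 37.4] rot [-0.05  0.02 -0.32]
```

>>> jog_arm:
  series:
    - {"x": 0.001, "y": 0, "z": 0.006, "rx": 0, "ry": -0.1, "rz": 0}
    - {"x": 0.001, "y": 0, "z": 0.007, "rx": 0.1, "ry": -0.2, "rz": 0}
    - {"x": 0, "y": 0, "z": 0.007, "rx": 0.1, "ry": -0.2, "rz": 0}
    - {"x": -0.001, "y": -0.001, "z": 0.005, "rx": 0.1, "ry": -0.1, "rz": 0}
    - {"x": 0, "y": 0, "z": 0.002, "rx": 0, "ry": 0, "rz": 0}
    - {"x": 0, "y": 0, "z": 0, "rx": 0, "ry": 0, "rz": 0}

```text
time: 26.8
tool_pos: [0.5879, 0.2751, -0.0107]
ee_rot: [-3.134, 0.014, 0.879]
wrist_force: [0.2, -0.3, 0.3]
width: 0.0798
```

```bash
python3 - <<'E'
from h import *
o=st(); go([.5905,.2745,-.017],50.7)
E
```

```text
t 26.8 p [ 0.5879  0.2751 -0.0107] rpy [-179.56    0.77   50.38] F [ 0.2 -0.3  0.3] M [-0.01 -0.1  -0.01] w 0.0798
GO shift mm [1.2 2.4 6.3] rot [-0.44  0.77 -0.32]
```

>>> jog_arm:
  series:
    - {"x": 0, "y": 0.001, "z": 0.002, "rx": -0.2, "ry": 0.4, "rz": 0}
    - {"x": 0, "y": 0.001, "z": 0.002, "rx": -0.2, "ry": 0.3, "rz": 0}
    - {"x": 0, "y": 0, "z": 0.001, "rx": 0, "ry": 0, "rz": 0}
    - {"x": 0, "y": 0, "z": 0, "rx": 0, "ry": 0, "rz": 0}

```text
time: 27.13
tool_pos: [0.5892, 0.2735, -0.0167]
ee_rot: [-3.141, 0.001, 0.879]
wrist_force: [-0.1, -0.2, -0.4]
width: 0.08
```

>>> jog_arm:
  series:
    - {"x": 0, "y": 0, "z": 0, "rx": 0, "ry": 0, "rz": 0}
    - {"x": 0, "y": 0, "z": 0, "rx": 0, "ry": 0, "rz": 0}
    - {"x": 0, "y": 0, "z": 0, "rx": 0, "ry": 0, "rz": 0}
    - {"x": 0, "y": 0, "z": 0, "rx": 0, "ry": 0, "rz": 0}
    - {"x": 0, "y": 0, "z": 0, "rx": 0, "ry": 0, "rz": 0}
    - {"x": 0, "y": 0, "z": 0, "rx": 0, "ry": 0, "rz": 0}
  claw: 0

```text
time: 27.63
tool_pos: [0.5899, 0.2738, -0.0155]
ee_rot: [3.141, -0.001, 0.879]
wrist_force: [0.6, -0.5, 0.1]
width: 0.0536
```

```bash
python3 - <<'E'
from h import *
o=st(); go([.5905,.2745,-.017],50.7)
w=cams.snapshot("wrist"); save(w,"w28")
E
```

```text
t 27.63 p [ 0.5899  0.2738 -0.0155] rpy [ 1.7996e+02 -6.0000e-02  5.0370e+01] F [ 0.6 -0.5  0.1] M [-0.   -0.14  0.04] w 0.0536
GO shift mm [ 0.9 -0.1  1.5] rot [ 0.04 -0.06 -0.33]
```

>>> jog_arm:
  series:
    - {"x": 0, "y": 0, "z": -0.01, "rx": 0, "ry": 0, "rz": 0}
    - {"x": 0, "y": 0, "z": -0.025, "rx": 0, "ry": 0, "rz": 0}
    - {"x": 0, "y": 0, "z": -0.03, "rx": 0, "ry": 0, "rz": 0}
    - {"x": 0, "y": 0, "z": -0.03, "rx": 0, "ry": 0, "rz": 0}
    - {"x": 0, "y": 0, "z": -0.03, "rx": 0, "ry": 0, "rz": 0}
    - {"x": 0, "y": 0, "z": -0.03, "rx": 0, "ry": 0, "rz": 0}
    - {"x": 0, "y": 0, "z": -0.02, "rx": 0, "ry": 0, "rz": 0}
    - {"x": 0, "y": 0, "z": 0, "rx": 0, "ry": 0, "rz": 0}

```text
time: 28.35
tool_pos: [0.5864, 0.2725, 0.1658]
ee_rot: [-3.137, 0.008, 0.879]
wrist_force: [0.2, 0.2, -0.2]
width: 0.0538
```

```bash
python3 - <<'E'
from h import *
o=st(); go([.565,.069,.18],50.7)
E
```

```text
t 28.35 p [0.5864 0.2725 0.1658] rpy [-179.73    0.47   50.38] F [ 0.2  0.2 -0.2] M [ 0.02 -0.18  0.05] w 0.0538
GO shift mm [-170.5  113.3  -13.3] rot [-0.27  0.47 -0.32]
```

>>> jog_arm:
  series:
    - {"x": -0.02, "y": 0.014, "z": -0.004, "rx": 0, "ry": 0.1, "rz": 0}
    - {"x": -0.02, "y": 0.014, "z": -0.003, "rx": 0, "ry": 0.1, "rz": 0}
    - {"x": -0.02, "y": 0.014, "z": -0.003, "rx": 0, "ry": 0.1, "rz": 0}
    - {"x": -0.02, "y": 0.014, "z": -0.003, "rx": 0, "ry": 0.1, "rz": 0}
    - {"x": -0.02, "y": 0.014, "z": 0, "rx": 0, "ry": 0, "rz": 0}
    - {"x": -0.02, "y": 0.014, "z": 0, "rx": 0, "ry": 0, "rz": 0}
    - {"x": -0.01, "y": 0.007, "z": 0, "rx": 0, "ry": 0, "rz": 0}
    - {"x": 0, "y": 0, "z": 0, "rx": 0, "ry": 0, "rz": 0}

```text
time: 29.02
tool_pos: [0.5705, 0.11, 0.174]
ee_rot: [-3.133, 0.004, 0.884]
wrist_force: [-0.4, 0.3, -1.3]
width: 0.0535
```

```bash
python3 - <<'E'
from h import *
o=st(); go([.565,.069,.18],50.7)
w=cams.snapshot("wrist"); save(w,"w29")
t=cams.snapshot("top"); save(t,"t29",(100,120,340,290),3.3)
E
```

```text
t 29.02 p [0.5705 0.11   0.174 ] rpy [-179.49    0.23   50.66] F [-0.4  0.3 -1.3] M [ 0.06 -0.19  0.01] w 0.0535
GO shift mm [-35.2  21.7  -6.1] rot [-0.51  0.23 -0.04]
```

```bash
python3 - <<'E'
from h import *
w=cams.snapshot("wrist")
p=px2w(w,254,163,.088); print('foot outer',p)
v=np.array([-.774,.633]); print('centre', p[:2]-.114*v)
# rim top (z .110) outer: topmost
for q in [(245,186),(152,262),(160,225),(330,228)]: print(px2w(w,*q,.110).round(4))
from scipy.optimize import least_squares
P=np.array([px2w(w,*q,.110)[:2] for q in [(245,186),(152,262),(160,225),(195,195),(300,197),(330,228)]])
print(least_squares(lambda c:np.hypot(*(P-c).T)-.095,[.6,.037]).x)
E
```

```text
foot outer [0.52147072 0.11769906 0.088     ]
centre [0.60970672 0.04553706]
[0.5321 0.1005 0.11  ]
[ 0.5313 -0.0187  0.11  ]
[0.5094 0.0137 0.11  ]
[0.6134 0.1365 0.11  ]
[0.60291722 0.04173484]
```

>>> jog_arm:
  series:
    - {"x": -0.011, "y": 0.007, "z": 0, "rx": -0.1, "ry": 0, "rz": 0}
    - {"x": -0.011, "y": 0.007, "z": 0, "rx": -0.1, "ry": 0.1, "rz": 0}
    - {"x": -0.01, "y": 0.006, "z": 0, "rx": -0.1, "ry": 0.1, "rz": 0}
    - {"x": 0, "y": 0, "z": 0, "rx": 0, "ry": 0, "rz": 0}
    - {"x": 0, "y": 0, "z": 0, "rx": 0, "ry": 0, "rz": 0}

```text
time: 29.58
tool_pos: [0.5658, 0.0761, 0.1732]
ee_rot: [-3.136, -0.001, 0.894]
wrist_force: [-0.3, 0.3, -1.6]
width: 0.053
```

```bash
python3 - <<'E'
from h import *
o=st(); go([.566,.071,.125],50.7)
w=cams.snapshot("wrist"); save(w,"w30")
E
```

```text
t 29.58 p [0.5658 0.0761 0.1732] rpy [-1.7971e+02 -9.0000e-02  5.1220e+01] F [-0.3  0.3 -1.6] M [ 0.03 -0.11  0.02] w 0.053
GO shift mm [-4.   3.6 48.2] rot [-0.3  -0.08  0.52]
```

>>> jog_arm:
  series:
    - {"x": -0.002, "y": 0.001, "z": 0.012, "rx": -0.1, "ry": 0, "rz": 0.2}
    - {"x": -0.002, "y": 0.001, "z": 0.014, "rx": 0, "ry": 0, "rz": 0.2}
    - {"x": -0.002, "y": 0, "z": 0.014, "rx": 0, "ry": 0, "rz": 0}
    - {"x": 0, "y": 0, "z": 0.006, "rx": 0, "ry": 0, "rz": 0}
    - {"x": 0, "y": 0, "z": 0, "rx": 0, "ry": 0, "rz": 0}
    - {"x": 0, "y": 0, "z": 0, "rx": 0, "ry": 0, "rz": 0}

```text
time: 30.13
tool_pos: [0.565, 0.0716, 0.1278]
ee_rot: [-3.141, -0.006, 0.888]
wrist_force: [-0.4, 0.2, -0.4]
width: 0.054
```

```bash
python3 - <<'E'
from h import *
o=st(); go([.565,.070,.079],50.7)
w=cams.snapshot("wrist"); save(w,"w31")
s=cams.snapshot("scene"); save(s,"s31",(180,175,315,275),5.9)
E
```

```text
t 30.13 p [0.565  0.0716 0.1278] rpy [-179.96   -0.33   50.87] F [-0.4  0.2 -0.4] M [ 0.03 -0.12 -0.03] w 0.054
GO shift mm [-1.6  1.  48.8] rot [-0.04 -0.33  0.17]
```

>>> jog_arm:
  series:
    - {"x": -0.001, "y": 0, "z": 0.012, "rx": 0, "ry": -0.1, "rz": 0}
    - {"x": -0.001, "y": 0, "z": 0.012, "rx": 0, "ry": -0.1, "rz": 0}
    - {"x": -0.001, "y": 0, "z": 0.008, "rx": 0, "ry": -0.1, "rz": 0}
    - {"x": 0, "y": 0, "z": 0.003, "rx": 0, "ry": 0, "rz": 0}
    - {"x": 0, "y": 0, "z": 0, "rx": 0, "ry": 0, "rz": 0}
    - {"x": 0, "y": 0, "z": 0, "rx": 0, "ry": 0, "rz": 0}

```text
time: 30.73
tool_pos: [0.5645, 0.0696, 0.0912]
ee_rot: [3.139, -0.002, 0.888]
wrist_force: [0.3, 0.0, -1.8]
width: 0.0535
```

```bash
python3 - <<'E'
from h import *
o=st(); go([.565,.070,.078],50.7)
E
```

```text
t 30.73 p [0.5645 0.0696 0.0912] rpy [ 1.7987e+02 -1.4000e-01  5.0900e+01] F [ 0.3  0.  -1.8] M [-0.02 -0.15 -0.  ] w 0.0535
GO shift mm [ 0.6  0.1 13.2] rot [ 0.13 -0.14  0.2 ]
```

>>> jog_arm:
  series:
    - {"x": 0, "y": 0, "z": 0.004, "rx": 0, "ry": 0, "rz": 0}
    - {"x": 0, "y": 0, "z": 0.004, "rx": 0, "ry": 0, "rz": 0}
    - {"x": 0, "y": 0, "z": 0.002, "rx": 0, "ry": 0, "rz": 0}
    - {"x": 0, "y": 0, "z": 0.001, "rx": 0, "ry": 0, "rz": 0}

```text
time: 31.07
tool_pos: [0.5652, 0.0696, 0.08]
ee_rot: [3.138, -0.004, 0.888]
wrist_force: [-0.5, 0.6, -1.3]
width: 0.0534
```

>>> jog_arm:
  series:
    - {"x": 0, "y": 0, "z": 0.001, "rx": 0, "ry": 0, "rz": 0}
    - {"x": 0, "y": 0, "z": 0, "rx": 0, "ry": 0, "rz": 0}

```text
time: 31.23
tool_pos: [0.5652, 0.0696, 0.0788]
ee_rot: [3.138, -0.004, 0.888]
wrist_force: [1.1, 0.8, -1.8]
width: 0.0535
```

>>> jog_arm:
  series:
    - {"x": 0, "y": 0, "z": 0.001, "rx": 0, "ry": 0, "rz": 0}
    - {"x": 0, "y": 0, "z": 0.001, "rx": 0, "ry": 0, "rz": 0}
    - {"x": 0, "y": 0, "z": 0, "rx": 0, "ry": 0, "rz": 0}

```text
time: 31.48
tool_pos: [0.5656, 0.0696, 0.0771]
ee_rot: [3.137, -0.004, 0.888]
wrist_force: [-0.5, 0.1, -1.2]
width: 0.0534
```

>>> jog_arm:
  series:
    - {"x": 0, "y": 0, "z": 0.0005, "rx": 0, "ry": 0, "rz": 0}
    - {"x": 0, "y": 0, "z": 0.0005, "rx": 0, "ry": 0, "rz": 0}
    - {"x": 0, "y": 0, "z": 0, "rx": 0, "ry": 0, "rz": 0}

```text
time: 31.73
tool_pos: [0.5658, 0.0696, 0.0766]
ee_rot: [3.137, -0.005, 0.888]
wrist_force: [0.2, -0.0, -0.9]
width: 0.0532
```

>>> jog_arm:
  series:
    - {"x": 0, "y": 0, "z": 0, "rx": 0, "ry": 0, "rz": 0}
    - {"x": 0, "y": 0, "z": 0, "rx": 0, "ry": 0, "rz": 0}
    - {"x": 0, "y": 0, "z": 0, "rx": 0, "ry": 0, "rz": 0}
    - {"x": 0, "y": 0, "z": 0, "rx": 0, "ry": 0, "rz": 0}
  claw: 0.7

```text
time: 32.07
tool_pos: [0.5667, 0.0696, 0.0777]
ee_rot: [3.135, -0.006, 0.888]
wrist_force: [0.3, -0.7, -0.4]
width: 0.0661
```

```bash
python3 - <<'E'
from h import *
o=st()
w=cams.snapshot("wrist"); save(w,"w32")
s=cams.snapshot("scene"); save(s,"s32",(180,175,315,275),5.9)
E
```

```text
t 32.07 p [0.5667 0.0696 0.0777] rpy [179.61  -0.36  50.9 ] F [ 0.3 -0.7 -0.4] M [-0.04 -0.11  0.  ] w 0.0661
```

>>> jog_arm:
  series:
    - {"x": 0, "y": 0, "z": -0.008, "rx": 0, "ry": 0, "rz": 0}
    - {"x": 0, "y": 0, "z": -0.02, "rx": 0, "ry": 0, "rz": 0}
    - {"x": 0, "y": 0, "z": -0.025, "rx": 0, "ry": 0, "rz": 0}
    - {"x": 0, "y": 0, "z": -0.03, "rx": 0, "ry": 0, "rz": 0}
    - {"x": 0, "y": 0, "z": -0.03, "rx": 0, "ry": 0, "rz": 0}
    - {"x": 0, "y": 0, "z": -0.01, "rx": 0, "ry": 0, "rz": 0}
    - {"x": 0, "y": 0, "z": 0, "rx": 0, "ry": 0, "rz": 0}

```text
time: 32.75
tool_pos: [0.5638, 0.0695, 0.2058]
ee_rot: [3.139, -0.003, 0.888]
wrist_force: [0.5, 0.4, -0.6]
width: 0.0657
```

```bash
python3 - <<'E'
from h import *
o=st(); go([.562,.3766,.2],50.7)
w=cams.snapshot("wrist"); save(w,"w33")
E
```

```text
t 32.75 p [0.5638 0.0695 0.2058] rpy [ 1.7984e+02 -1.7000e-01  5.0900e+01] F [ 0.5  0.4 -0.6] M [ 0.04 -0.16  0.09] w 0.0657
GO shift mm [ 237.1 -195.1    5.9] rot [ 0.16 -0.17  0.2 ]
```

>>> jog_arm:
  series:
    - {"x": 0.02, "y": -0.0165, "z": 0, "rx": 0, "ry": 0, "rz": 0}
    - {"x": 0.02, "y": -0.0165, "z": -0.002, "rx": 0, "ry": 0, "rz": 0}
    - {"x": 0.02, "y": -0.0165, "z": -0.002, "rx": 0, "ry": 0, "rz": 0}
    - {"x": 0.02, "y": -0.0165, "z": -0.002, "rx": 0, "ry": 0, "rz": 0}
    - {"x": 0.02, "y": -0.0165, "z": -0.002, "rx": 0, "ry": 0, "rz": 0}
    - {"x": 0.02, "y": -0.0165, "z": -0.002, "rx": 0, "ry": 0, "rz": 0}
    - {"x": 0.02, "y": -0.0165, "z": -0.002, "rx": 0, "ry": 0, "rz": 0}
    - {"x": 0.02, "y": -0.0165, "z": -0.002, "rx": 0, "ry": 0, "rz": 0}
    - {"x": 0.02, "y": -0.0165, "z": -0.002, "rx": 0, "ry": 0, "rz": 0}
    - {"x": 0.02, "y": -0.0165, "z": -0.002, "rx": 0, "ry": 0, "rz": 0}
    - {"x": 0.02, "y": -0.0165, "z": -0.002, "rx": 0, "ry": 0, "rz": 0}
    - {"x": 0, "y": 0, "z": 0, "rx": 0, "ry": 0, "rz": 0}
  claw: 0.85

```text
time: 33.8
tool_pos: [0.553, 0.3623, 0.1932]
ee_rot: [-3.122, 0.035, 0.882]
wrist_force: [-0.0, 1.1, 0.1]
width: 0.08
```

```bash
python3 - <<'E'
from h import *
o=st(); go([.562,.3766,.2],130.6)
E
```

```text
t 33.8 p [0.553  0.3623 0.1932] rpy [-178.88    2.03   50.54] F [-0.   1.1  0.1] M [-0.03 -0.1  -0.01] w 0.08
GO shift mm [16.6 -2.3 -7.3] rot [ -2.35   0.91 -80.07]
```

>>> jog_arm:
  series:
    - {"x": 0, "y": 0, "z": 0, "rx": -0.5, "ry": 0.8, "rz": -6}
    - {"x": 0, "y": 0, "z": 0, "rx": -0.5, "ry": 0.8, "rz": -6.5}
    - {"x": 0, "y": 0, "z": 0, "rx": 0, "ry": 0.3, "rz": -6.5}
    - {"x": 0, "y": 0, "z": 0, "rx": 0, "ry": 0, "rz": -6.5}
    - {"x": 0, "y": 0, "z": 0, "rx": 0, "ry": 0, "rz": -6.5}
    - {"x": 0, "y": 0, "z": 0, "rx": 0, "ry": 0, "rz": -6.5}
    - {"x": 0, "y": 0, "z": 0, "rx": 0, "ry": 0, "rz": -6.5}
    - {"x": 0, "y": 0, "z": 0, "rx": 0, "ry": 0, "rz": -6.5}
    - {"x": 0, "y": 0, "z": 0, "rx": 0, "ry": 0, "rz": -6.5}
    - {"x": 0, "y": 0, "z": 0, "rx": 0, "ry": 0, "rz": -6.5}
    - {"x": 0, "y": 0, "z": 0, "rx": 0, "ry": 0, "rz": -6.5}
    - {"x": 0, "y": 0, "z": 0, "rx": 0, "ry": 0, "rz": -3}

```text
time: 34.8
tool_pos: [0.5432, 0.3502, 0.1608]
ee_rot: [-3.09, -0.01, 2.236]
wrist_force: [-0.0, -0.4, -0.0]
width: 0.0798
```

```bash
python3 - <<'E'
from h import *
o=st(); go([.562,.3766,.15],130.6)
w=cams.snapshot("wrist"); save(w,"w34")
E
```

```text
t 34.8 p [0.5432 0.3502 0.1608] rpy [-177.06   -0.54  128.13] F [-0.  -0.4 -0. ] M [ 0.06 -0.16  0.03] w 0.0798
GO shift mm [ 9.  31.6  9.3] rot [-2.92 -0.61 -2.46]
```

>>> jog_arm:
  series:
    - {"x": 0.002, "y": 0.008, "z": -0.002, "rx": -0.8, "ry": -0.1, "rz": -0.6}
    - {"x": 0.002, "y": 0.008, "z": -0.002, "rx": -0.8, "ry": -0.2, "rz": -0.6}
    - {"x": 0.002, "y": 0.008, "z": -0.002, "rx": -0.8, "ry": -0.2, "rz": -0.6}
    - {"x": 0.002, "y": 0.006, "z": -0.002, "rx": -0.6, "ry": -0.1, "rz": -0.6}
    - {"x": 0, "y": 0, "z": 0, "rx": 0, "ry": 0, "rz": 0}
    - {"x": 0, "y": 0, "z": 0, "rx": 0, "ry": 0, "rz": 0}

```text
time: 35.35
tool_pos: [0.5622, 0.3755, 0.1628]
ee_rot: [-3.14, -0.0, 2.276]
wrist_force: [-1.1, 0.1, -0.4]
width: 0.0798
```

```bash
python3 - <<'E'
from h import *
o=st(); go([.562,.3766,.15],130.6)
w=cams.snapshot("wrist"); save(w,"w35")
E
```

```text
t 35.35 p [0.5622 0.3755 0.1628] rpy [-1.7989e+02 -1.0000e-02  1.3041e+02] F [-1.1  0.1 -0.4] M [ 0.14 -0.1   0.02] w 0.0798
GO shift mm [ 1.   0.6 12.8] rot [-0.11 -0.01 -0.19]
```

```bash
python3 - <<'E'
from h import *
w=cams.snapshot("wrist"); p=px2w(w,284,197,.042); print(p); go([p[0],p[1],.03],130.6)
E
```

```text
[0.56053481 0.37608186 0.042     ]
GO shift mm [  1.6  -0.4 132.9] rot [-0.11 -0.01 -0.2 ]
```

>>> jog_arm:
  series:
    - {"x": 0, "y": 0, "z": 0.02, "rx": 0, "ry": 0, "rz": 0}
    - {"x": 0, "y": 0, "z": 0.022, "rx": 0.1, "ry": 0, "rz": 0}
    - {"x": 0, "y": -0.001, "z": 0.022, "rx": 0.2, "ry": 0, "rz": 0}
    - {"x": 0, "y": -0.001, "z": 0.022, "rx": 0.2, "ry": 0, "rz": 0}
    - {"x": 0, "y": 0, "z": 0.01, "rx": 0, "ry": 0, "rz": 0}
    - {"x": 0, "y": 0, "z": 0, "rx": 0, "ry": 0, "rz": 0}
    - {"x": 0, "y": 0, "z": 0, "rx": 0, "ry": 0, "rz": 0}

```text
time: 36.03
tool_pos: [0.5622, 0.3743, 0.0677]
ee_rot: [-3.138, 0.002, 2.275]
wrist_force: [0.8, 0.5, 0.6]
width: 0.0799
```

```bash
python3 - <<'E'
from h import *
o=st(); go([.562,.3766,.03],130.6)
w=cams.snapshot("wrist"); save(w,"w36")
E
```

```text
t 36.03 p [0.5622 0.3743 0.0677] rpy [-1.7979e+02  1.1000e-01  1.3034e+02] F [0.8 0.5 0.6] M [ 0.17 -0.12  0.03] w 0.0799
GO shift mm [ 2.   1.5 37.7] rot [-0.21  0.11 -0.26]
```

>>> jog_arm:
  series:
    - {"x": 0.001, "y": 0, "z": 0.012, "rx": 0, "ry": 0, "rz": 0}
    - {"x": 0.001, "y": 0, "z": 0.012, "rx": 0.1, "ry": 0, "rz": 0}
    - {"x": 0, "y": -0.001, "z": 0.012, "rx": 0.2, "ry": 0, "rz": 0}
    - {"x": 0, "y": -0.001, "z": 0.01, "rx": 0.2, "ry": 0, "rz": 0}
    - {"x": 0, "y": 0, "z": 0.004, "rx": 0, "ry": 0, "rz": 0}
    - {"x": 0, "y": 0, "z": 0, "rx": 0, "ry": 0, "rz": 0}

```text
time: 36.58
tool_pos: [0.5621, 0.3761, 0.0183]
ee_rot: [-3.137, 0.004, 2.275]
wrist_force: [0.2, 0.4, 0.2]
width: 0.0797
```

```bash
python3 - <<'E'
from h import *
o=st(); go([.561,.3763,-.016],130.6)
w=cams.snapshot("wrist"); save(w,"w37")
E
```

```text
t 36.58 p [0.5621 0.3761 0.0183] rpy [-179.76    0.21  130.33] F [0.2 0.4 0.2] M [ 0.11 -0.09 -0.05] w 0.0797
GO shift mm [ 1.  -0.5 34.3] rot [-0.24  0.21 -0.27]
```

>>> jog_arm:
  series:
    - {"x": 0.001, "y": 0, "z": 0.008, "rx": 0, "ry": 0, "rz": 0}
    - {"x": 0, "y": 0, "z": 0.009, "rx": 0, "ry": 0, "rz": 0}
    - {"x": 0, "y": -0.001, "z": 0.008, "rx": 0.1, "ry": 0, "rz": 0}
    - {"x": 0, "y": 0, "z": 0.004, "rx": 0.1, "ry": 0, "rz": 0}
    - {"x": 0, "y": 0, "z": 0.001, "rx": 0, "ry": 0, "rz": 0}
    - {"x": 0, "y": 0, "z": 0, "rx": 0, "ry": 0, "rz": 0}

```text
time: 37.13
tool_pos: [0.561, 0.3763, -0.014]
ee_rot: [-3.135, 0.004, 2.275]
wrist_force: [-0.4, -0.4, -0.7]
width: 0.0798
```

```bash
python3 - <<'E'
from h import *
o=st(); go([.561,.3763,-.016],130.6)
E
```

```text
t 37.13 p [ 0.561   0.3763 -0.014 ] rpy [-179.62    0.23  130.33] F [-0.4 -0.4 -0.7] M [ 0.11 -0.07 -0.03] w 0.0798
GO shift mm [0. 0. 2.] rot [-0.38  0.23 -0.27]
```

>>> jog_arm:
  series:
    - {"x": 0, "y": 0, "z": 0.0015, "rx": -0.3, "ry": 0.2, "rz": 0}
    - {"x": 0, "y": 0, "z": 0, "rx": 0, "ry": 0, "rz": 0}
    - {"x": 0, "y": 0, "z": 0, "rx": 0, "ry": 0, "rz": 0}
    - {"x": 0, "y": 0, "z": 0, "rx": 0, "ry": 0, "rz": 0}
    - {"x": 0, "y": 0, "z": 0, "rx": 0, "ry": 0, "rz": 0}
    - {"x": 0, "y": 0, "z": 0, "rx": 0, "ry": 0, "rz": 0}
    - {"x": 0, "y": 0, "z": 0, "rx": 0, "ry": 0, "rz": 0}
  claw: 0

```text
time: 37.72
tool_pos: [0.5617, 0.3764, -0.0148]
ee_rot: [3.141, 0.0, 2.275]
wrist_force: [0.4, 0.1, -0.3]
width: 0.0533
```

```bash
python3 - <<'E'
from h import *
o=st()
w=cams.snapshot("wrist"); save(w,"w38")
E
```

```text
t 37.72 p [ 0.5617  0.3764 -0.0148] rpy [1.7996e+02 3.0000e-02 1.3032e+02] F [ 0.4  0.1 -0.3] M [ 0.09 -0.12 -0.  ] w 0.0533
```

Held. Lift straight up (reported contact height −0.015), then re-check.

>>> jog_arm:
  series:
    - {"x": 0, "y": 0, "z": -0.01, "rx": 0, "ry": 0, "rz": 0}
    - {"x": 0, "y": 0, "z": -0.02, "rx": 0, "ry": 0, "rz": 0}
    - {"x": 0, "y": 0, "z": -0.028, "rx": 0, "ry": 0, "rz": 0}
    - {"x": 0, "y": 0, "z": -0.03, "rx": 0, "ry": 0, "rz": 0}
    - {"x": 0, "y": 0, "z": -0.03, "rx": 0, "ry": 0, "rz": 0}
    - {"x": 0, "y": 0, "z": -0.03, "rx": 0, "ry": 0, "rz": 0}
    - {"x": 0, "y": 0, "z": -0.03, "rx": 0, "ry": 0, "rz": 0}
    - {"x": 0, "y": 0, "z": -0.025, "rx": 0, "ry": 0, "rz": 0}
    - {"x": 0, "y": 0, "z": 0, "rx": 0, "ry": 0, "rz": 0}

```text
time: 38.52
tool_pos: [0.5579, 0.3746, 0.1953]
ee_rot: [-3.13, -0.002, 2.275]
wrist_force: [0.8, -0.4, -0.4]
width: 0.0538
```

>>> jog_arm:
  series:
    - {"x": 0, "y": 0, "z": -0.002, "rx": 0, "ry": 0, "rz": 6}
    - {"x": 0, "y": 0, "z": -0.002, "rx": 0, "ry": 0, "rz": 6.5}
    - {"x": 0, "y": 0, "z": -0.002, "rx": 0, "ry": 0, "rz": 6.5}
    - {"x": 0, "y": 0, "z": -0.002, "rx": 0, "ry": 0, "rz": 6.5}
    - {"x": 0, "y": 0, "z": -0.002, "rx": 0, "ry": 0, "rz": 6.5}
    - {"x": 0, "y": 0, "z": -0.002, "rx": 0, "ry": 0, "rz": 6.5}
    - {"x": 0, "y": 0, "z": -0.002, "rx": 0, "ry": 0, "rz": 6.5}
    - {"x": 0, "y": 0, "z": -0.002, "rx": 0, "ry": 0, "rz": 6.5}
    - {"x": 0, "y": 0, "z": -0.002, "rx": 0, "ry": 0, "rz": 6.5}
    - {"x": 0, "y": 0, "z": -0.002, "rx": 0, "ry": 0, "rz": 6.5}
    - {"x": 0, "y": 0, "z": -0.002, "rx": 0, "ry": 0, "rz": 6}
    - {"x": 0, "y": 0, "z": 0, "rx": 0, "ry": 0, "rz": 0}

```text
time: 39.52
tool_pos: [0.5533, 0.3723, 0.2036]
ee_rot: [-3.128, 0.028, 0.983]
wrist_force: [0.0, 0.4, -1.9]
width: 0.0535
```

```bash
python3 - <<'E'
from h import *
o=st(); go([.643,.008,.2],50.7)
E
```

```text
t 39.52 p [0.5533 0.3723 0.2036] rpy [-179.2     1.58   56.33] F [ 0.   0.4 -1.9] M [-0.01 -0.11  0.  ] w 0.0535
GO shift mm [-253.3  276.8    6.7] rot [-0.72  1.62  5.62]
```

>>> jog_arm:
  series:
    - {"x": 0, "y": 0, "z": -0.003, "rx": -0.3, "ry": 0.6, "rz": 2}
    - {"x": 0, "y": 0, "z": -0.003, "rx": -0.3, "ry": 0.5, "rz": 2}
    - {"x": 0, "y": 0, "z": -0.003, "rx": -0.1, "ry": 0.5, "rz": 1.6}
    - {"x": -0.018, "y": 0.019, "z": -0.002, "rx": 0, "ry": 0, "rz": 0}
    - {"x": -0.018, "y": 0.019, "z": -0.002, "rx": 0, "ry": 0, "rz": 0}
    - {"x": -0.018, "y": 0.019, "z": -0.002, "rx": 0, "ry": 0, "rz": 0}
    - {"x": -0.018, "y": 0.019, "z": -0.002, "rx": 0, "ry": 0, "rz": 0}
    - {"x": -0.018, "y": 0.019, "z": -0.002, "rx": 0, "ry": 0, "rz": 0}
    - {"x": -0.018, "y": 0.019, "z": -0.002, "rx": 0, "ry": 0, "rz": 0}
    - {"x": -0.018, "y": 0.019, "z": -0.002, "rx": 0, "ry": 0, "rz": 0}
    - {"x": -0.018, "y": 0.019, "z": -0.002, "rx": 0, "ry": 0, "rz": 0}
    - {"x": 0, "y": 0, "z": 0, "rx": 0, "ry": 0, "rz": 0}

```text
time: 40.52
tool_pos: [0.5772, 0.1566, 0.2102]
ee_rot: [-3.128, 0.023, 0.924]
wrist_force: [0.5, -0.2, -2.7]
width: 0.0534
```

```bash
python3 - <<'E'
from h import *
o=st(); go([.643,.008,.2],50.7)
E
```

```text
t 40.52 p [0.5772 0.1566 0.2102] rpy [-179.22    1.3    52.93] F [ 0.5 -0.2 -2.7] M [ 0.02 -0.15  0.02] w 0.0534
GO shift mm [-78.7 142.2  10.1] rot [-0.75  1.31  2.22]
```

>>> jog_arm:
  series:
    - {"x": -0.013, "y": 0.023, "z": 0, "rx": -0.2, "ry": 0.3, "rz": 0.5}
    - {"x": -0.013, "y": 0.023, "z": 0, "rx": -0.2, "ry": 0.3, "rz": 0.5}
    - {"x": -0.013, "y": 0.023, "z": 0, "rx": -0.2, "ry": 0.3, "rz": 0.4}
    - {"x": -0.013, "y": 0.023, "z": 0, "rx": -0.1, "ry": 0.2, "rz": 0.4}
    - {"x": -0.013, "y": 0.02, "z": 0, "rx": 0, "ry": 0.1, "rz": 0.3}
    - {"x": 0, "y": 0, "z": 0, "rx": 0, "ry": 0, "rz": 0}
    - {"x": 0, "y": 0, "z": 0, "rx": 0, "ry": 0, "rz": 0}

```text
time: 41.1
tool_pos: [0.6244, 0.0327, 0.2013]
ee_rot: [-3.13, 0.006, 0.904]
wrist_force: [0.1, 1.2, -1.6]
width: 0.0535
```

```bash
python3 - <<'E'
from h import *
o=st(); go([.6435,.0075,.15],50.7)
w=cams.snapshot("wrist"); save(w,"w39")
E
```

```text
t 41.1 p [0.6244 0.0327 0.2013] rpy [-179.35    0.35   51.77] F [ 0.1  1.2 -1.6] M [ 0.04 -0.08  0.03] w 0.0535
GO shift mm [-7.6 31.2 51. ] rot [-0.64  0.36  1.07]
```

```bash
python3 - <<'E'
from h import *
w=cams.snapshot("wrist")
h=px2w(w,271,186,.138);t=px2w(w,274,136,.134); print(h,t,px2w(w,182,180,.11),px2w(w,365,185,.11),px2w(w,274,91,.11))
v=np.array([-.774,.633]);u=np.array([.633,.774])
a=(px2w(w,182,180,.11)+px2w(w,365,185,.11))[:2]/2
c=px2w(w,274,91,.11)[:2]-.095*v; print('c est',c, 'mid',a, 'tin1 rel',[(t[:2]-c)@u,(t[:2]-c)@v])
E
```

```text
[0.60025653 0.03864721 0.138     ] [0.56715216 0.06843942 0.134     ] [ 0.54286444 -0.03145518  0.11      ] [0.66050739 0.109727   0.11      ] [0.53447526 0.09354678 0.11      ]
c est [0.60800526 0.03341178] mid [0.60168591 0.03913591] tin1 rel [np.float64(0.0012513724924553959), np.float64(0.053792793684419034)]
```

>>> jog_arm:
  series:
    - {"x": -0.003, "y": 0.009, "z": 0.005, "rx": -0.2, "ry": 0.1, "rz": 0.3}
    - {"x": -0.003, "y": 0.009, "z": 0.01, "rx": -0.2, "ry": 0.1, "rz": 0.3}
    - {"x": -0.003, "y": 0.009, "z": 0.01, "rx": -0.2, "ry": 0.1, "rz": 0.3}
    - {"x": 0, "y": 0.001, "z": 0.006, "rx": 0, "ry": 0, "rz": 0}
    - {"x": 0, "y": 0, "z": 0, "rx": 0, "ry": 0, "rz": 0}
    - {"x": 0, "y": 0, "z": 0, "rx": 0, "ry": 0, "rz": 0}

```text
time: 41.7
tool_pos: [0.6406, 0.0112, 0.1653]
ee_rot: [-3.14, 0.001, 0.895]
wrist_force: [-0.2, 0.4, -1.6]
width: 0.0535
```

```bash
python3 - <<'E'
from h import *
o=st(); go([.6415,.0065,.125],50.7)
w=cams.snapshot("wrist"); save(w,"w40")
s=cams.snapshot("scene"); save(s,"s40",(180,175,315,275),5.9)
E
```

```text
t 41.7 p [0.6406 0.0112 0.1653] rpy [-1.7988e+02  8.0000e-02  5.1290e+01] F [-0.2  0.4 -1.6] M [ 0.01 -0.17 -0.04] w 0.0535
GO shift mm [-3.1  3.7 40.3] rot [-0.12  0.08  0.59]
```

>>> jog_arm:
  series:
    - {"x": -0.001, "y": 0.001, "z": 0.01, "rx": 0, "ry": 0, "rz": 0.2}
    - {"x": -0.001, "y": 0.001, "z": 0.012, "rx": 0, "ry": 0, "rz": 0.2}
    - {"x": -0.001, "y": 0, "z": 0.012, "rx": 0.1, "ry": 0, "rz": 0}
    - {"x": -0.001, "y": 0, "z": 0.01, "rx": 0.1, "ry": 0, "rz": 0}
    - {"x": 0, "y": 0, "z": 0, "rx": 0, "ry": 0, "rz": 0}
    - {"x": 0, "y": 0, "z": 0, "rx": 0, "ry": 0, "rz": 0}

```text
time: 42.3
tool_pos: [0.6394, 0.0074, 0.1178]
ee_rot: [-3.137, 0.0, 0.889]
wrist_force: [-0.4, -0.3, -2.2]
width: 0.0535
```

```bash
python3 - <<'E'
from h import *
o=st(); go([.6415,.0065,.078],50.7)
w=cams.snapshot("wrist"); save(w,"w41")
E
```

```text
t 42.3 p [0.6394 0.0074 0.1178] rpy [-1.7974e+02  1.0000e-02  5.0920e+01] F [-0.4 -0.3 -2.2] M [ 0.01 -0.17 -0.01] w 0.0535
GO shift mm [ 0.6  2.4 39.8] rot [-0.26  0.01  0.22]
```

>>> jog_arm:
  series:
    - {"x": 0, "y": 0.001, "z": 0.01, "rx": 0, "ry": 0, "rz": 0}
    - {"x": 0, "y": 0.001, "z": 0.01, "rx": 0, "ry": 0, "rz": 0}
    - {"x": 0, "y": 0, "z": 0.008, "rx": 0, "ry": 0, "rz": 0}
    - {"x": 0, "y": 0, "z": 0.003, "rx": 0, "ry": 0, "rz": 0}
    - {"x": 0, "y": 0, "z": 0, "rx": 0, "ry": 0, "rz": 0}
    - {"x": 0, "y": 0, "z": 0, "rx": 0, "ry": 0, "rz": 0}

```text
time: 42.85
tool_pos: [0.6413, 0.0062, 0.0837]
ee_rot: [-3.137, -0.0, 0.889]
wrist_force: [0.1, -0.8, -1.5]
width: 0.0536
```

```bash
python3 - <<'E'
from h import *
o=st(); go([.6415,.0065,.077],50.7)
E
```

```text
t 42.85 p [0.6413 0.0062 0.0837] rpy [-1.7976e+02 -1.0000e-02  5.0920e+01] F [ 0.1 -0.8 -1.5] M [-0.01 -0.14 -0.01] w 0.0536
GO shift mm [ 0.4 -0.   6.7] rot [-0.24 -0.01  0.22]
```

>>> jog_arm:
  series:
    - {"x": 0, "y": 0, "z": 0.003, "rx": 0, "ry": 0, "rz": 0}
    - {"x": 0, "y": 0, "z": 0.002, "rx": 0, "ry": 0, "rz": 0}
    - {"x": 0, "y": 0, "z": 0.001, "rx": 0, "ry": 0, "rz": 0}
    - {"x": 0, "y": 0, "z": 0.001, "rx": 0, "ry": 0, "rz": 0}
    - {"x": 0, "y": 0, "z": 0, "rx": 0, "ry": 0, "rz": 0}

```text
time: 43.27
tool_pos: [0.6422, 0.0062, 0.0774]
ee_rot: [-3.139, -0.002, 0.889]
wrist_force: [-0.5, -0.2, -1.7]
width: 0.0535
```

>>> jog_arm:
  series:
    - {"x": 0, "y": 0, "z": 0.0005, "rx": 0, "ry": 0, "rz": 0}
    - {"x": 0, "y": 0, "z": 0.0005, "rx": 0, "ry": 0, "rz": 0}
    - {"x": 0, "y": 0, "z": 0, "rx": 0, "ry": 0, "rz": 0}

```text
time: 43.52
tool_pos: [0.6426, 0.0062, 0.0775]
ee_rot: [-3.141, -0.002, 0.889]
wrist_force: [-1.2, 0.0, -1.6]
width: 0.0537
```

>>> jog_arm:
  series:
    - {"x": 0, "y": 0, "z": 0.001, "rx": 0, "ry": 0, "rz": 0}
    - {"x": 0, "y": 0, "z": 0.001, "rx": 0, "ry": 0, "rz": 0}

```text
time: 43.68
tool_pos: [0.6429, 0.0062, 0.0772]
ee_rot: [3.141, -0.003, 0.889]
wrist_force: [-3.2, 0.3, 2.7]
width: 0.0536
```

>>> jog_arm:
  series:
    - {"x": 0, "y": 0, "z": 0, "rx": 0, "ry": 0, "rz": 0}
    - {"x": 0, "y": 0, "z": 0, "rx": 0, "ry": 0, "rz": 0}
    - {"x": 0, "y": 0, "z": 0, "rx": 0, "ry": 0, "rz": 0}
    - {"x": 0, "y": 0, "z": 0, "rx": 0, "ry": 0, "rz": 0}
  claw: 0.7

```text
time: 44.02
tool_pos: [0.6443, 0.0061, 0.0784]
ee_rot: [3.138, -0.005, 0.889]
wrist_force: [0.3, -0.2, -0.6]
width: 0.0654
```

>>> jog_arm:
  series:
    - {"x": 0, "y": 0, "z": -0.008, "rx": 0, "ry": 0, "rz": 0}
    - {"x": 0, "y": 0, "z": -0.02, "rx": 0, "ry": 0, "rz": 0}
    - {"x": 0, "y": 0, "z": -0.03, "rx": 0, "ry": 0, "rz": 0}
    - {"x": 0, "y": 0, "z": -0.03, "rx": 0, "ry": 0, "rz": 0}
    - {"x": 0, "y": 0, "z": -0.03, "rx": 0, "ry": 0, "rz": 0}
    - {"x": 0, "y": 0, "z": -0.025, "rx": 0, "ry": 0, "rz": 0}
    - {"x": 0, "y": 0, "z": 0, "rx": 0, "ry": 0, "rz": 0}

```text
time: 44.6
tool_pos: [0.6416, 0.0058, 0.2262]
ee_rot: [-3.14, -0.002, 0.889]
wrist_force: [0.5, 0.1, 1.0]
width: 0.0659
```

```bash
python3 - <<'E'
from h import *
o=st(); go([.6415,.0065,.077],0)
w=cams.snapshot("wrist"); save(w,"w42")
s=cams.snapshot("scene"); save(s,"s42",(180,175,315,275),5.9)
E
```

```text
t 44.6 p [0.6416 0.0058 0.2262] rpy [-1.7989e+02 -1.0000e-01  5.0930e+01] F [0.5 0.1 1. ] M [-0.01 -0.11  0.  ] w 0.0659
GO shift mm [  0.2  -0.2 149.2] rot [-1.500e-01 -5.000e-02  5.093e+01]
```

>>> jog_arm:
  series:
    - {"x": 0, "y": 0, "z": -0.002, "rx": 0, "ry": 0, "rz": -6}
    - {"x": 0, "y": 0, "z": -0.002, "rx": 0, "ry": 0, "rz": -6.6}
    - {"x": 0, "y": 0, "z": -0.002, "rx": 0, "ry": 0, "rz": -6.6}
    - {"x": 0, "y": 0, "z": -0.002, "rx": 0, "ry": 0, "rz": -6.6}
    - {"x": 0, "y": 0, "z": -0.002, "rx": 0, "ry": 0, "rz": -6.6}
    - {"x": 0, "y": 0, "z": -0.002, "rx": 0, "ry": 0, "rz": -6.6}
    - {"x": 0, "y": 0, "z": 0, "rx": 0, "ry": 0, "rz": 0}
  claw: 0

```text
time: 45.28
tool_pos: [0.6339, 0.0064, 0.2152]
ee_rot: [-3.106, -0.007, 1.602]
wrist_force: [0.9, -1.5, 0.3]
width: 0.0229
```

```bash
python3 - <<'E'
from h import *
o=st(); go([.487,-.177,.2],90)
E
```

```text
t 45.28 p [0.6339 0.0064 0.2152] rpy [-177.96   -0.38   91.8 ] F [ 0.9 -1.5  0.3] M [ 0.05 -0.18 -0.02] w 0.0229
GO shift mm [-178.8 -152.    19.5] rot [-2.04 -0.35  1.8 ]
```

>>> jog_arm:
  series:
    - {"x": -0.018, "y": -0.0155, "z": -0.002, "rx": -0.4, "ry": 0, "rz": 0.3}
    - {"x": -0.018, "y": -0.0155, "z": 0, "rx": -0.4, "ry": 0, "rz": 0.3}
    - {"x": -0.018, "y": -0.0155, "z": 0, "rx": -0.4, "ry": 0, "rz": 0.3}
    - {"x": -0.018, "y": -0.0155, "z": 0, "rx": -0.4, "ry": 0, "rz": 0.3}
    - {"x": -0.018, "y": -0.0155, "z": 0, "rx": -0.3, "ry": 0, "rz": 0.3}
    - {"x": -0.018, "y": -0.0155, "z": 0, "rx": 0, "ry": 0, "rz": 0.2}
    - {"x": -0.018, "y": -0.0155, "z": 0, "rx": 0, "ry": 0, "rz": 0}
    - {"x": -0.018, "y": -0.0155, "z": 0, "rx": 0, "ry": 0, "rz": 0}
    - {"x": -0.018, "y": -0.0155, "z": 0, "rx": 0, "ry": 0, "rz": 0}
    - {"x": -0.01, "y": -0.009, "z": 0, "rx": 0, "ry": 0, "rz": 0}
    - {"x": 0, "y": 0, "z": 0, "rx": 0, "ry": 0, "rz": 0}

```text
time: 46.2
tool_pos: [0.4691, -0.1679, 0.1927]
ee_rot: [-3.1, -0.016, 1.539]
wrist_force: [0.6, -0.2, -0.7]
width: 0.0005
```

```bash
python3 - <<'E'
from h import *
o=st(); go([.487,-.177,.1],90)
w=cams.snapshot("wrist"); save(w,"w43")
E
```

```text
t 46.2 p [ 0.4691 -0.1679  0.1927] rpy [-177.59   -0.92   88.17] F [ 0.6 -0.2 -0.7] M [ 0.06 -0.14 -0.05] w 0.0005
GO shift mm [-10.   22.1  91.7] rot [-2.4  -0.96 -1.81]
```

```bash
python3 - <<'E'
from h import *
w=cams.snapshot("wrist")
for z in (.02,.043): print(z,px2w(w,275,214,z),px2w(w,271,162,z))
for q in [(120,245),(0,150),(180,128),(215,345)]: print('tote',px2w(w,*q,.06).round(3))
E
```

```text
0.02 [ 0.49501243 -0.17422224  0.02      ] [ 0.42799602 -0.17682144  0.02      ]
0.043 [ 0.48999768 -0.1739261   0.043     ] [ 0.426963   -0.17637086  0.043     ]
tote [ 0.517 -0.358  0.06 ]
tote [ 0.403 -0.474  0.06 ]
tote [ 0.386 -0.274  0.06 ]
tote [ 0.654 -0.256  0.06 ]
```

>>> jog_arm:
  series:
    - {"x": -0.003, "y": 0.006, "z": 0.012, "rx": -0.8, "ry": -0.3, "rz": -0.6}
    - {"x": -0.003, "y": 0.006, "z": 0.015, "rx": -0.8, "ry": -0.3, "rz": -0.6}
    - {"x": -0.003, "y": 0.006, "z": 0.015, "rx": -0.8, "ry": -0.3, "rz": -0.6}
    - {"x": 0, "y": 0.003, "z": 0.015, "rx": 0, "ry": 0, "rz": 0}
    - {"x": 0, "y": 0, "z": 0.01, "rx": 0, "ry": 0, "rz": 0}
    - {"x": 0, "y": 0, "z": 0, "rx": 0, "ry": 0, "rz": 0}
    - {"x": 0, "y": 0, "z": 0, "rx": 0, "ry": 0, "rz": 0}

```text
time: 46.88
tool_pos: [0.4954, -0.1685, 0.1194]
ee_rot: [3.139, -0.006, 1.576]
wrist_force: [0.1, -0.3, -0.5]
width: 0.0006
```

```bash
python3 - <<'E'
from h import *
o=st(); go([.487,-.177,.035],90)
w=cams.snapshot("wrist"); save(w,"w44")
E
```

```text
t 46.88 p [ 0.4954 -0.1685  0.1194] rpy [179.87  -0.36  90.3 ] F [ 0.1 -0.3 -0.5] M [ 0.06 -0.15  0.03] w 0.0006
GO shift mm [-9.  -8.6 84.3] rot [ 0.13 -0.36  0.3 ]
```

>>> jog_arm:
  series:
    - {"x": -0.003, "y": -0.003, "z": 0.012, "rx": 0, "ry": -0.1, "rz": 0.1}
    - {"x": -0.002, "y": -0.003, "z": 0.015, "rx": 0.1, "ry": -0.1, "rz": 0.1}
    - {"x": -0.001, "y": -0.002, "z": 0.015, "rx": 0.1, "ry": -0.1, "rz": 0.1}
    - {"x": 0, "y": -0.001, "z": 0.012, "rx": 0, "ry": 0, "rz": 0}
    - {"x": 0, "y": 0, "z": 0, "rx": 0, "ry": 0, "rz": 0}
    - {"x": 0, "y": 0, "z": 0, "rx": 0, "ry": 0, "rz": 0}

```text
time: 47.43
tool_pos: [0.4887, -0.1761, 0.0663]
ee_rot: [3.135, 0.004, 1.57]
wrist_force: [-0.4, -0.4, 1.7]
width: 0.0005
```

```bash
python3 - <<'E'
from h import *
o=st(); go([.488,-.175,.025],90)
w=cams.snapshot("wrist"); save(w,"w45")
for z in (.043,): print(z,px2w(w,276,212,z))
E
```

```text
t 47.43 p [ 0.4887 -0.1761  0.0663] rpy [179.61   0.22  89.97] F [-0.4 -0.4  1.7] M [ 0.05 -0.15  0.  ] w 0.0005
GO shift mm [ 1.2 -1.  41.3] rot [ 0.39  0.22 -0.03]
0.043 [ 0.48115881 -0.18128483  0.043     ]
```

>>> jog_arm:
  series:
    - {"x": 0, "y": 0, "z": 0.01, "rx": 0.1, "ry": 0, "rz": 0}
    - {"x": 0, "y": 0, "z": 0.01, "rx": 0.1, "ry": 0, "rz": 0}
    - {"x": 0, "y": 0, "z": 0.01, "rx": 0.1, "ry": 0, "rz": 0}
    - {"x": 0, "y": 0, "z": 0.003, "rx": 0, "ry": 0, "rz": 0}
    - {"x": 0, "y": 0, "z": 0, "rx": 0, "ry": 0, "rz": 0}
    - {"x": 0, "y": 0, "z": 0, "rx": 0, "ry": 0, "rz": 0}

```text
time: 47.98
tool_pos: [0.4907, -0.1772, 0.0325]
ee_rot: [3.136, 0.006, 1.57]
wrist_force: [0.8, -0.3, 1.0]
width: 0.0003
```

```bash
python3 - <<'E'
from h import *
o=st(); go([.488,-.175,.012],90)
w=cams.snapshot("wrist"); save(w,"w46",(200,120,370,300),3.5)
E
```

```text
t 47.98 p [ 0.4907 -0.1772  0.0325] rpy [179.7    0.34  89.96] F [ 0.8 -0.3  1. ] M [ 0.06 -0.09 -0.02] w 0.0003
GO shift mm [ 2.3 -2.8 20.5] rot [ 0.3   0.34 -0.04]
```

>>> jog_arm:
  series:
    - {"x": 0.001, "y": -0.002, "z": 0.004, "rx": 0, "ry": 0, "rz": 0}
    - {"x": 0.001, "y": -0.002, "z": 0.004, "rx": 0, "ry": 0, "rz": 0}
    - {"x": 0, "y": 0, "z": 0.003, "rx": 0, "ry": 0, "rz": 0}
    - {"x": 0, "y": 0, "z": 0, "rx": 0, "ry": 0, "rz": 0}

```text
time: 48.37
tool_pos: [0.4872, -0.1753, 0.0216]
ee_rot: [3.134, 0.007, 1.57]
wrist_force: [0.4, -0.2, -0.8]
width: 0.0007
```

>>> jog_arm:
  series:
    - {"x": 0, "y": 0, "z": 0.0015, "rx": 0, "ry": 0, "rz": 0}
    - {"x": 0, "y": 0, "z": 0.0015, "rx": 0, "ry": 0, "rz": 0}

```text
time: 48.53
tool_pos: [0.4873, -0.1754, 0.0187]
ee_rot: [3.134, 0.007, 1.57]
wrist_force: [0.2, -0.2, 0.1]
width: 0.0002
```

>>> jog_arm:
  series:
    - {"x": 0, "y": 0, "z": 0.001, "rx": 0, "ry": 0, "rz": 0}
    - {"x": 0, "y": 0, "z": 0.001, "rx": 0, "ry": 0, "rz": 0}

```text
time: 48.7
tool_pos: [0.4874, -0.1755, 0.0169]
ee_rot: [3.134, 0.007, 1.57]
wrist_force: [-1.6, 0.2, 1.4]
width: 0.0003
```

```bash
python3 - <<'E'
from h import *
o=st()
w=cams.snapshot("wrist"); save(w,"w47",(200,120,370,300),3.5)
E
```

```text
t 48.7 p [ 0.4874 -0.1755  0.0169] rpy [179.54   0.42  89.97] F [-1.6  0.2  1.4] M [0.19 0.1  0.01] w 0.0003
```

Finger pair centred on the bar. Press to the bottom.

>>> jog_arm:
  series:
    - {"x": 0, "y": 0, "z": 0.0015, "rx": 0, "ry": 0, "rz": 0}
    - {"x": 0, "y": 0, "z": 0.0015, "rx": 0, "ry": 0, "rz": 0}
    - {"x": 0, "y": 0, "z": 0.0015, "rx": 0, "ry": 0, "rz": 0}

```text
time: 49.0
tool_pos: [0.4875, -0.1755, 0.0133]
ee_rot: [3.133, 0.007, 1.57]
wrist_force: [-1.4, 0.4, 3.7]
width: 0.0003
```

>>> jog_arm:
  series:
    - {"x": 0, "y": 0, "z": 0.0015, "rx": 0, "ry": 0, "rz": 0}
    - {"x": 0, "y": 0, "z": 0.0015, "rx": 0, "ry": 0, "rz": 0}

```text
time: 49.17
tool_pos: [0.4876, -0.1756, 0.0118]
ee_rot: [3.133, 0.008, 1.57]
wrist_force: [-4.4, 1.6, 13.6]
width: 0.0004
```

>>> jog_arm:
  series:
    - {"x": 0, "y": 0, "z": -0.012, "rx": 0, "ry": 0, "rz": 0}
    - {"x": 0, "y": 0, "z": -0.015, "rx": 0, "ry": 0, "rz": 0}
    - {"x": 0, "y": -0.012, "z": -0.005, "rx": -0.2, "ry": 0, "rz": 0}
    - {"x": -0.001, "y": -0.018, "z": 0, "rx": -0.2, "ry": 0, "rz": 0}
    - {"x": -0.001, "y": -0.018, "z": 0, "rx": 0, "ry": 0, "rz": 0}
    - {"x": 0, "y": -0.01, "z": 0, "rx": 0, "ry": 0, "rz": 0}
    - {"x": 0, "y": 0, "z": 0, "rx": 0, "ry": 0, "rz": 0}
    - {"x": 0, "y": 0, "z": 0, "rx": 0, "ry": 0, "rz": 0}

```text
time: 49.83
tool_pos: [0.4307, -0.1788, 0.0422]
ee_rot: [3.119, 0.011, 1.571]
wrist_force: [0.4, 0.4, 0.9]
width: 0.0002
```

```bash
python3 - <<'E'
from h import *
o=st(); go([.4255,-.177,.03],90)
w=cams.snapshot("wrist"); save(w,"w48",(200,120,370,300),3.5)
E
```

```text
t 49.83 p [ 0.4307 -0.1788  0.0422] rpy [178.71   0.62  89.99] F [0.4 0.4 0.9] M [ 0.08 -0.13  0.  ] w 0.0002
GO shift mm [ 1.9 -5.4 12. ] rot [ 1.29  0.62 -0.01]
```

>>> jog_arm:
  series:
    - {"x": 0.001, "y": -0.003, "z": 0.003, "rx": 0.5, "ry": 0.2, "rz": 0}
    - {"x": 0.001, "y": -0.003, "z": 0.004, "rx": 0.4, "ry": 0.2, "rz": 0}
    - {"x": 0, "y": -0.002, "z": 0.005, "rx": 0.3, "ry": 0.1, "rz": 0}
    - {"x": 0, "y": 0, "z": 0.002, "rx": 0, "ry": 0, "rz": 0}
    - {"x": 0, "y": 0, "z": 0, "rx": 0, "ry": 0, "rz": 0}

```text
time: 50.3
tool_pos: [0.4242, -0.1764, 0.0256]
ee_rot: [-3.141, 0.0, 1.572]
wrist_force: [0.1, -0.3, 0.1]
width: 0.0006
```

```bash
python3 - <<'E'
from h import *
o=st(); go([.4255,-.177,.02],90)
w=cams.snapshot("wrist"); save(w,"w49",(200,120,370,300),3.5)
E
```

```text
t 50.3 p [ 0.4242 -0.1764  0.0256] rpy [-1.7994e+02  1.0000e-02  9.0090e+01] F [ 0.1 -0.3  0.1] M [ 0.1  -0.13  0.01] w 0.0006
GO shift mm [-0.6  1.3  5.6] rot [-0.06  0.01  0.09]
```

Good. Press.

>>> jog_arm:
  series:
    - {"x": 0, "y": 0, "z": 0.003, "rx": 0, "ry": 0, "rz": 0}
    - {"x": 0, "y": 0, "z": 0.003, "rx": 0, "ry": 0, "rz": 0}
    - {"x": 0, "y": 0, "z": 0.002, "rx": 0, "ry": 0, "rz": 0}
    - {"x": 0, "y": 0, "z": 0.0015, "rx": 0, "ry": 0, "rz": 0}

```text
time: 50.68
tool_pos: [0.4248, -0.1766, 0.0159]
ee_rot: [-3.141, 0.001, 1.573]
wrist_force: [-0.8, 1.1, 2.6]
width: 0.0001
```

>>> jog_arm:
  series:
    - {"x": 0, "y": 0, "z": 0.0015, "rx": 0, "ry": 0, "rz": 0}
    - {"x": 0, "y": 0, "z": 0.0015, "rx": 0, "ry": 0, "rz": 0}
    - {"x": 0, "y": 0, "z": 0.0015, "rx": 0, "ry": 0, "rz": 0}

```text
time: 50.93
tool_pos: [0.4249, -0.1767, 0.0123]
ee_rot: [3.142, 0.001, 1.573]
wrist_force: [-1.6, 1.0, 5.2]
width: 0.0004
```

>>> jog_arm:
  series:
    - {"x": 0, "y": 0, "z": 0.0015, "rx": 0, "ry": 0, "rz": 0}
    - {"x": 0, "y": 0, "z": 0.0015, "rx": 0, "ry": 0, "rz": 0}

```text
time: 51.1
tool_pos: [0.425, -0.1767, 0.0118]
ee_rot: [3.141, 0.001, 1.573]
wrist_force: [-4.7, 2.5, 13.1]
width: 0.0007
```

>>> jog_arm:
  series:
    - {"x": 0, "y": 0, "z": -0.015, "rx": 0, "ry": 0, "rz": 0}
    - {"x": 0, "y": 0, "z": -0.03, "rx": 0, "ry": 0, "rz": 0}
    - {"x": 0, "y": 0, "z": -0.035, "rx": 0, "ry": 0, "rz": 0}
    - {"x": 0, "y": 0, "z": -0.035, "rx": 0, "ry": 0, "rz": 0}
    - {"x": 0, "y": 0, "z": -0.035, "rx": 0, "ry": 0, "rz": 0}
    - {"x": 0, "y": 0, "z": -0.035, "rx": 0, "ry": 0, "rz": 0}
    - {"x": 0, "y": 0, "z": -0.03, "rx": 0, "ry": 0, "rz": 0}
    - {"x": 0, "y": 0, "z": 0, "rx": 0, "ry": 0, "rz": 0}

```text
time: 51.77
tool_pos: [0.4238, -0.1759, 0.231]
ee_rot: [-3.138, -0.001, 1.572]
wrist_force: [-0.3, -0.2, -0.1]
width: 0.0004
```

```bash
python3 - <<'E'
from h import *
o=st(); go([.641,.006,.23],50.7)
s=cams.snapshot("scene"); save(s,"s50",(100,120,400,345),2.6)
t=cams.snapshot("top"); save(t,"t50",(100,120,480,290),2)
E
```

```text
t 51.77 p [ 0.4238 -0.1759  0.231 ] rpy [-1.7981e+02 -7.0000e-02  9.0090e+01] F [-0.3 -0.2 -0.1] M [ 0.05 -0.1  -0.04] w 0.0004
GO shift mm [181.6 217.5   0.5] rot [-0.2  -0.   39.39]
```

>>> jog_arm:
  series:
    - {"x": 0, "y": 0, "z": -0.002, "rx": 0, "ry": 0, "rz": 6}
    - {"x": 0, "y": 0, "z": -0.002, "rx": 0, "ry": 0, "rz": 6.6}
    - {"x": 0, "y": 0, "z": -0.002, "rx": 0, "ry": 0, "rz": 6.6}
    - {"x": 0, "y": 0, "z": -0.002, "rx": 0, "ry": 0, "rz": 6.6}
    - {"x": 0, "y": 0, "z": -0.002, "rx": 0, "ry": 0, "rz": 6.6}
    - {"x": 0, "y": 0, "z": -0.002, "rx": 0, "ry": 0, "rz": 6.6}
    - {"x": 0, "y": 0, "z": 0, "rx": 0, "ry": 0, "rz": 0}
  claw: 0.72

```text
time: 52.45
tool_pos: [0.4167, -0.1719, 0.2196]
ee_rot: [-3.103, 0.008, 0.859]
wrist_force: [0.4, -0.5, 0.6]
width: 0.0438
```

```bash
python3 - <<'E'
from h import *
o=st(); go([.641,.006,.23],50.7)
t=cams.snapshot("top")
for c in [(583,122),(718,117),(738,305),(600,312)]: print(px2w(t,c[0]/2+100,c[1]/2+120,.06).round(4))
for c in [(409,120),(363,172)]: print('tin',px2w(t,c[0]/2+100,c[1]/2+120,.134).round(4))
E
```

```text
t 52.45 p [ 0.4167 -0.1719  0.2196] rpy [-177.76    0.46   49.21] F [ 0.4 -0.5  0.6] M [ 0.01 -0.15  0.02] w 0.0438
GO shift mm [281.1  53.1 -14.7] rot [-2.24  0.43 -1.5 ]
[ 0.6606 -0.2569  0.06  ]
[ 0.6744 -0.4594  0.06  ]
[ 0.3959 -0.4817  0.06  ]
[ 0.3805 -0.28    0.06  ]
tin [0.6396 0.0072 0.134 ]
tin [0.5636 0.07   0.134 ]
```

>>> jog_arm:
  series:
    - {"x": 0.024, "y": 0.0045, "z": -0.003, "rx": -0.5, "ry": 0, "rz": -0.3}
    - {"x": 0.024, "y": 0.0045, "z": -0.003, "rx": -0.5, "ry": 0, "rz": -0.3}
    - {"x": 0.024, "y": 0.0045, "z": -0.003, "rx": -0.5, "ry": 0, "rz": -0.3}
    - {"x": 0.024, "y": 0.0045, "z": -0.003, "rx": -0.5, "ry": 0, "rz": -0.3}
    - {"x": 0.024, "y": 0.0045, "z": -0.003, "rx": 0, "ry": 0, "rz": 0}
    - {"x": 0.024, "y": 0.0045, "z": -0.003, "rx": 0, "ry": 0, "rz": 0}
    - {"x": 0.024, "y": 0.0045, "z": -0.003, "rx": 0, "ry": 0, "rz": 0}
    - {"x": 0.024, "y": 0.0045, "z": -0.002, "rx": 0, "ry": 0, "rz": 0}
    - {"x": 0.024, "y": 0.0045, "z": 0, "rx": 0, "ry": 0, "rz": 0}
    - {"x": 0.024, "y": 0.0045, "z": 0, "rx": 0, "ry": 0, "rz": 0}
    - {"x": 0.02, "y": 0.004, "z": 0, "rx": 0, "ry": 0, "rz": 0}
    - {"x": 0, "y": 0, "z": 0, "rx": 0, "ry": 0, "rz": 0}

```text
time: 53.5
tool_pos: [0.6197, 0.0089, 0.2145]
ee_rot: [-3.108, 0.021, 0.921]
wrist_force: [-0.2, 0.4, 0.5]
width: 0.0676
```

```bash
python3 - <<'E'
from h import *
o=st(); go([.6415,.0065,.15],50.7)
w=cams.snapshot("wrist"); save(w,"w51")
E
```

```text
t 53.5 p [0.6197 0.0089 0.2145] rpy [-178.07    1.23   52.77] F [-0.2  0.4  0.5] M [ 0.02 -0.08 -0.03] w 0.0676
GO shift mm [12.6 21.  63.6] rot [-1.91  1.26  2.05]
```

>>> jog_arm:
  series:
    - {"x": 0.004, "y": 0.007, "z": 0.004, "rx": -0.7, "ry": 0.4, "rz": 0.7}
    - {"x": 0.004, "y": 0.007, "z": 0.01, "rx": -0.7, "ry": 0.4, "rz": 0.7}
    - {"x": 0.004, "y": 0.006, "z": 0.012, "rx": -0.5, "ry": 0.4, "rz": 0.6}
    - {"x": 0, "y": 0, "z": 0.01, "rx": 0, "ry": 0, "rz": 0}
    - {"x": 0, "y": 0, "z": 0, "rx": 0, "ry": 0, "rz": 0}
    - {"x": 0, "y": 0, "z": 0, "rx": 0, "ry": 0, "rz": 0}

```text
time: 54.05
tool_pos: [0.6384, -0.0001, 0.1727]
ee_rot: [-3.141, 0.006, 0.883]
wrist_force: [0.6, -0.5, -0.4]
width: 0.068
```

```bash
python3 - <<'E'
from h import *
o=st(); go([.6425,.0062,.125],50.7)
w=cams.snapshot("wrist"); save(w,"w52")
E
```

```text
t 54.05 p [ 6.384e-01 -1.000e-04  1.727e-01] rpy [-179.95    0.35   50.61] F [ 0.6 -0.5 -0.4] M [-0.02 -0.17  0.02] w 0.068
GO shift mm [ 7.8 -0.8 47.7] rot [-0.05  0.35 -0.09]
```

>>> jog_arm:
  series:
    - {"x": 0.004, "y": 0, "z": 0.01, "rx": 0, "ry": 0.1, "rz": 0}
    - {"x": 0.003, "y": 0, "z": 0.012, "rx": 0, "ry": 0.1, "rz": 0}
    - {"x": 0.001, "y": 0, "z": 0.012, "rx": 0, "ry": 0, "rz": 0}
    - {"x": 0, "y": 0, "z": 0.006, "rx": 0, "ry": 0, "rz": 0}
    - {"x": 0, "y": 0, "z": 0, "rx": 0, "ry": 0, "rz": 0}
    - {"x": 0, "y": 0, "z": 0, "rx": 0, "ry": 0, "rz": 0}

```text
time: 54.6
tool_pos: [0.6436, 0.006, 0.13]
ee_rot: [3.141, 0.001, 0.883]
wrist_force: [0.1, -0.4, 0.8]
width: 0.0676
```

```bash
python3 - <<'E'
from h import *
o=st(); go([.6425,.0062,.077],50.7)
w=cams.snapshot("wrist"); save(w,"w53")
E
```

```text
t 54.6 p [0.6436 0.006  0.13  ] rpy [1.7996e+02 8.0000e-02 5.0620e+01] F [ 0.1 -0.4  0.8] M [ 0.04 -0.11 -0.  ] w 0.0676
GO shift mm [-0.5 -1.  53. ] rot [ 0.04  0.08 -0.08]
```

Well centred; continue down.

>>> jog_arm:
  series:
    - {"x": 0, "y": 0, "z": 0.012, "rx": 0, "ry": 0, "rz": 0}
    - {"x": 0, "y": 0, "z": 0.012, "rx": 0.1, "ry": 0, "rz": 0}
    - {"x": 0, "y": -0.001, "z": 0.01, "rx": 0.1, "ry": 0, "rz": 0}
    - {"x": 0, "y": 0, "z": 0.006, "rx": 0, "ry": 0, "rz": 0}
    - {"x": 0, "y": 0, "z": 0.001, "rx": 0, "ry": 0, "rz": 0}
    - {"x": 0, "y": 0, "z": 0, "rx": 0, "ry": 0, "rz": 0}

```text
time: 55.15
tool_pos: [0.6429, 0.0067, 0.0848]
ee_rot: [-3.139, 0.001, 0.884]
wrist_force: [0.1, -0.4, 0.2]
width: 0.0675
```

```bash
python3 - <<'E'
from h import *
o=st(); go([.6425,.0062,.078],50.7)
w=cams.snapshot("wrist"); save(w,"w54")
E
```

```text
t 55.15 p [0.6429 0.0067 0.0848] rpy [-1.7984e+02  7.0000e-02  5.0620e+01] F [ 0.1 -0.4  0.2] M [-0.01 -0.18 -0.02] w 0.0675
GO shift mm [-0.6  0.1  6.8] rot [-0.16  0.07 -0.08]
```

>>> jog_arm:
  series:
    - {"x": 0, "y": 0, "z": 0.003, "rx": 0, "ry": 0, "rz": 0}
    - {"x": 0, "y": 0, "z": 0.003, "rx": 0, "ry": 0, "rz": 0}
    - {"x": 0, "y": 0, "z": 0, "rx": 0, "ry": 0, "rz": 0}

```text
time: 55.45
tool_pos: [0.6437, 0.0066, 0.0796]
ee_rot: [-3.141, -0.0, 0.884]
wrist_force: [-0.1, -0.0, 0.5]
width: 0.0677
```

>>> jog_arm:
  series:
    - {"x": 0, "y": 0, "z": 0, "rx": 0, "ry": 0, "rz": 0}
    - {"x": 0, "y": 0, "z": 0, "rx": 0, "ry": 0, "rz": 0}
    - {"x": 0, "y": 0, "z": 0, "rx": 0, "ry": 0, "rz": 0}
    - {"x": 0, "y": 0, "z": 0, "rx": 0, "ry": 0, "rz": 0}
    - {"x": 0, "y": 0, "z": 0, "rx": 0, "ry": 0, "rz": 0}
  claw: 0

```text
time: 55.87
tool_pos: [0.6442, 0.0066, 0.0803]
ee_rot: [3.141, -0.001, 0.883]
wrist_force: [0.2, -0.2, -0.4]
width: 0.0536
```

>>> jog_arm:
  series:
    - {"x": 0, "y": 0, "z": -0.008, "rx": 0, "ry": 0, "rz": 0}
    - {"x": 0, "y": 0, "z": -0.02, "rx": 0, "ry": 0, "rz": 0}
    - {"x": 0, "y": 0, "z": -0.03, "rx": 0, "ry": 0, "rz": 0}
    - {"x": 0, "y": 0, "z": -0.03, "rx": 0, "ry": 0, "rz": 0}
    - {"x": 0, "y": 0, "z": -0.03, "rx": 0, "ry": 0, "rz": 0}
    - {"x": 0, "y": 0, "z": -0.01, "rx": 0, "ry": 0, "rz": 0}
    - {"x": 0, "y": 0, "z": 0, "rx": 0, "ry": 0, "rz": 0}

```text
time: 56.45
tool_pos: [0.641, 0.0068, 0.2096]
ee_rot: [-3.132, 0.006, 0.884]
wrist_force: [-0.7, -0.4, -1.8]
width: 0.0538
```

```bash
python3 - <<'E'
from h import *
o=st(); go([.575,-.365,.2],50.7)
w=cams.snapshot("wrist"); save(w,"w55")
E
```

```text
t 56.45 p [0.641  0.0068 0.2096] rpy [-179.44    0.34   50.63] F [-0.7 -0.4 -1.8] M [ 0.01 -0.16  0.01] w 0.0538
GO shift mm [-329.2  185.     9.8] rot [-0.56  0.34 -0.08]
```

>>> jog_arm:
  series:
    - {"x": 0, "y": 0, "z": -0.003, "rx": 0, "ry": 0, "rz": -6}
    - {"x": 0, "y": 0, "z": -0.003, "rx": 0, "ry": 0, "rz": -6.6}
    - {"x": 0, "y": 0, "z": -0.003, "rx": 0, "ry": 0, "rz": -6.6}
    - {"x": 0, "y": 0, "z": -0.003, "rx": 0, "ry": 0, "rz": -6.6}
    - {"x": 0, "y": 0, "z": -0.003, "rx": 0, "ry": 0, "rz": -6.6}
    - {"x": 0, "y": 0, "z": -0.003, "rx": 0, "ry": 0, "rz": -6.6}
    - {"x": 0, "y": 0, "z": 0, "rx": 0, "ry": 0, "rz": 0}

```text
time: 57.08
tool_pos: [0.6352, 0.0073, 0.2099]
ee_rot: [-3.104, -0.005, 1.597]
wrist_force: [0.7, -0.1, -2.2]
width: 0.0535
```

```bash
python3 - <<'E'
from h import *
o=st(); go([.49,-.18,.22],90)
t=cams.snapshot("top"); save(t,"t56",(360,110,500,290),3.3)
E
```

```text
t 57.08 p [0.6352 0.0073 0.2099] rpy [-177.84   -0.27   91.5 ] F [ 0.7 -0.1 -2.2] M [ 0.05 -0.17  0.02] w 0.0535
GO shift mm [-183.4 -150.4   -5.3] rot [-2.16 -0.24  1.51]
```

>>> jog_arm:
  series:
    - {"x": -0.0185, "y": -0.0145, "z": -0.003, "rx": -0.4, "ry": 0, "rz": 0.3}
    - {"x": -0.0185, "y": -0.0145, "z": -0.003, "rx": -0.4, "ry": 0, "rz": 0.3}
    - {"x": -0.0185, "y": -0.0145, "z": -0.002, "rx": -0.4, "ry": 0, "rz": 0.3}
    - {"x": -0.0185, "y": -0.0145, "z": -0.002, "rx": -0.4, "ry": 0, "rz": 0.3}
    - {"x": -0.0185, "y": -0.0145, "z": -0.002, "rx": -0.3, "ry": 0, "rz": 0.3}
    - {"x": -0.0185, "y": -0.0145, "z": -0.002, "rx": 0, "ry": 0, "rz": 0}
    - {"x": -0.0185, "y": -0.0145, "z": -0.002, "rx": 0, "ry": 0, "rz": 0}
    - {"x": -0.0185, "y": -0.0145, "z": -0.002, "rx": 0, "ry": 0, "rz": 0}
    - {"x": -0.0185, "y": -0.0145, "z": 0, "rx": 0, "ry": 0, "rz": 0}
    - {"x": 0, "y": 0, "z": 0, "rx": 0, "ry": 0, "rz": 0}

```text
time: 57.97
tool_pos: [0.4915, -0.1613, 0.2095]
ee_rot: [-3.107, -0.01, 1.536]
wrist_force: [0.5, 0.3, -2.0]
width: 0.0537
```

```bash
python3 - <<'E'
from h import *
o=st(); go([.545,-.372,.2],90)
E
```

```text
t 57.97 p [ 0.4915 -0.1613  0.2095] rpy [-178.03   -0.55   88.03] F [ 0.5  0.3 -2. ] M [ 0.06 -0.18  0.02] w 0.0537
GO shift mm [-208.8   60.9    5.4] rot [-1.96 -0.58 -1.96]
```

>>> jog_arm:
  series:
    - {"x": -0.02, "y": 0.006, "z": -0.002, "rx": -0.5, "ry": -0.2, "rz": -0.6}
    - {"x": -0.02, "y": 0.006, "z": -0.002, "rx": -0.5, "ry": -0.2, "rz": -0.6}
    - {"x": -0.02, "y": 0.006, "z": -0.002, "rx": -0.5, "ry": -0.2, "rz": -0.6}
    - {"x": -0.02, "y": 0.006, "z": -0.002, "rx": -0.5, "ry": -0.2, "rz": -0.4}
    - {"x": -0.02, "y": 0.006, "z": -0.002, "rx": 0, "ry": -0.2, "rz": -0.3}
    - {"x": -0.02, "y": 0.006, "z": -0.002, "rx": 0, "ry": 0, "rz": -0.3}
    - {"x": -0.02, "y": 0.006, "z": 0, "rx": 0, "ry": 0, "rz": -0.3}
    - {"x": -0.02, "y": 0.006, "z": 0, "rx": 0, "ry": 0, "rz": -0.3}
    - {"x": -0.02, "y": 0.006, "z": 0, "rx": 0, "ry": 0, "rz": 0}
    - {"x": -0.01, "y": 0.003, "z": 0, "rx": 0, "ry": 0, "rz": 0}
    - {"x": 0, "y": 0, "z": 0, "rx": 0, "ry": 0, "rz": 0}

```text
time: 58.88
tool_pos: [0.5462, -0.3534, 0.2036]
ee_rot: [-3.127, -0.009, 1.57]
wrist_force: [0.1, -0.0, -1.7]
width: 0.0536
```

```bash
python3 - <<'E'
from h import *
o=st(); go([.545,-.372,.1],90)
w=cams.snapshot("wrist"); save(w,"w57")
E
```

```text
t 58.88 p [ 0.5462 -0.3534  0.2036] rpy [-179.18   -0.52   89.97] F [ 0.1 -0.  -1.7] M [ 0.08 -0.12 -0.01] w 0.0536
GO shift mm [-19.5   0.3 103.4] rot [-0.82 -0.52 -0.02]
```

>>> jog_arm:
  series:
    - {"x": -0.007, "y": 0, "z": 0.01, "rx": -0.3, "ry": -0.2, "rz": 0}
    - {"x": -0.007, "y": 0, "z": 0.014, "rx": -0.2, "ry": -0.2, "rz": 0}
    - {"x": -0.005, "y": 0, "z": 0.018, "rx": -0.1, "ry": -0.2, "rz": 0}
    - {"x": 0, "y": 0, "z": 0.018, "rx": 0, "ry": -0.1, "rz": 0}
    - {"x": 0, "y": 0, "z": 0.016, "rx": 0, "ry": 0, "rz": 0}
    - {"x": 0, "y": 0, "z": 0, "rx": 0, "ry": 0, "rz": 0}
    - {"x": 0, "y": 0, "z": 0, "rx": 0, "ry": 0, "rz": 0}

```text
time: 59.52
tool_pos: [0.5459, -0.3611, 0.1251]
ee_rot: [-3.137, -0.003, 1.572]
wrist_force: [0.5, -0.4, 0.1]
width: 0.0534
```

```bash
python3 - <<'E'
from h import *
o=st(); go([.54,-.372,.03],90)
w=cams.snapshot("wrist"); save(w,"w58")
E
```

```text
t 59.52 p [ 0.5459 -0.3611  0.1251] rpy [-179.76   -0.19   90.08] F [ 0.5 -0.4  0.1] M [ 0.06 -0.16  0.01] w 0.0534
GO shift mm [-11.2  -5.5  95. ] rot [-0.24 -0.19  0.08]
```

>>> jog_arm:
  series:
    - {"x": -0.002, "y": -0.002, "z": 0.013, "rx": 0, "ry": -0.1, "rz": 0}
    - {"x": -0.002, "y": -0.002, "z": 0.015, "rx": 0, "ry": -0.1, "rz": 0}
    - {"x": -0.002, "y": -0.001, "z": 0.015, "rx": 0, "ry": -0.1, "rz": 0}
    - {"x": 0, "y": 0, "z": 0.015, "rx": 0, "ry": 0, "rz": 0}
    - {"x": 0, "y": 0, "z": 0.012, "rx": 0, "ry": 0, "rz": 0}
    - {"x": 0, "y": 0, "z": 0, "rx": 0, "ry": 0, "rz": 0}
    - {"x": 0, "y": 0, "z": 0, "rx": 0, "ry": 0, "rz": 0}

```text
time: 60.15
tool_pos: [0.5465, -0.367, 0.0652]
ee_rot: [3.131, 0.012, 1.574]
wrist_force: [0.6, 0.9, -1.9]
width: 0.0535
```

```bash
python3 - <<'E'
from h import *
o=st(); go([.54,-.37,-.007],90)
w=cams.snapshot("wrist"); save(w,"w59")
E
```

```text
t 60.15 p [ 0.5465 -0.367   0.0652] rpy [179.39   0.69  90.21] F [ 0.6  0.9 -1.9] M [ 0.07 -0.11 -0.08] w 0.0535
GO shift mm [-2.1 -7.3 72.2] rot [0.61 0.69 0.21]
```

>>> jog_arm:
  series:
    - {"x": -0.001, "y": -0.002, "z": 0.012, "rx": 0.3, "ry": 0.3, "rz": 0}
    - {"x": 0, "y": -0.002, "z": 0.012, "rx": 0.3, "ry": 0.3, "rz": 0}
    - {"x": 0, "y": -0.002, "z": 0.012, "rx": 0.2, "ry": 0.1, "rz": 0}
    - {"x": 0, "y": -0.001, "z": 0.01, "rx": 0.1, "ry": 0, "rz": 0}
    - {"x": 0, "y": 0, "z": 0, "rx": 0, "ry": 0, "rz": 0}
    - {"x": 0, "y": 0, "z": 0, "rx": 0, "ry": 0, "rz": 0}

```text
time: 60.7
tool_pos: [0.5406, -0.3696, 0.0177]
ee_rot: [-3.139, 0.002, 1.574]
wrist_force: [0.1, -0.1, -1.7]
width: 0.0536
```

```bash
python3 - <<'E'
from h import *
o=st(); go([.54,-.37,-.007],90)
E
```

```text
t 60.7 p [ 0.5406 -0.3696  0.0177] rpy [-1.7983e+02  1.0000e-01  9.0200e+01] F [ 0.1 -0.1 -1.7] M [ 0.03 -0.13 -0.04] w 0.0536
GO shift mm [-0.3 -0.5 24.7] rot [-0.17  0.1   0.2 ]
```

>>> jog_arm:
  series:
    - {"x": 0, "y": 0, "z": 0.007, "rx": 0, "ry": 0, "rz": 0}
    - {"x": 0, "y": 0, "z": 0.007, "rx": 0, "ry": 0, "rz": 0}
    - {"x": 0, "y": 0, "z": 0.004, "rx": 0, "ry": 0, "rz": 0}
    - {"x": 0, "y": 0, "z": 0.002, "rx": 0, "ry": 0, "rz": 0}
    - {"x": 0, "y": 0, "z": 0, "rx": 0, "ry": 0, "rz": 0}

```text
time: 61.12
tool_pos: [0.5405, -0.3696, -0.0046]
ee_rot: [-3.138, 0.001, 1.574]
wrist_force: [0.7, -0.0, -2.1]
width: 0.0535
```

>>> jog_arm:
  series:
    - {"x": 0, "y": 0, "z": 0.0015, "rx": 0, "ry": 0, "rz": 0}
    - {"x": 0, "y": 0, "z": 0.0015, "rx": 0, "ry": 0, "rz": 0}

```text
time: 61.28
tool_pos: [0.5408, -0.3698, -0.0065]
ee_rot: [-3.139, 0.002, 1.574]
wrist_force: [-3.3, 1.9, 5.6]
width: 0.0537
```

>>> jog_arm:
  series:
    - {"x": 0, "y": 0, "z": 0.001, "rx": 0, "ry": 0, "rz": 0}
    - {"x": 0, "y": 0, "z": 0.001, "rx": 0, "ry": 0, "rz": 0}

```text
time: 61.45
tool_pos: [0.5411, -0.37, -0.0064]
ee_rot: [-3.14, 0.003, 1.575]
wrist_force: [-0.9, 1.1, 1.9]
width: 0.0536
```

Contact with the tote floor. Release and rise.

>>> jog_arm:
  series:
    - {"x": 0, "y": 0, "z": 0, "rx": 0, "ry": 0, "rz": 0}
    - {"x": 0, "y": 0, "z": 0, "rx": 0, "ry": 0, "rz": 0}
    - {"x": 0, "y": 0, "z": 0, "rx": 0, "ry": 0, "rz": 0}
    - {"x": 0, "y": 0, "z": 0, "rx": 0, "ry": 0, "rz": 0}
    - {"x": 0, "y": 0, "z": 0, "rx": 0, "ry": 0, "rz": 0}
  claw: 0.72

```text
time: 61.87
tool_pos: [0.5432, -0.3716, -0.0049]
ee_rot: [3.138, 0.007, 1.574]
wrist_force: [1.0, -0.1, -0.4]
width: 0.0676
```

>>> jog_arm:
  series:
    - {"x": 0, "y": 0, "z": -0.008, "rx": 0, "ry": 0, "rz": 0}
    - {"x": 0, "y": 0, "z": -0.02, "rx": 0, "ry": 0, "rz": 0}
    - {"x": 0, "y": 0, "z": -0.03, "rx": 0, "ry": 0, "rz": 0}
    - {"x": 0, "y": 0, "z": -0.035, "rx": 0, "ry": 0, "rz": 0}
    - {"x": 0, "y": 0, "z": -0.035, "rx": 0, "ry": 0, "rz": 0}
    - {"x": 0, "y": 0, "z": -0.035, "rx": 0, "ry": 0, "rz": 0}
    - {"x": 0, "y": 0, "z": -0.035, "rx": 0, "ry": 0, "rz": 0}
    - {"x": 0, "y": 0, "z": -0.02, "rx": 0, "ry": 0, "rz": 0}
    - {"x": 0, "y": 0, "z": 0, "rx": 0, "ry": 0, "rz": 0}

```text
time: 62.62
tool_pos: [0.5406, -0.3687, 0.2225]
ee_rot: [-3.14, 0.003, 1.574]
wrist_force: [0.0, -0.7, 1.0]
width: 0.068
```

```bash
python3 - <<'E'
from h import *
o=st(); go([.49,-.16,.23],90)
w=cams.snapshot("wrist"); save(w,"w60")
E
```

```text
t 62.62 p [ 0.5406 -0.3687  0.2225] rpy [-1.7993e+02  1.6000e-01  9.0210e+01] F [ 0.  -0.7  1. ] M [ 0.05 -0.05  0.04] w 0.068
GO shift mm [208.8 -49.9  -8.1] rot [-0.07  0.16  0.21]
```

>>> jog_arm:
  series:
    - {"x": 0.025, "y": -0.001, "z": -0.002, "rx": 0, "ry": 0, "rz": 0}
    - {"x": 0.025, "y": -0.001, "z": -0.002, "rx": 0, "ry": 0, "rz": 0}
    - {"x": 0.025, "y": -0.001, "z": -0.002, "rx": 0, "ry": 0, "rz": 0}
    - {"x": 0.025, "y": -0.001, "z": -0.002, "rx": 0, "ry": 0, "rz": 0}
    - {"x": 0.025, "y": 0, "z": -0.002, "rx": 0, "ry": 0, "rz": 0}
    - {"x": 0.025, "y": 0, "z": -0.002, "rx": 0, "ry": 0, "rz": 0}
    - {"x": 0.025, "y": 0, "z": -0.002, "rx": 0, "ry": 0, "rz": 0}
    - {"x": 0.025, "y": 0, "z": -0.002, "rx": 0, "ry": 0, "rz": 0}
    - {"x": 0.025, "y": 0, "z": -0.002, "rx": 0, "ry": 0, "rz": 0}
    - {"x": 0.025, "y": 0, "z": -0.002, "rx": 0, "ry": 0, "rz": 0}
    - {"x": 0.025, "y": 0, "z": -0.002, "rx": 0, "ry": 0, "rz": 0}
    - {"x": 0, "y": 0, "z": 0, "rx": 0, "ry": 0, "rz": 0}

```text
time: 63.67
tool_pos: [0.5247, -0.0791, 0.213]
ee_rot: [-3.097, -0.018, 1.568]
wrist_force: [-0.0, -0.1, 0.3]
width: 0.0676
```

```bash
python3 - <<'E'
from h import *
o=st(); go([.566,.069,.22],90)
E
```

```text
t 63.67 p [ 0.5247 -0.0791  0.213 ] rpy [-177.46   -1.04   89.84] F [-0.  -0.1  0.3] M [ 0.02 -0.16  0.02] w 0.0676
GO shift mm [148.3  40.7  -6.1] rot [-2.54 -1.05 -0.13]
```

>>> jog_arm:
  series:
    - {"x": 0.022, "y": 0.006, "z": -0.003, "rx": -0.6, "ry": -0.3, "rz": 0}
    - {"x": 0.022, "y": 0.006, "z": -0.003, "rx": -0.6, "ry": -0.3, "rz": 0}
    - {"x": 0.022, "y": 0.006, "z": -0.003, "rx": -0.6, "ry": -0.3, "rz": 0}
    - {"x": 0.022, "y": 0.006, "z": -0.003, "rx": -0.6, "ry": -0.2, "rz": 6}
    - {"x": 0, "y": 0, "z": -0.002, "rx": 0, "ry": 0, "rz": 6.5}
    - {"x": 0, "y": 0, "z": -0.002, "rx": 0, "ry": 0, "rz": 6.5}
    - {"x": 0, "y": 0, "z": -0.002, "rx": 0, "ry": 0, "rz": 6.5}
    - {"x": 0, "y": 0, "z": -0.002, "rx": 0, "ry": 0, "rz": 6.5}
    - {"x": 0, "y": 0, "z": -0.002, "rx": 0, "ry": 0, "rz": 6.5}
    - {"x": 0, "y": 0, "z": 0, "rx": 0, "ry": 0, "rz": 0}

```text
time: 64.5
tool_pos: [0.5416, 0.0103, 0.2101]
ee_rot: [-3.113, 0.028, 0.865]
wrist_force: [-0.1, 0.1, -0.6]
width: 0.0676
```

```bash
python3 - <<'E'
from h import *
o=st(); go([.566,.069,.17],50.7)
w=cams.snapshot("wrist"); save(w,"w61")
E
```

```text
t 64.5 p [0.5416 0.0103 0.2101] rpy [-178.37    1.59   49.55] F [-0.1  0.1 -0.6] M [ 0.06 -0.15  0.03] w 0.0676
GO shift mm [ 61.6 -18.4  38.9] rot [-1.64  1.57 -1.17]
```

>>> jog_arm:
  series:
    - {"x": 0.015, "y": -0.005, "z": 0, "rx": -0.4, "ry": 0.4, "rz": -0.3}
    - {"x": 0.016, "y": -0.005, "z": 0, "rx": -0.4, "ry": 0.4, "rz": -0.3}
    - {"x": 0.016, "y": -0.005, "z": 0.002, "rx": -0.4, "ry": 0.4, "rz": -0.3}
    - {"x": 0.014, "y": -0.004, "z": 0.004, "rx": -0.4, "ry": 0.4, "rz": -0.3}
    - {"x": 0, "y": 0, "z": 0.005, "rx": 0, "ry": 0, "rz": 0}
    - {"x": 0, "y": 0, "z": 0, "rx": 0, "ry": 0, "rz": 0}
    - {"x": 0, "y": 0, "z": 0, "rx": 0, "ry": 0, "rz": 0}

```text
time: 65.13
tool_pos: [0.5645, 0.0707, 0.1894]
ee_rot: [-3.134, 0.007, 0.902]
wrist_force: [0.1, 0.1, -0.8]
width: 0.0675
```

```bash
python3 - <<'E'
from h import *
o=st(); go([.566,.069,.13],50.7)
w=cams.snapshot("wrist"); save(w,"w62")
E
```

```text
t 65.13 p [0.5645 0.0707 0.1894] rpy [-179.56    0.37   51.68] F [ 0.1  0.1 -0.8] M [ 0.02 -0.16 -0.01] w 0.0675
GO shift mm [-0.   2.6 59.4] rot [-0.43  0.38  0.98]
```

>>> jog_arm:
  series:
    - {"x": 0, "y": 0.001, "z": 0.01, "rx": -0.2, "ry": 0.2, "rz": 0.4}
    - {"x": 0, "y": 0.001, "z": 0.014, "rx": -0.1, "ry": 0.1, "rz": 0.4}
    - {"x": 0, "y": 0, "z": 0.016, "rx": 0, "ry": 0, "rz": 0}
    - {"x": 0, "y": 0, "z": 0.014, "rx": 0, "ry": 0, "rz": 0}
    - {"x": 0, "y": 0, "z": 0, "rx": 0, "ry": 0, "rz": 0}
    - {"x": 0, "y": 0, "z": 0, "rx": 0, "ry": 0, "rz": 0}

```text
time: 65.68
tool_pos: [0.5662, 0.0654, 0.1327]
ee_rot: [3.14, 0.0, 0.882]
wrist_force: [0.0, -0.6, 0.2]
width: 0.0677
```

```bash
python3 - <<'E'
from h import *
o=st(); go([.566,.069,.079],50.7)
w=cams.snapshot("wrist"); save(w,"w63")
E
```

```text
t 65.68 p [0.5662 0.0654 0.1327] rpy [1.7991e+02 1.0000e-02 5.0530e+01] F [ 0.  -0.6  0.2] M [-0.   -0.19  0.02] w 0.0677
GO shift mm [ 2.7 -2.6 53.7] rot [ 0.09  0.01 -0.17]
```

>>> jog_arm:
  series:
    - {"x": 0.001, "y": -0.001, "z": 0.012, "rx": 0, "ry": 0, "rz": 0}
    - {"x": 0.001, "y": -0.001, "z": 0.012, "rx": 0.1, "ry": 0, "rz": 0}
    - {"x": 0, "y": -0.001, "z": 0.011, "rx": 0.1, "ry": -0.1, "rz": 0}
    - {"x": 0, "y": 0, "z": 0.006, "rx": 0, "ry": 0, "rz": 0}
    - {"x": 0, "y": 0, "z": 0, "rx": 0, "ry": 0, "rz": 0}
    - {"x": 0, "y": 0, "z": 0, "rx": 0, "ry": 0, "rz": 0}

```text
time: 66.23
tool_pos: [0.5662, 0.0687, 0.0894]
ee_rot: [3.141, 0.0, 0.881]
wrist_force: [-0.0, 0.2, 0.2]
width: 0.0681
```

```bash
python3 - <<'E'
from h import *
o=st(); go([.566,.069,.079],50.7)
w=cams.snapshot("wrist"); save(w,"w64")
E
```

```text
t 66.23 p [0.5662 0.0687 0.0894] rpy [1.7998e+02 1.0000e-02 5.0490e+01] F [-0.   0.2  0.2] M [ 0.01 -0.12  0.04] w 0.0681
GO shift mm [ 0.1 -0.4 10.4] rot [ 0.02  0.01 -0.21]
```

>>> jog_arm:
  series:
    - {"x": 0, "y": 0, "z": 0.005, "rx": 0, "ry": 0, "rz": 0}
    - {"x": 0, "y": 0, "z": 0.004, "rx": 0, "ry": 0, "rz": 0}
    - {"x": 0, "y": 0, "z": 0, "rx": 0, "ry": 0, "rz": 0}

```text
time: 66.53
tool_pos: [0.5671, 0.0688, 0.0808]
ee_rot: [3.14, -0.001, 0.881]
wrist_force: [-0.2, 0.8, 0.1]
width: 0.0677
```

>>> jog_arm:
  series:
    - {"x": 0, "y": 0, "z": 0, "rx": 0, "ry": 0, "rz": 0}
    - {"x": 0, "y": 0, "z": 0, "rx": 0, "ry": 0, "rz": 0}
    - {"x": 0, "y": 0, "z": 0, "rx": 0, "ry": 0, "rz": 0}
    - {"x": 0, "y": 0, "z": 0, "rx": 0, "ry": 0, "rz": 0}
    - {"x": 0, "y": 0, "z": 0, "rx": 0, "ry": 0, "rz": 0}
  claw: 0

```text
time: 66.95
tool_pos: [0.5673, 0.0687, 0.0811]
ee_rot: [3.139, -0.002, 0.881]
wrist_force: [0.0, -0.3, -0.7]
width: 0.0535
```

>>> jog_arm:
  series:
    - {"x": 0, "y": 0, "z": -0.008, "rx": 0, "ry": 0, "rz": 0}
    - {"x": 0, "y": 0, "z": -0.02, "rx": 0, "ry": 0, "rz": 0}
    - {"x": 0, "y": 0, "z": -0.03, "rx": 0, "ry": 0, "rz": 0}
    - {"x": 0, "y": 0, "z": -0.03, "rx": 0, "ry": 0, "rz": 0}
    - {"x": 0, "y": 0, "z": -0.03, "rx": 0, "ry": 0, "rz": 0}
    - {"x": 0, "y": 0, "z": -0.01, "rx": 0, "ry": 0, "rz": 0}
    - {"x": 0, "y": 0, "z": 0, "rx": 0, "ry": 0, "rz": 0}

```text
time: 67.53
tool_pos: [0.5645, 0.0687, 0.213]
ee_rot: [-3.138, 0.003, 0.881]
wrist_force: [0.5, -0.3, -1.0]
width: 0.0537
```

```bash
python3 - <<'E'
from h import *
o=st()
w=cams.snapshot("wrist"); save(w,"w65")
E
```

```text
t 67.53 p [0.5645 0.0687 0.213 ] rpy [-179.81    0.18   50.49] F [ 0.5 -0.3 -1. ] M [ 0.02 -0.12  0.  ] w 0.0537
```

>>> jog_arm:
  series:
    - {"x": 0, "y": 0, "z": -0.003, "rx": 0, "ry": 0, "rz": -6}
    - {"x": 0, "y": 0, "z": -0.003, "rx": 0, "ry": 0, "rz": -6.6}
    - {"x": 0, "y": 0, "z": -0.003, "rx": 0, "ry": 0, "rz": -6.6}
    - {"x": 0, "y": 0, "z": -0.003, "rx": 0, "ry": 0, "rz": -6.6}
    - {"x": 0, "y": 0, "z": -0.003, "rx": 0, "ry": 0, "rz": -6.6}
    - {"x": 0, "y": 0, "z": -0.003, "rx": 0, "ry": 0, "rz": -6.6}
    - {"x": 0, "y": 0, "z": 0, "rx": 0, "ry": 0, "rz": 0}

```text
time: 68.17
tool_pos: [0.5586, 0.0686, 0.2148]
ee_rot: [-3.112, 0.0, 1.595]
wrist_force: [0.2, -0.4, -1.2]
width: 0.0536
```

```bash
python3 - <<'E'
from h import *
o=st(); go([.455,-.375,.22],90)
E
```

```text
t 68.17 p [0.5586 0.0686 0.2148] rpy [-1.7831e+02  1.0000e-02  9.1370e+01] F [ 0.2 -0.4 -1.2] M [ 0.02 -0.14  0.  ] w 0.0536
GO shift mm [-441.  -114.3   -1.8] rot [-1.69  0.03  1.37]
```

>>> jog_arm:
  series:
    - {"x": -0.022, "y": -0.007, "z": -0.002, "rx": -0.4, "ry": 0, "rz": 0.2}
    - {"x": -0.022, "y": -0.007, "z": -0.002, "rx": -0.4, "ry": 0, "rz": 0.2}
    - {"x": -0.022, "y": -0.007, "z": -0.002, "rx": -0.4, "ry": 0, "rz": 0.2}
    - {"x": -0.022, "y": -0.007, "z": -0.002, "rx": -0.3, "ry": 0, "rz": 0.2}
    - {"x": -0.022, "y": -0.007, "z": -0.002, "rx": 0, "ry": 0, "rz": 0}
    - {"x": -0.022, "y": -0.007, "z": -0.002, "rx": 0, "ry": 0, "rz": 0}
    - {"x": -0.022, "y": -0.007, "z": -0.002, "rx": 0, "ry": 0, "rz": 0}
    - {"x": -0.022, "y": -0.007, "z": -0.002, "rx": 0, "ry": 0, "rz": 0}
    - {"x": -0.022, "y": -0.007, "z": -0.002, "rx": 0, "ry": 0, "rz": 0}
    - {"x": -0.022, "y": -0.007, "z": -0.002, "rx": 0, "ry": 0, "rz": 0}
    - {"x": -0.022, "y": -0.007, "z": -0.002, "rx": 0, "ry": 0, "rz": 0}
    - {"x": 0, "y": 0, "z": 0, "rx": 0, "ry": 0, "rz": 0}

```text
time: 69.17
tool_pos: [0.4685, -0.1795, 0.2107]
ee_rot: [-3.098, -0.008, 1.546]
wrist_force: [-0.4, 0.4, -1.3]
width: 0.0531
```

```bash
python3 - <<'E'
from h import *
o=st(); go([.455,-.375,.22],90)
E
```

```text
t 69.17 p [ 0.4685 -0.1795  0.2107] rpy [-177.5    -0.48   88.59] F [-0.4  0.4 -1.3] M [ 0.07 -0.12 -0.02] w 0.0531
GO shift mm [-195.6   -9.2  -10.6] rot [-2.49 -0.51 -1.4 ]
```

>>> jog_arm:
  series:
    - {"x": -0.02, "y": -0.001, "z": -0.003, "rx": -0.6, "ry": -0.2, "rz": -0.4}
    - {"x": -0.02, "y": -0.001, "z": -0.003, "rx": -0.6, "ry": -0.2, "rz": -0.4}
    - {"x": -0.02, "y": -0.001, "z": -0.003, "rx": -0.6, "ry": -0.2, "rz": -0.4}
    - {"x": -0.02, "y": -0.001, "z": -0.002, "rx": -0.5, "ry": 0, "rz": -0.2}
    - {"x": -0.02, "y": -0.001, "z": -0.002, "rx": 0, "ry": 0, "rz": -0.2}
    - {"x": -0.02, "y": -0.001, "z": -0.002, "rx": 0, "ry": 0, "rz": -0.2}
    - {"x": -0.02, "y": -0.001, "z": 0, "rx": 0, "ry": 0, "rz": -0.2}
    - {"x": -0.02, "y": -0.001, "z": 0, "rx": 0, "ry": 0, "rz": 0}
    - {"x": -0.02, "y": 0, "z": 0, "rx": 0, "ry": 0, "rz": 0}
    - {"x": -0.01, "y": 0, "z": 0, "rx": 0, "ry": 0, "rz": 0}
    - {"x": 0, "y": 0, "z": 0, "rx": 0, "ry": 0, "rz": 0}

```text
time: 70.08
tool_pos: [0.4547, -0.3678, 0.2037]
ee_rot: [-3.118, -0.022, 1.558]
wrist_force: [0.3, -0.1, -1.5]
width: 0.0536
```

```bash
python3 - <<'E'
from h import *
o=st(); go([.455,-.375,.12],90)
w=cams.snapshot("wrist"); save(w,"w66")
E
```

```text
t 70.08 p [ 0.4547 -0.3678  0.2037] rpy [-178.67   -1.29   89.24] F [ 0.3 -0.1 -1.5] M [ 0.06 -0.12  0.01] w 0.0536
GO shift mm [-9.1  2.3 83.4] rot [-1.33 -1.29 -0.74]
```

>>> jog_arm:
  series:
    - {"x": -0.003, "y": 0.001, "z": 0.01, "rx": -0.5, "ry": -0.5, "rz": -0.3}
    - {"x": -0.003, "y": 0.001, "z": 0.015, "rx": -0.4, "ry": -0.4, "rz": -0.3}
    - {"x": -0.002, "y": 0, "z": 0.018, "rx": -0.2, "ry": -0.3, "rz": -0.1}
    - {"x": 0, "y": 0, "z": 0.018, "rx": 0, "ry": -0.1, "rz": 0}
    - {"x": 0, "y": 0, "z": 0.014, "rx": 0, "ry": 0, "rz": 0}
    - {"x": 0, "y": 0, "z": 0, "rx": 0, "ry": 0, "rz": 0}
    - {"x": 0, "y": 0, "z": 0, "rx": 0, "ry": 0, "rz": 0}

```text
time: 70.72
tool_pos: [0.4585, -0.3634, 0.1246]
ee_rot: [-3.139, -0.007, 1.574]
wrist_force: [0.0, 0.2, -1.4]
width: 0.0534
```

```bash
python3 - <<'E'
from h import *
o=st(); go([.455,-.375,.06],90)
w=cams.snapshot("wrist"); save(w,"w67")
E
```

```text
t 70.72 p [ 0.4585 -0.3634  0.1246] rpy [-179.84   -0.4    90.16] F [ 0.   0.2 -1.4] M [ 0.06 -0.1   0.02] w 0.0534
GO shift mm [-12.   -3.3  64.5] rot [-0.16 -0.39  0.16]
```

>>> jog_arm:
  series:
    - {"x": -0.004, "y": -0.001, "z": 0.012, "rx": 0, "ry": -0.1, "rz": 0}
    - {"x": -0.004, "y": -0.001, "z": 0.015, "rx": 0, "ry": -0.1, "rz": 0}
    - {"x": -0.003, "y": -0.001, "z": 0.015, "rx": 0, "ry": -0.1, "rz": 0}
    - {"x": 0, "y": 0, "z": 0.014, "rx": 0.1, "ry": 0, "rz": 0}
    - {"x": 0, "y": 0, "z": 0.01, "rx": 0, "ry": 0, "rz": 0}
    - {"x": 0, "y": 0, "z": 0, "rx": 0, "ry": 0, "rz": 0}
    - {"x": 0, "y": 0, "z": 0, "rx": 0, "ry": 0, "rz": 0}

```text
time: 71.35
tool_pos: [0.4593, -0.3769, 0.0613]
ee_rot: [3.137, 0.008, 1.575]
wrist_force: [-0.0, -0.2, -1.0]
width: 0.0532
```

```bash
python3 - <<'E'
from h import *
o=st(); go([.455,-.375,-.003],90)
w=cams.snapshot("wrist"); save(w,"w68")
E
```

```text
t 71.35 p [ 0.4593 -0.3769  0.0613] rpy [179.72   0.44  90.23] F [-0.  -0.2 -1. ] M [ 0.06 -0.13 -0.02] w 0.0532
GO shift mm [ 2.5 -4.6 64.2] rot [0.29 0.44 0.23]
```

>>> jog_arm:
  series:
    - {"x": 0, "y": -0.001, "z": 0.012, "rx": 0.1, "ry": 0.1, "rz": 0}
    - {"x": 0, "y": -0.001, "z": 0.012, "rx": 0.1, "ry": 0.1, "rz": 0}
    - {"x": 0, "y": 0, "z": 0.012, "rx": 0.1, "ry": 0.1, "rz": 0}
    - {"x": 0, "y": 0, "z": 0.01, "rx": 0, "ry": 0.1, "rz": 0}
    - {"x": 0, "y": 0, "z": 0.006, "rx": 0, "ry": 0, "rz": 0}
    - {"x": 0, "y": 0, "z": 0, "rx": 0, "ry": 0, "rz": 0}

```text
time: 71.9
tool_pos: [0.4586, -0.3785, 0.0067]
ee_rot: [3.139, 0.003, 1.575]
wrist_force: [-0.8, 0.0, -2.1]
width: 0.0535
```

>>> jog_arm:
  series:
    - {"x": 0, "y": 0, "z": 0.005, "rx": 0, "ry": 0, "rz": 0}
    - {"x": 0, "y": 0, "z": 0.003, "rx": 0, "ry": 0, "rz": 0}
    - {"x": 0, "y": 0, "z": 0, "rx": 0, "ry": 0, "rz": 0}

```text
time: 72.15
tool_pos: [0.4584, -0.3783, -0.003]
ee_rot: [3.14, 0.002, 1.575]
wrist_force: [-0.7, -0.3, -1.9]
width: 0.0536
```

>>> jog_arm:
  series:
    - {"x": 0, "y": 0, "z": 0.0015, "rx": 0, "ry": 0, "rz": 0}
    - {"x": 0, "y": 0, "z": 0.001, "rx": 0, "ry": 0, "rz": 0}
    - {"x": 0, "y": 0, "z": 0, "rx": 0, "ry": 0, "rz": 0}

```text
time: 72.4
tool_pos: [0.4589, -0.3787, -0.005]
ee_rot: [3.139, 0.004, 1.575]
wrist_force: [0.4, 0.1, -0.9]
width: 0.0534
```

>>> jog_arm:
  series:
    - {"x": 0, "y": 0, "z": 0.0015, "rx": 0, "ry": 0, "rz": 0}
    - {"x": 0, "y": 0, "z": 0, "rx": 0, "ry": 0, "rz": 0}

```text
time: 72.57
tool_pos: [0.4595, -0.3793, -0.0054]
ee_rot: [3.137, 0.005, 1.575]
wrist_force: [0.4, 0.6, -1.4]
width: 0.0536
```

>>> jog_arm:
  series:
    - {"x": 0, "y": 0, "z": 0.0015, "rx": 0, "ry": 0, "rz": 0}
    - {"x": 0, "y": 0, "z": 0, "rx": 0, "ry": 0, "rz": 0}

```text
time: 72.73
tool_pos: [0.4602, -0.3799, -0.0053]
ee_rot: [3.136, 0.007, 1.575]
wrist_force: [0.3, 0.7, -1.6]
width: 0.0534
```

>>> jog_arm:
  series:
    - {"x": 0, "y": 0, "z": 0.0015, "rx": 0, "ry": 0, "rz": 0}
    - {"x": 0, "y": 0, "z": 0, "rx": 0, "ry": 0, "rz": 0}

```text
time: 72.9
tool_pos: [0.4608, -0.3804, -0.0054]
ee_rot: [3.134, 0.008, 1.575]
wrist_force: [-0.1, 0.3, -0.9]
width: 0.0533
```

```bash
python3 - <<'E'
from h import *
from bench import robot,cams
o=robot.get_obs();print([round(float(v),3) for v in o['joint_positions']],o['tool_pos'],o['wrist_force'])
s=cams.snapshot('wrist');save(s,'w73',None,1)
s=cams.snapshot('scene');save(s,'s73',None,1)
E
ls -t pics|head -3; cat h.py
```

```text
[-0.785, 0.281, 1.508, -0.0, 1.342, -2.36] [ 0.46084621 -0.38038131 -0.0054402 ] [-0.10344146  0.28791309 -0.89144377]
s73.png
w73.png
w68.png
from bench import robot,cams,ticket
import cv2,numpy as np
from scipy.spatial.transform import Rotation as R
def rot(a): return R.from_euler('xyz',a).as_matrix()
def px2w(s,u,v,z):
    d=rot(s["attitude"])@np.linalg.inv(s["mtx"])@np.array([u,v,1.]); o=np.array(s["origin"])
    return o+d*(z-o[2])/d[2]
def w2px(s,p):
    q=s["mtx"]@(rot(s["attitude"]).T@(np.array(p)-s["origin"])); return q[:2]/q[2]
def save(s,n,crop=None,k=1):
    im=s["img"][:,:,::-1]
    if crop: x0,y0,x1,y1=crop; im=im[y0:y1,x0:x1]
    if k!=1: im=cv2.resize(im,None,fx=k,fy=k,interpolation=cv2.INTER_CUBIC)
    cv2.imwrite(f"pics/{n}.png",im)
def st():
    o=robot.get_obs(); print('t',round(o['time'],2),'p',o['tool_pos'].round(4),'rpy',np.degrees(o['ee_rot']).round(2),'F',o['wrist_force'].round(1),'M',o['wrist_torque'].round(2),'w',round(o['width'],4)); return o
def togo(p,yaw=None):
    """tool-axes shift to reach world p from here; yaw deg of tool x"""
    o=robot.get_obs(); M=rot(o['ee_rot']); print('tool shift mm',(M.T@(np.array(p)-o['tool_pos'])*1000).round(1), 'dyaw(world)', None if yaw is None else round(yaw-np.degrees(o['ee_rot'][2]),2))
def go(p,yaw,rp=(180,0)):
    "tool shift (mm, in current axes) and rotvec(deg) to pose"
    o=robot.get_obs(); M=rot(o['ee_rot']); T=R.from_euler('xyz',[rp[0],rp[1],yaw],degrees=True).as_matrix()
    rv=np.degrees(R.from_matrix(M.T@T).as_rotvec())
    print('GO shift mm',(M.T@(np.array(p)-o['tool_pos'])*1000).round(1),'rot',rv.round(2))
```

View pics/w73.png

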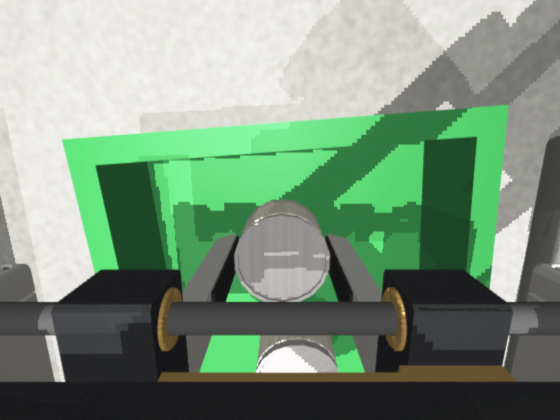

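View pics/s73.png

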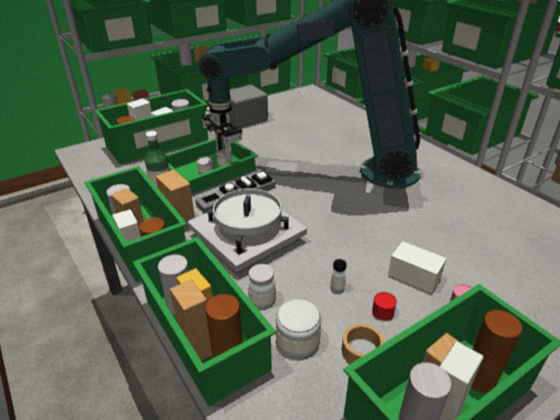

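>>> jog_arm:
  series:
    - {"x": 0, "y": 0, "z": 0.002, "rx": 0, "ry": 0, "rz": 0}

```text
time: 73.08
tool_pos: [0.4612, -0.3805, -0.0058]
ee_rot: [3.133, 0.008, 1.575]
wrist_force: [-4.3, 3.1, 17.3]
width: 0.0535
```

>>> jog_arm:
  series:
    - {"x": 0, "y": 0, "z": 0, "rx": 0, "ry": 0, "rz": 0}
    - {"x": 0, "y": 0, "z": 0, "rx": 0, "ry": 0, "rz": 0}
    - {"x": 0, "y": 0, "z": 0, "rx": 0, "ry": 0, "rz": 0}
    - {"x": 0, "y": 0, "z": 0, "rx": 0, "ry": 0, "rz": 0}
    - {"x": 0, "y": 0, "z": 0, "rx": 0, "ry": 0, "rz": 0}
  claw: 0.72

```text
time: 73.5
tool_pos: [0.4614, -0.3809, -0.0059]
ee_rot: [3.133, 0.009, 1.575]
wrist_force: [0.1, -0.0, -0.5]
width: 0.0676
```

>>> jog_arm:
  series:
    - {"x": 0, "y": 0, "z": -0.008, "rx": 0, "ry": 0, "rz": 0}
    - {"x": 0, "y": 0, "z": -0.015, "rx": 0, "ry": 0, "rz": 0}
    - {"x": 0, "y": 0, "z": -0.025, "rx": 0, "ry": 0, "rz": 0}
    - {"x": 0, "y": 0, "z": -0.03, "rx": 0, "ry": 0, "rz": 0}
    - {"x": 0, "y": 0, "z": -0.035, "rx": 0, "ry": 0, "rz": 0}
    - {"x": 0, "y": 0, "z": -0.035, "rx": 0, "ry": 0, "rz": 0}
    - {"x": 0, "y": 0, "z": -0.035, "rx": 0, "ry": 0, "rz": 0}
    - {"x": 0, "y": -0.02, "z": -0.03, "rx": 0, "ry": 0, "rz": 0}
    - {"x": 0, "y": -0.025, "z": -0.02, "rx": 0, "ry": 0, "rz": 0}
    - {"x": 0, "y": -0.025, "z": -0.01, "rx": 0, "ry": 0, "rz": 0}
    - {"x": 0, "y": -0.015, "z": 0, "rx": 0, "ry": 0, "rz": 0}
    - {"x": 0, "y": 0, "z": 0, "rx": 0, "ry": 0, "rz": 0}

```text
time: 74.5
tool_pos: [0.3705, -0.3775, 0.2506]
ee_rot: [3.138, 0.007, 1.578]
wrist_force: [1.0, -0.4, 0.1]
width: 0.0676
```

```bash
python3 - <<'E'
from h import *
st()
for n in ('top','scene','wrist'): save(cams.snapshot(n),'f_'+n)
E
```

```text
t 74.5 p [ 0.3705 -0.3775  0.2506] rpy [179.77   0.43  90.4 ] F [ 1.  -0.4  0.1] M [ 0.02 -0.11 -0.01] w 0.0676
```

View pics/f_top.png

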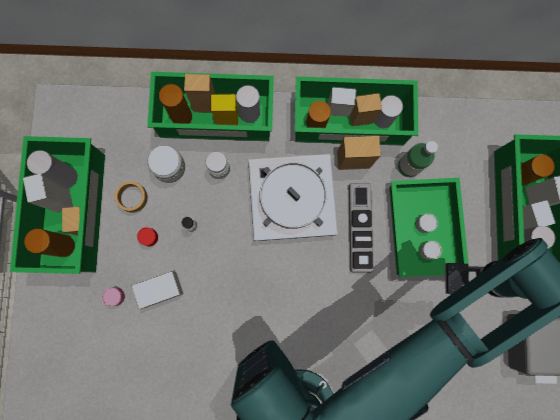

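View pics/f_scene.png

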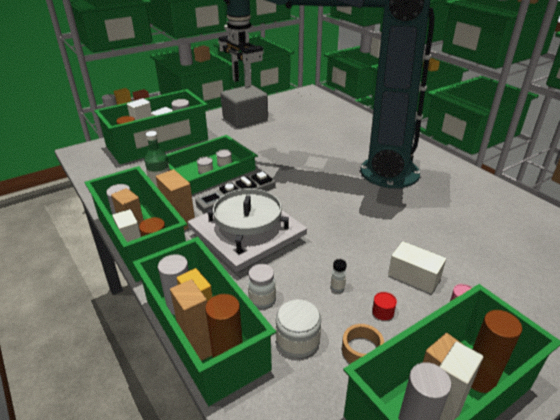

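View pics/f_wrist.png

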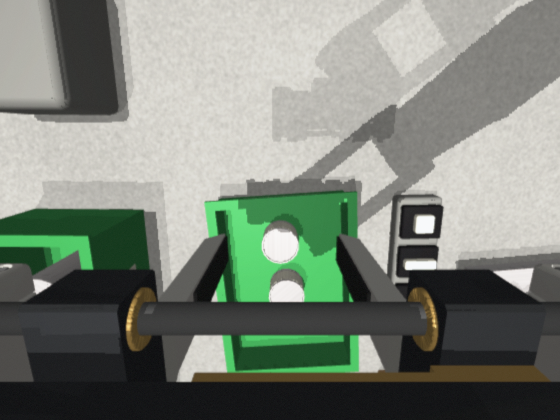

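```bash
python3 - <<'E'
import cv2,numpy as np
a=cv2.imread('pics/f_top.png')[145:250,240:345];b=cv2.imread('pics/f_scene.png')[180:270,180:310]
cv2.imwrite('pics/f_z.png',np.hstack([cv2.resize(a,(400,400),interpolation=2),cv2.resize(b,(400,400),interpolation=2)]))
E
```

```text
(no output)
```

View pics/f_z.png

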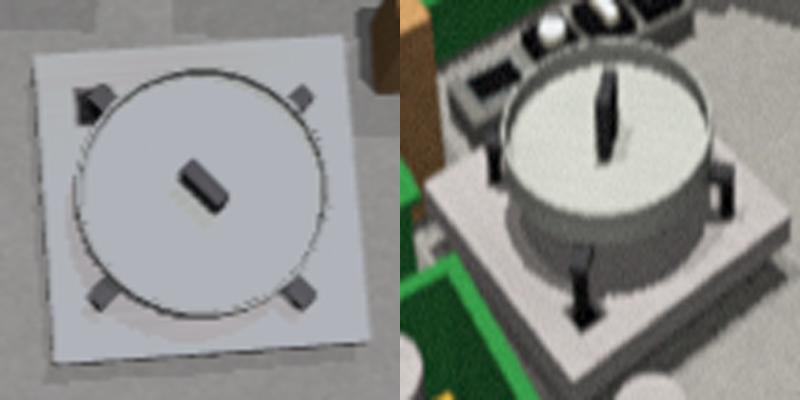

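The stand still has its long foot in the pocket (dark square at about (265,172) in the top picture). Both tins stand upright in the tote at about (427,223) and (431,250), and the other goods are in place. I'm handing the job in.

```bash
python3 -c "
from bench import ticket
print(ticket.close_job())"
```

```text
the job is handed in; nothing more can be done
None
```

The job is done and was handed in at about 75 s of the 210 s allowed, with no verdict reported.

- **Stand:** I turned it on the platform without lifting it off until the long foot dropped into the pocket and it sat level. I pressed the round key to its stop while the stand was empty.
- **Weighing:** Only two small tins were there. With both on the deck I pressed the bar key, then the square key, each to its stop. Key presses were judged from contact force and depth, as key travel cannot be read directly.
- **Tote:** Both tins were then set down in the green tote.

The last pictures show both tins upright in the tote and the stand seated with its long foot in the pocket. The other goods are still standing in place, judged by eye, and the gripper is clear of everything.

One reading disagreed throughout: the real fingertips sit about 30 mm above the reported TCP. I worked to contact forces and calibrated heights instead.

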